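# Raise the dish stand with its handwheel and load it

## Task

Fit the loose handwheel onto the square shaft of the dish stand, crank it clockwise (seen from above) until the screw comes up against its stop, then back it off a quarter turn. After that lay every glass dish flat and centred on the stand's narrow raised shelf, side by side and not stacked, and lay the handwheel flat on its cork mat again, on the middle part of it; leave the stand at its setting.

Things in the scene. Friction and masses are not known exactly. Their poses are not given: they have to be found in the camera images.
- stand: Fixed grey screw-jack dish stand. Origin on the worktop, x across it, y along it, z up. Foot 50 x 270 mm, 14 mm high. Gear housing 92 x 104 mm, 30 mm high, with a round collar up to z = 34 mm, at y = +140 mm; the upright square shaft rises from it at x = 0, y = +140 mm. The narrow shelf runs along y, its middle at x = 0, y = -55 mm.
- screw (a joint): Angle of the square shaft, rad; grows as it turns clockwise seen from above, which raises the shelf 20 mm a turn. From 0 (bottom stop) to 18.85 = 3 turns (rigid top stop). Turns stiffly (0.12 N m), stays where it is left. At 0 the shaft's sides are parallel to the stand's x and y axes.
- shaft_seat (a point): Point on the shaft's axis at the collar's top, 34 mm over the worktop, where the handwheel's underside seats; turns with the shaft, x and y square to its sides. The steel shaft is 24 mm square and rises 24 mm above this point, its top 6 mm tapered to 18 mm square.
- wheel: Loose handwheel, 0.4 kg, 132 mm over the rim. Origin: centre of hub's underside, z along its axis. Hub 44 mm square; in its underside a blind bore 26 mm square, 26 mm deep (turning play 0.09 rad either way; fits in four turnings). On top a grip boss 28 mm square, z = 30 to 60 mm. Bore and boss sides parallel to x and y. Rim and 3 spokes at z = 12 to 24 mm. Upright black crank handle on the rim at +x.
- knob (a point): Grip point of the handwheel's crank handle, 60 mm from the wheel's axis in the wheel's +x direction and 74 mm above its underside. The handle is a vertical cylinder 21 mm in diameter that spins freely about its own axis, from 26 to 92 mm above the underside.
- shelf_top (a point): Centre of the shelf's upper face; x across the shelf, y along it. The aluminium shelf is 40 mm wide (x), 230 mm long (y), 8 mm thick; its top is 60 mm over the worktop at screw 0 and 120 mm at the top stop.
- mat: Square brown cork mat, fixed, 150 x 150 mm, 4 mm thick, on which the handwheel lies at the start. Origin at the centre of its underside.
- dish_1: Glass dish, 60 mm in diameter, 14 mm high, 40 g, open on top; two or three such dishes are present. Origin at the centre of its underside. Wider than the shelf, so it overhangs 10 mm on both long sides; either face may be up.
- dish_2: Glass dish, 60 mm in diameter, 14 mm high, 40 g, open on top; two or three such dishes are present. Origin at the centre of its underside. Wider than the shelf, so it overhangs 10 mm on both long sides; either face may be up.
- dish_3: Glass dish, 60 mm in diameter, 14 mm high, 40 g, open on top; two or three such dishes are present. Origin at the centre of its underside. Wider than the shelf, so it overhangs 10 mm on both long sides; either face may be up.
- dish_4: Glass dish, 60 mm in diameter, 14 mm high, 40 g, open on top; two or three such dishes are present. Origin at the centre of its underside. Wider than the shelf, so it overhangs 10 mm on both long sides; either face may be up.
Mind the look-alikes: they are no part of the job. What is shaped like the dish_1 but turquoise is not meant.

How it is judged (in metres and radians):
On the way, in this order (a step that is already met when the one before it is completed fails the run):
1. the handwheel sits fully down on the square shaft (horizontal distance between wheel and shaft_seat below 0.005 m and z of wheel in the frame of shaft_seat between -0.003 and 0.004 m and angle between wheel's own z axis and vertical below 0.08 rad), for 0.2 s.
2. the screw has been cranked up against its top stop with the handwheel on the shaft (all of step 1 and value of joint screw above 18.7696 rad), for 0.1 s.
3. the screw has been backed off a quarter turn (90 degrees, give or take 25) with the handwheel on the shaft (all of step 1 and value of joint screw between 16.8388 and 17.7188 rad), for 0.3 s.
4. every dish present lies flat on the raised shelf (x of dish_1 in the frame of shelf_top between -0.015 and 0.015 m and y of dish_1 in the frame of shelf_top between -0.105 and 0.105 m and ((angle between dish_1's own z axis and vertical below 0.1 rad and z of dish_1 in the frame of shelf_top between -0.003 and 0.005 m) or (angle between dish_1's own z axis and vertical above 3.04159 rad and z of dish_1 in the frame of shelf_top between 0.01 and 0.018 m)) and x of dish_2 in the frame of shelf_top between -0.015 and 0.015 m and y of dish_2 in the frame of shelf_top between -0.105 and 0.105 m and ((angle between dish_2's own z axis and vertical below 0.1 rad and z of dish_2 in the frame of shelf_top between -0.003 and 0.005 m) or (angle between dish_2's own z axis and vertical above 3.04159 rad and z of dish_2 in the frame of shelf_top between 0.01 and 0.018 m)) and x of dish_3 in the frame of shelf_top between -0.015 and 0.015 m and y of dish_3 in the frame of shelf_top between -0.105 and 0.105 m and ((angle between dish_3's own z axis and vertical below 0.1 rad and z of dish_3 in the frame of shelf_top between -0.003 and 0.005 m) or (angle between dish_3's own z axis and vertical above 3.04159 rad and z of dish_3 in the frame of shelf_top between 0.01 and 0.018 m)) and x of dish_4 in the frame of shelf_top between -0.015 and 0.015 m and y of dish_4 in the frame of shelf_top between -0.105 and 0.105 m and ((angle between dish_4's own z axis and vertical below 0.1 rad and z of dish_4 in the frame of shelf_top between -0.003 and 0.005 m) or (angle between dish_4's own z axis and vertical above 3.04159 rad and z of dish_4 in the frame of shelf_top between 0.01 and 0.018 m)) and value of joint screw between 16.8388 and 17.7188 rad), for 0.2 s.
At the end, for the whole second after the job is handed in: Screw a quarter turn (90 +-25 degrees) below its top stop; every dish present flat on the shelf, not stacked, centre within 15 mm of the shelf's centre line and 105 mm of its middle; handwheel flat, handle up, within 50 mm of the mat's centre; all at rest (all of step 4 and horizontal distance between wheel and mat below 0.05 m and height (world z) of wheel between -0.002 and 0.01 m and angle between wheel's own z axis and vertical below 0.12 rad and linear speed of each of wheel, dish_1, dish_2, dish_3, dish_4 below 0.02 m/s); the robot touches nothing.
Of dish_1, dish_2, dish_3, dish_4 only 2 to 3 are there at a start; the rules pass over those that are not, and their reading is None.
At some moment in a run one of dish_1, dish_2, dish_3, dish_4, wheel may be knocked a few centimetres aside while the robot is not near it.
Once in a run the grip may slacken for a moment while it holds something.
It also fails if it takes over 210 s, if anything falls off the work surface, if the arm or the gripper's body presses on something with over 40 N, if the wrist force passes 120 N, or if a joint passes its speed limit or range.

## Robot

A 6-joint arm with a two-finger parallel gripper is mounted at the origin on a cart in front of the work surface, level with it; the furniture and walls round the work are solid. World frame = base frame: x ahead of the robot, y to its left, z up, the work surface at z = 0. Lengths are in mm, angles in rad, forces in N, time in s.
With the tool pointing down it reaches from about 275 to 750 mm from the base axis. Payload 10.2 kg.
Tool frame: the origin (TCP) lies midway between the tips of the shut fingers; the grasp point (between the pads) lies 19 mm behind it; z points along the fingers, y is the direction in which the jaws open and shut (so a half turn about z gives the same grasp; the last joint's range is limited). The gripper opens to 88 mm and grips with 3 to 60 N. Pads are 18 mm wide; open, the fingers measure 123 mm over their backs; the gripper's body (75 mm by 187 mm) begins 45 mm behind the grasp point.
Start: joints at [-1.437, 0.313, 1.498, -0, 1.331, -0.223], TCP at [183.358, -491.946, 238.72] pointing down, gripper open.
Joint ranges: [-2.94, 2.94], [-0.97, 2.17], [0.19, 2.56], [-1.23, 4.37], [0.02, 3.11], [-2.88, 2.88]. Speed limits (rad/s): [2.39, 2.39, 3.01, 3.14, 3.14, 3.14].

## Interface

Orientations are given as a unit quaternion [x, y, z, w].
In Python, from workcell import monitor, cams, ticket gives the robot as it stands.
- The arm moves only by the tool jog_arm, never from a script. Its argument "rows" is a list of rows, each an object of numbers: "x", "y", "z": the shift along the tool's x, y, z in units of 30 mm (1.0 is 30 mm); "yaw": the turn about the tool's z in units of 6 degrees (1.0 is 6 degrees). In form: [{"x": .., "y": .., "z": .., "yaw": ..}, ...]. A call has exactly 5 rows; each row shifts and turns the commanded pose from where the row before left it, along the tool's axes as they then stand; what a row does not reach is not made up. A row lasts 1/12 s, in which the tool goes at most 41.7 mm and 7.16 degrees, less where a joint would pass 70% of its speed; a pose out of reach is approached as far as the arm can. A call is refused whole if a number of a shift passes 1 or a number of a turn 1, either way. A call with a gripper value outside its range is refused whole. "fingers" is the closure, from -1 (fully open) to 1 (shut), set as the call begins (left out, the last holds). The fingers move at their own pace and stop on an object; "grip_force" is the grip in N (left out, the last holds). Time passes only in rows, so rows that do not move let the fingers close, or fill a call up. It gives the time, the measured TCP pose, the force and the opening at its end, in the units of the state.
- monitor.read_state(): the state, without advancing time (a new reading comes with each control period).
- cams.camera(name): name is "scene" or "top" or "wrist"; returns the picture (420x560x3 uint8, blue, green, red); there is no depth.
- cams.get_calibration(name): a dict with "intrinsics" (3x3 intrinsics, pixels), "R" (3x3) and "t" (3): a world point X has camera coordinates R X + t; the wrist camera has in their place "T_tool_cam" (4x4, takes a point from camera to tool coordinates, whose origin is the TCP and whose axes are the flange's). Camera axes: x right, y down, z forward; pixel columns grow to the right and rows downward; lengths in mm; the calibration is good to about 2 mm. A picture is of the moment at which its call begins: read the wrist's pose just before it. get_calibration takes no time and is no camera call.
- ticket.sign_off(): hands the job in, once; it reports no verdict.
The state is a dict: "time": time; "joint_pos": joint angles; "joint_velocities": joint speeds; "joint_efforts": joint torques, N m; "ee_pos": TCP position; "tcp_rot": TCP orientation; "wrist_force": force on the tool from outside, world axes, zero at the start; "moment": the same for the moment, N m; "opening": finger opening in mm.
Only numpy, scipy, OpenCV 4.12 (cv2) and the standard library are available. Lean on these libraries where they do the work, as an engineer would, in place of code of your own. Each camera call takes 0.05 s, during which the arm holds its last target.

## Working session

There is one attempt and no reset: what is moved stays moved. The work goes in short steps, Python scripts to look and compute and a tool call to move; the robot and the scene stay as the last step left them, time stands still between calls to the robot, and variables do not carry over. Pictures are saved under pics/ and viewed, and the job is handed in when it is done.

Besides the shell and the picture viewer there is one more tool, called after ">>>" as name([rows], argument=value, ...), one row to a line, values as JSON. jog_arm: Moves the arm, as the interface text tells. Its arguments: {"type":"object","properties":{"rows":{"type":"array","items":{"type":"object","properties":{"x":{"type":"number"},"y":{"type":"number"},"z":{"type":"number"},"yaw":{"type":"number"}}}},"fingers":{"type":"number"},"grip_force":{"type":"number"}},"required":["rows"]}

```bash
ls; mkdir -p pics
python3 - <<'E'
from workcell import monitor,cams,ticket
import cv2
print(monitor.read_state())
for n in ["scene","top","wrist"]:
    c=cams.get_calibration(n);print(n,c)
    cv2.imwrite(f"pics/{n}0.png",cams.camera(n))
E
```

```text
pics
{'time': 0.0, 'joint_pos': array([-1.43737436e+00,  3.13468141e-01,  1.49841557e+00, -4.56030800e-06,
        1.33100891e+00, -2.23412732e-01]), 'joint_velocities': array([ 0.00164973,  0.00042384, -0.00038969,  0.00062992, -0.00037646,
       -0.00133747]), 'joint_efforts': array([-1.31537599e-03, -4.02224100e+01, -2.52259648e+01,  6.93617924e-02,
        3.54452874e-02, -1.04367559e-04]), 'ee_pos': array([ 183.33614672, -491.69043859,  238.15988639]), 'tcp_rot': array([ 9.84125498e-01,  1.77472765e-01,  2.70241566e-05, -6.49427225e-04]), 'wrist_force': array([ 0.04953558, -0.00080248, -0.0062291 ]), 'moment': array([0.01857928, 0.05462723, 0.05725636]), 'opening': 88.30163233206314}
scene {'intrinsics': array([[470.03622815,   0.        , 279.56483682],
       [  0.        , 470.03622815, 204.97593913],
       [  0.        ,   0.        ,   1.        ]]), 'R': array([[-0.85228794, -0.52264644,  0.02111803],
       [-0.30129626,  0.45752521, -0.83659503],
       [ 0.42758139, -0.71938263, -0.54741464]]), 't': array([ 410.01574895,  210.40797555, 1199.00552468])}
top {'intrinsic
[... 200 characters left out ...]
.02402357],
       [-0.99640596,  0.02572783, -0.0807046 ],
       [ 0.0812764 ,  0.02201161, -0.99644851]]), 't': array([  29.94793474,  474.28713446, 1446.96264937])}
wrist {'intrinsics': array([[352.28492521,   0.        , 277.7370676 ],
       [  0.        , 352.28492521, 205.69078218],
       [  0.        ,   0.        ,   1.        ]]), 'T_tool_cam': array([[ 1.05346984e-04, -9.55921945e-01, -2.93620886e-01,
         7.60333472e+01],
       [ 9.99999994e-01,  9.03084082e-05,  6.47746639e-05,
        -1.28038547e+00],
       [-3.54030879e-05, -2.93620891e-01,  9.55921948e-01,
        -1.45657391e+02],
       [ 0.00000000e+00,  0.00000000e+00,  0.00000000e+00,
         1.00000000e+00]])}
```

View pics/top0.png

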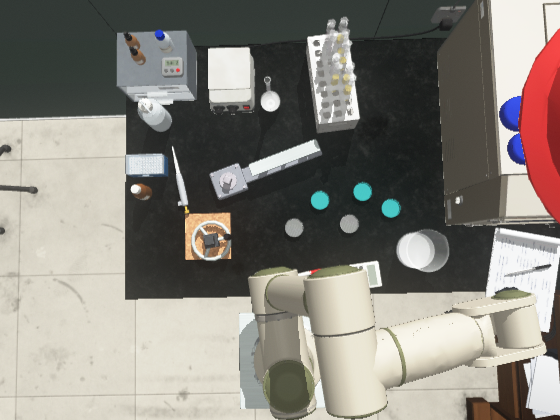

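View pics/scene0.png

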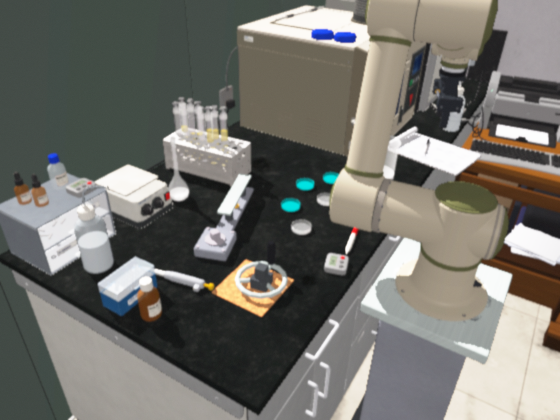

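View pics/wrist0.png

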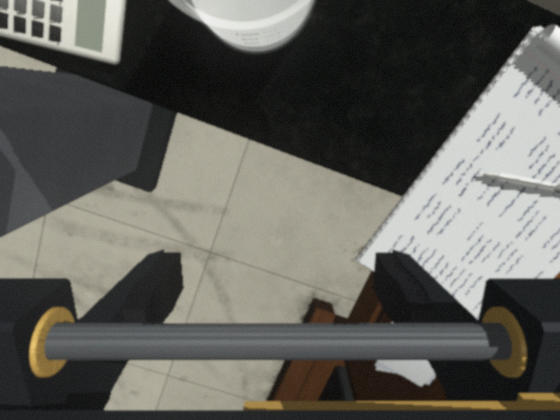

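```bash
cat > h.py <<'E'
import numpy as np, cv2
from workcell import monitor,cams,ticket
from scipy.spatial.transform import Rotation as Ro
C={n:cams.get_calibration(n) for n in ["scene","top","wrist"]}
def pose(n,st=None):
    c=C[n]
    if n!="wrist": return np.array(c["R"]),np.array(c["t"])
    st=st or monitor.read_state()
    T=np.eye(4);T[:3,:3]=Ro.from_quat(st["tcp_rot"]).as_matrix();T[:3,3]=st["ee_pos"]
    M=np.linalg.inv(T@np.array(c["T_tool_cam"]));return M[:3,:3],M[:3,3]
def px2w(n,u,v,z,st=None):
    R,t=pose(n,st);K=C[n]["intrinsics"]
    d=R.T@np.linalg.solve(K,[u,v,1.]);o=-R.T@t
    return o+d*(z-o[2])/d[2]
def w2px(n,X,st=None):
    R,t=pose(n,st);p=C[n]["intrinsics"]@(R@np.asarray(X,float)+t);return p[:2]/p[2]
def crop(im,u0,v0,w,h,s,name):
    cv2.imwrite(name,cv2.resize(im[v0:v0+h,u0:u0+w],None,fx=s,fy=s,interpolation=cv2.INTER_CUBIC))
E
python3 - <<'E'
from h import *
im=cv2.imread("pics/top0.png")
crop(im,180,130,150,140,5,"pics/t1.png")
crop(im,280,170,160,120,5,"pics/t2.png")
im=cv2.imread("pics/scene0.png")
crop(im,180,160,180,160,4,"pics/s1.png")
E
```

```text
(no output)
```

View pics/t1.png

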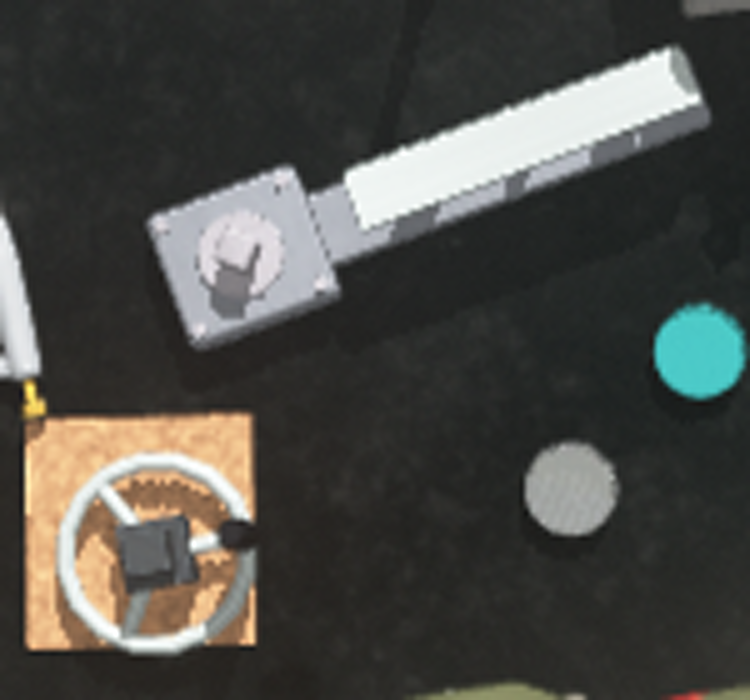

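View pics/t2.png

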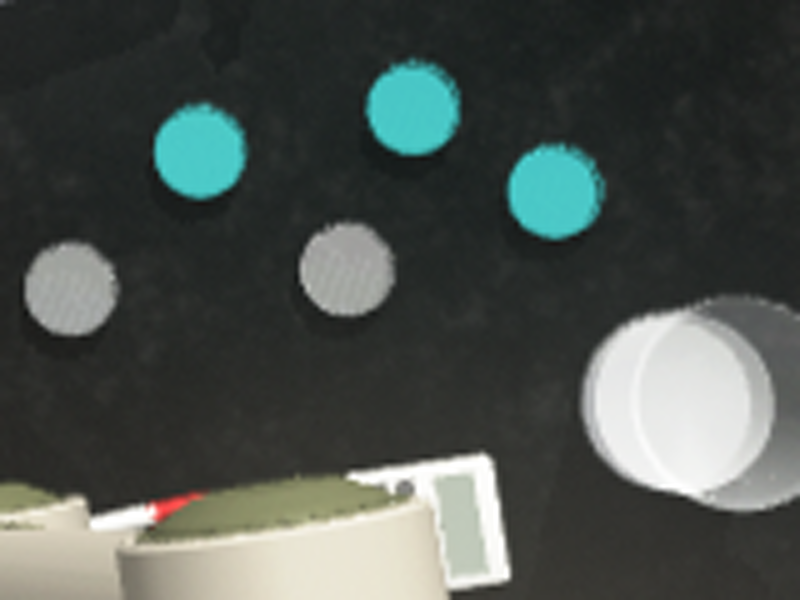

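View pics/s1.png

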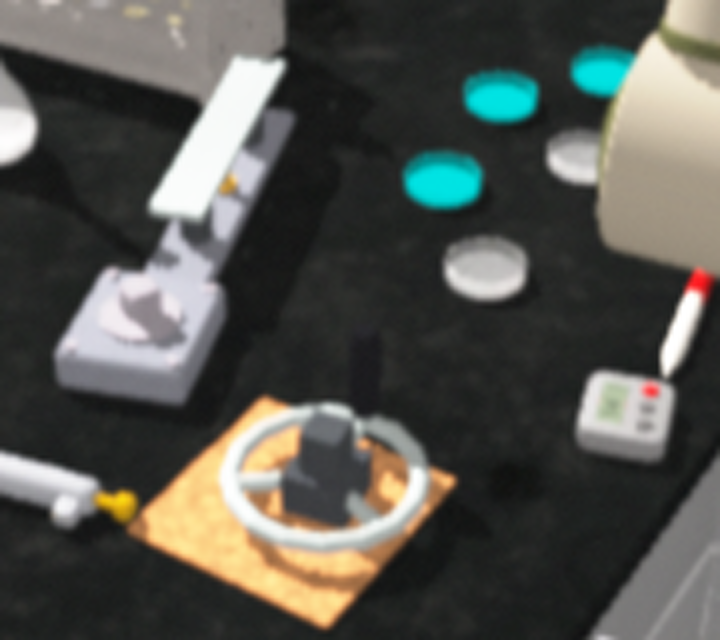

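Run:
```python
from h import *
np.set_printoptions(precision=1,suppress=True)
f=lambda u,v,z:px2w("top",180+u/5,130+v/5,z)
H=np.array([f(*p,30) for p in [(150,218),(288,167),(340,295),(200,348)]]);print("housing",H,H.mean(0))
S=[f(*p,75) for p in [(345,175),(668,48),(363,230)]];print("shelf",S,[np.linalg.norm(S[1]-S[0]),np.linalg.norm(S[2]-S[0])])
M=np.array([f(*p,4) for p in [(25,415),(253,413),(257,648),(27,650)]]);print("mat",M,M.mean(0))
print("rim",f(157,553,24+4),"knob",f(235,533,96),"boss",f(165,550,64))
for p in [(571,490)]:print("dishA",f(*p,14))
g=lambda u,v,z:px2w("top",280+u/5,170+v/5,z)
print("dishA",g(71,289,14),"B",g(347,270,14))
print("turq",g(200,150,14),g(414,107,14),g(556,192,14),"beaker",g(680,400,100))
for n,X in [("A",g(71,289,0)),("B",g(347,270,0))]: print(n,w2px("scene",X))
```

```text
housing [[602.7 240.9  30. ]
 [633.6 150.5  30. ]
 [549.  118.2  30. ]
 [516.9 209.5  30. ]] [575.5 179.8  30. ]
shelf [array([618.9, 109.6,  75. ]), array([694.1, -95.7,  75. ]), array([583.7,  98.9,  75. ])] [np.float64(218.56446915261165), np.float64(36.8262984375068)]
mat [[478.6 329.5   4. ]
 [476.  179.2   4. ]
 [322.6 178.9   4. ]
 [324.8 329.2   4. ]] [400.5 254.2   4. ]
rim [385.4 239.3  28. ] knob [395.1 179.3  96. ] boss [386.4 227.9  64. ]
dishA [419.9 -27.8  14. ]
dishA [420.5 -27.8  14. ] B [ 428.3 -206.3   14. ]
turq [ 508.8 -114.    14. ] [ 533.1 -253.5   14. ] [ 475.4 -342.8   14. ] beaker [ 340.6 -392.4  100. ]
A [301.6 228.7]
B [326.5 200.7]
```

```bash
cat >> h.py <<'E'
def ang(st=None):
    st=st or monitor.read_state()
    R=Ro.from_quat(st["tcp_rot"]).as_matrix();return np.degrees(np.arctan2(R[1,0],R[0,0]))
def plan(x,y,z,a=None,n=None,st=None,frac=0.95):
    """rows from present pose to target; a= world angle (deg) of tool x"""
    st=st or monitor.read_state();p=np.array(st["ee_pos"],float);a0=ang(st)
    if a is None:a=a0
    d=np.array([x,y,z])-p;da=(a-a0+180)%360-180
    from math import ceil
    if n is None:
        n=max(1,ceil(np.linalg.norm(d)/38),ceil(abs(da)/5.9))
        n=5*ceil(n/5) 
    out=[];cp=p.copy();ca=a0
    for i in range(n):
        tgt=p+d*(i+1)/n;w=tgt-cp;c,s=np.cos(np.radians(ca)),np.sin(np.radians(ca))
        tx=c*w[0]+s*w[1];ty=s*w[0]-c*w[1];tz=-w[2]
        r=np.round([tx/30,ty/30,tz/30,-(a0+da*(i+1)/n-ca)/6],2)
        if abs(r).max()>1: return plan(x,y,z,a,n+5,st)
        out.append(r);tx,ty,tz=r[:3]*30
        cp+=np.array([c*tx+s*ty,s*tx-c*ty,-tz]);ca-=r[3]*6
    for k in range(0,n,5):
        print("["+",".join('{"x":%g,"y":%g,"z":%g,"yaw":%g}'%tuple(r+0) for r in out[k:k+5])+"]")
    print("from",p.round(1),round(a0,1),"t",st["time"])
E
python3 - <<'E'
from h import *
plan(420,-250,240,20)
E
```

```text
[{"x":0.68,"y":-0.32,"z":0,"yaw":0},{"x":0.68,"y":-0.32,"z":-0.01,"yaw":0.01},{"x":0.68,"y":-0.32,"z":0,"yaw":0},{"x":0.68,"y":-0.32,"z":0,"yaw":0.01},{"x":0.68,"y":-0.32,"z":-0.01,"yaw":0}]
[{"x":0.68,"y":-0.32,"z":0,"yaw":0.01},{"x":0.68,"y":-0.32,"z":-0.01,"yaw":0},{"x":0.68,"y":-0.33,"z":0,"yaw":0.01},{"x":0.68,"y":-0.32,"z":0,"yaw":0},{"x":0.68,"y":-0.32,"z":-0.01,"yaw":0.01}]
[{"x":0.68,"y":-0.32,"z":0,"yaw":0},{"x":0.68,"y":-0.33,"z":0,"yaw":0.01},{"x":0.67,"y":-0.32,"z":-0.01,"yaw":0},{"x":0.68,"y":-0.33,"z":0,"yaw":0.01},{"x":0.68,"y":-0.32,"z":-0.01,"yaw":0}]
from [ 183.3 -491.8  238.3] 20.4 t 0.15
```

>>> jog_arm([
  {"x": 1, "y": -0.5, "z": 0},
  {"x": 1, "y": -0.5, "z": 0},
  {"x": 1, "y": -0.5, "z": 0},
  {"x": 1, "y": -0.5, "z": 0},
  {"x": 1, "y": -0.5, "z": 0},
], fingers=-1, grip_force=20)

```text
invalid input at $.rows[0]: expected keys x, y, z, yaw
```

>>> jog_arm([
  {"x": 1, "y": -0.5, "z": 0},
  {"x": 1, "y": -0.5, "z": 0},
  {"x": 1, "y": -0.5, "z": 0},
  {"x": 1, "y": -0.5, "z": 0},
  {"x": 1, "y": -0.5, "z": 0},
])

```text
invalid input at $.rows[0]: expected keys x, y, z, yaw
```

Run:
```python
from h import *
st=monitor.read_state();print(st["ee_pos"],ang(st),st["wrist_force"])
plan(440,0,260,-65)
```

```text
[ 183.32606208 -491.77033742  238.34114848] 20.444035820653255 [ 0.38151182 -0.1875864   0.09528173]
[{"x":0.69,"y":-0.62,"z":-0.04,"yaw":0.71},{"x":0.64,"y":-0.67,"z":-0.03,"yaw":0.71},{"x":0.58,"y":-0.71,"z":-0.04,"yaw":0.72},{"x":0.54,"y":-0.76,"z":-0.03,"yaw":0.71},{"x":0.47,"y":-0.79,"z":-0.04,"yaw":0.71}]
[{"x":0.42,"y":-0.83,"z":-0.04,"yaw":0.71},{"x":0.35,"y":-0.85,"z":-0.03,"yaw":0.71},{"x":0.29,"y":-0.88,"z":-0.04,"yaw":0.72},{"x":0.22,"y":-0.9,"z":-0.03,"yaw":0.71},{"x":0.15,"y":-0.91,"z":-0.04,"yaw":0.71}]
[{"x":0.09,"y":-0.92,"z":-0.04,"yaw":0.71},{"x":0.01,"y":-0.92,"z":-0.03,"yaw":0.71},{"x":-0.05,"y":-0.93,"z":-0.04,"yaw":0.72},{"x":-0.12,"y":-0.91,"z":-0.04,"yaw":0.71},{"x":-0.19,"y":-0.91,"z":-0.03,"yaw":0.71}]
[{"x":-0.26,"y":-0.89,"z":-0.04,"yaw":0.71},{"x":-0.32,"y":-0.86,"z":-0.03,"yaw":0.71},{"x":-0.38,"y":-0.84,"z":-0.04,"yaw":0.72},{"x":-0.45,"y":-0.81,"z":-0.04,"yaw":0.71},{"x":-0.5,"y":-0.78,"z":-0.03,"yaw":0.71}]
from [ 183.3 -491.8  238.3] 20.4 t 0.15
```

>>> jog_arm([
  {"x": 1, "y": -0.5, "z": 0, "yaw": 0},
  {"x": 1, "y": -0.5, "z": 0, "yaw": 0},
  {"x": 1, "y": -0.5, "z": 0, "yaw": 0},
  {"x": 1, "y": -0.5, "z": 0, "yaw": 0},
  {"x": 1, "y": -0.5, "z": 0, "yaw": 0},
], fingers=-1, grip_force=20)

```text
time: 0.57
ee_pos: [298.5, -367.9, 238.6]
tcp_rot: [0.984, 0.177, -0.0, -0.0]
wrist_force: [-0.5, 0.1, 0.9]
opening: 88.4
```

>>> jog_arm([
  {"x": 0.8, "y": -0.8, "z": 0, "yaw": 0},
  {"x": 0.8, "y": -0.8, "z": 0, "yaw": 0},
  {"x": 0.8, "y": -0.8, "z": 0, "yaw": 0},
  {"x": 0.8, "y": -0.8, "z": 0, "yaw": 0},
  {"x": 0.8, "y": -0.8, "z": 0, "yaw": 0},
])

```text
time: 0.98
ee_pos: [368.5, -213.3, 238.7]
tcp_rot: [0.984, 0.177, -0.0, -0.0]
wrist_force: [0.5, -0.1, 0.4]
opening: 88.2
```

Run:
```python
from h import *
st=monitor.read_state();print(st["ee_pos"],ang(st),st["wrist_force"],st["time"])
plan(440,0,260,-65)
plan(440,100,260,20)
```

```text
[ 368.5402865  -213.28565067  238.65688932] 20.42817511392841 [ 0.50585097 -0.10516125  0.40777448] 0.9833
[{"x":0.31,"y":-0.39,"z":-0.05,"yaw":0.95},{"x":0.28,"y":-0.42,"z":-0.04,"yaw":0.95},{"x":0.23,"y":-0.44,"z":-0.05,"yaw":0.95},{"x":0.19,"y":-0.46,"z":-0.05,"yaw":0.95},{"x":0.13,"y":-0.48,"z":-0.05,"yaw":0.95}]
[{"x":0.09,"y":-0.5,"z":-0.04,"yaw":0.95},{"x":0.05,"y":-0.49,"z":-0.05,"yaw":0.94},{"x":-0.01,"y":-0.5,"z":-0.05,"yaw":0.95},{"x":-0.06,"y":-0.5,"z":-0.05,"yaw":0.95},{"x":-0.11,"y":-0.49,"z":-0.04,"yaw":0.95}]
[{"x":-0.15,"y":-0.47,"z":-0.05,"yaw":0.95},{"x":-0.2,"y":-0.46,"z":-0.05,"yaw":0.95},{"x":-0.25,"y":-0.44,"z":-0.05,"yaw":0.95},{"x":-0.28,"y":-0.41,"z":-0.04,"yaw":0.95},{"x":-0.33,"y":-0.38,"z":-0.05,"yaw":0.95}]
from [ 368.5 -213.3  238.7] 20.4 t 0.9833
[{"x":0.59,"y":-0.9,"z":-0.07,"yaw":0.01},{"x":0.58,"y":-0.89,"z":-0.07,"yaw":0},{"x":0.59,"y":-0.9,"z":-0.07,"yaw":0.01},{"x":0.59,"y":-0.89,"z":-0.07,"yaw":0.01},{"x":0.58,"y":-0.9,"z":-0.08,"yaw":0.01}]
[{"x":0.59,"y":-0.9,"z":-0.07,"yaw":0},{"x":0.58,"y":-0.9,"z":-0.07,"yaw":0.01},{"x":0.58,"y":-0.9,"z":-0.07,"yaw":0.01},{"x":0.58,"y":-0.9,"z":-0.07,"yaw":0},{"x":0.59,"y":-0.89,"z":-0.07,"yaw":0.01}]
from [ 368.5 -213.3  238.7] 20.4 t 0.9833
```

>>> jog_arm([
  {"x": 0.8, "y": -1, "z": -0.1, "yaw": 0},
  {"x": 0.8, "y": -1, "z": -0.1, "yaw": 0},
  {"x": 0.8, "y": -1, "z": -0.1, "yaw": 0},
  {"x": 0.8, "y": -1, "z": -0.1, "yaw": 0},
  {"x": 0.8, "y": -1, "z": -0.1, "yaw": 0},
])

```text
time: 1.4
ee_pos: [428.4, -30.5, 253.9]
tcp_rot: [0.984, 0.177, 0.0, 0.0]
wrist_force: [1.2, -1.2, 0.6]
opening: 88.1
```

>>> jog_arm([
  {"x": 0.8, "y": -1, "z": 0, "yaw": 0},
  {"x": 0.8, "y": -1, "z": 0, "yaw": 0},
  {"x": 0.8, "y": -1, "z": 0, "yaw": 0},
  {"x": 0.8, "y": -1, "z": 0, "yaw": 0},
  {"x": 0.8, "y": -0.8, "z": 0, "yaw": 0},
])

```text
time: 1.82
ee_pos: [490.3, 147.0, 253.7]
tcp_rot: [0.984, 0.178, -0.0, -0.0]
wrist_force: [0.8, -0.4, 0.1]
opening: 88.0
```

Run:
```python
from h import *
st=monitor.read_state();print(st["ee_pos"],ang(st),st["wrist_force"],st["time"])
np.save("w1.npy",st,allow_pickle=True)
im=cams.camera("wrist");cv2.imwrite("pics/w1.png",im)
im=cams.camera("top");cv2.imwrite("pics/top1.png",im)
```

```text
[490.31298936 146.96885217 253.65949932] 20.50511212464301 [ 0.80982905 -0.38785374  0.13114058] 1.8167
```

View pics/w1.png

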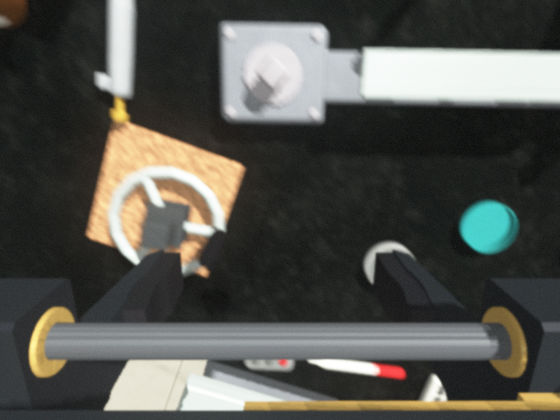

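View pics/top1.png

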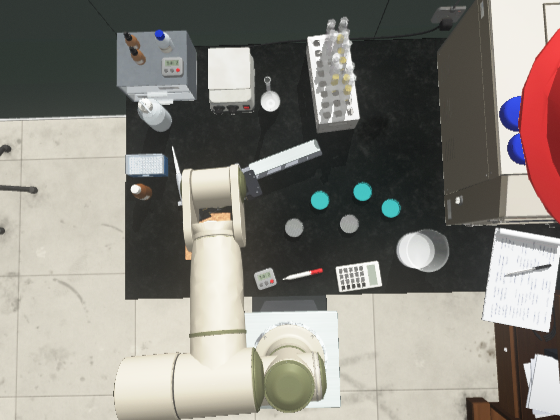

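Run:
```python
from h import *
im=cv2.imread("pics/w1.png")
crop(im,80,120,180,165,4,"pics/c1.png")
crop(im,210,10,160,120,5,"pics/c2.png")
```

```text
(no output)
```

View pics/c1.png

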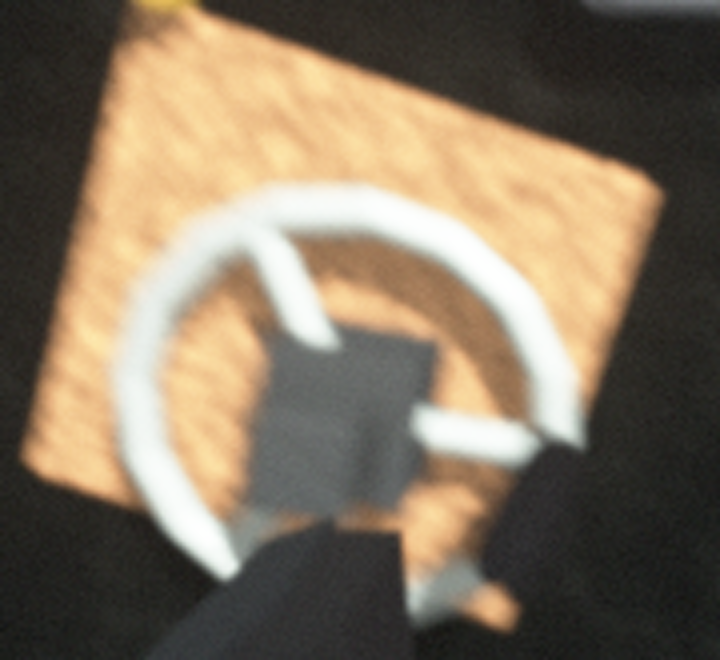

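View pics/c2.png

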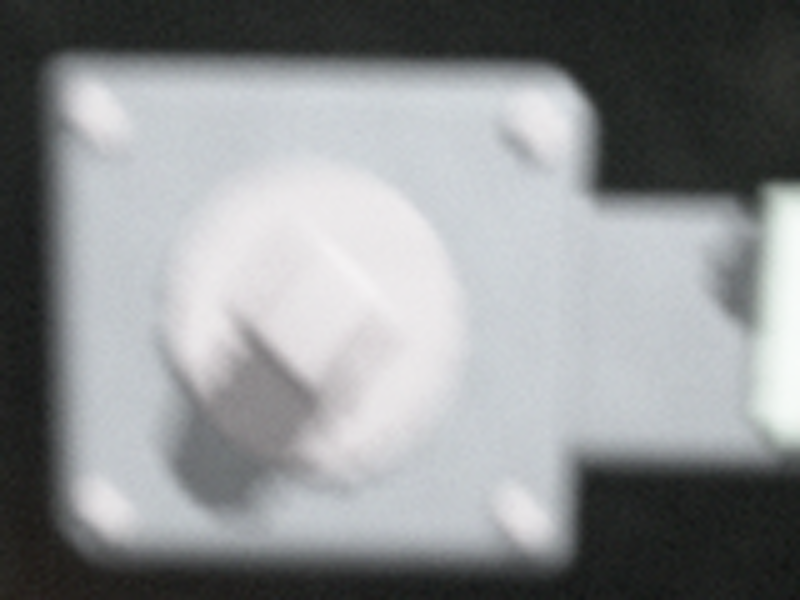

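>>> jog_arm([
  {"x": 0.2, "y": 0, "z": 0.9, "yaw": 0},
  {"x": 0.2, "y": 0, "z": 0.9, "yaw": 0},
  {"x": 0.2, "y": 0, "z": 0.9, "yaw": 0},
  {"x": 0.2, "y": 0, "z": 0.9, "yaw": 0},
  {"x": 0.2, "y": 0, "z": 0.8, "yaw": 0},
])

```text
time: 2.33
ee_pos: [518.2, 154.2, 120.0]
tcp_rot: [0.984, 0.177, -0.001, 0.0]
wrist_force: [-0.6, -0.1, 0.9]
opening: 88.1
```

Run:
```python
from h import *
import pickle
cams.camera("top")
st=monitor.read_state();print(st["ee_pos"],ang(st),st["time"])
pickle.dump(st,open("w2.pkl","wb"))
im=cams.camera("wrist");cv2.imwrite("pics/w2.png",im)
print(w2px("wrist",[575.5,179.8,58],st))
```

```text
[516.96704938 154.17085216 115.80621679] 20.40169028143479 2.3833
[273.76545807 119.52747859]
```

View pics/w2.png

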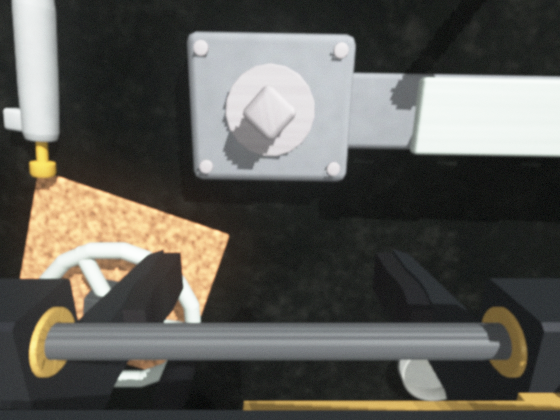

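Run:
```python
from h import *
import pickle
cams.camera("top")
st=monitor.read_state();print(st["ee_pos"],ang(st),st["time"])
pickle.dump(st,open("w2.pkl","wb"))
im=cams.camera("wrist");cv2.imwrite("pics/w3.png",im)
print(monitor.read_state()["ee_pos"])
crop(im,170,20,200,150,4,"pics/c3.png")
crop(im,220,60,100,100,6,"pics/c4.png")
```

```text
[517.83464617 154.29200847 120.829989  ] 20.41780988227313 2.4833
[518.566145   154.42335317 122.3976636 ]
```

View pics/c4.png

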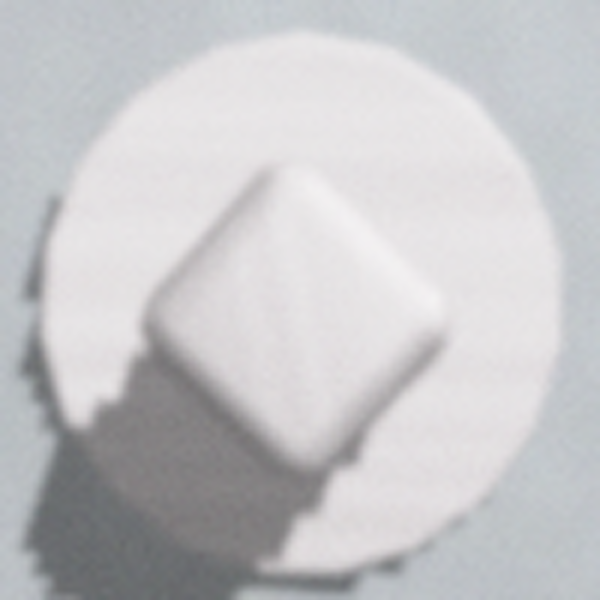

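View pics/c3.png

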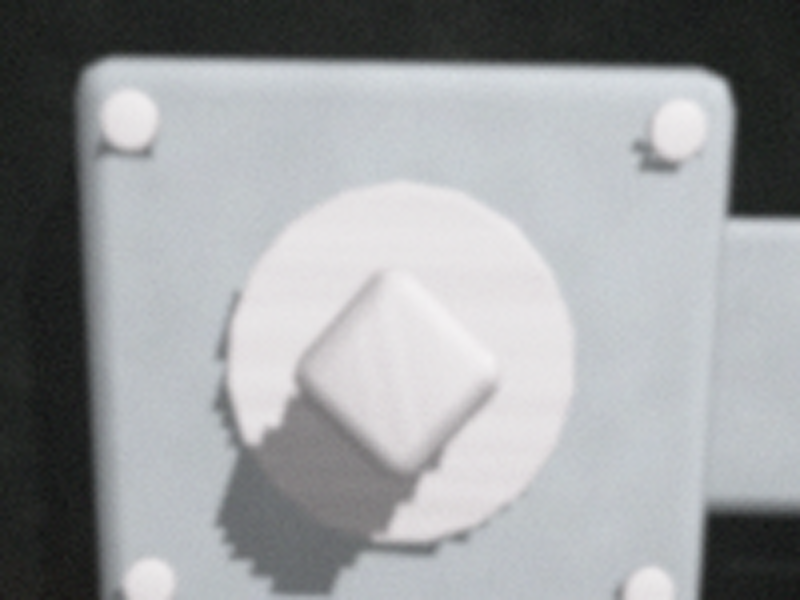

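Run:
```python
from h import *
import pickle
np.set_printoptions(precision=1,suppress=True)
st=pickle.load(open("w2.pkl","rb"))
f=lambda u,v,z:px2w("wrist",220+u/6,60+v/6,z,st)
print("collar",f(303,304,34), "r",np.linalg.norm(f(45,304,34)-f(562,304,34))/2)
P=np.array([f(*p,52) for p in [(292,160),(450,330),(305,472),(143,325)]])
print(P,P.mean(0))
for i in range(4):
    d=P[(i+1)%4]-P[i];print(np.linalg.norm(d),np.degrees(np.arctan2(d[1],d[0]))%90)
g=lambda u,v,z:px2w("wrist",170+u/4,20+v/4,z,st)
d=g(720,70,30)-g(90,62,30);print(g(90,62,30),g(720,70,30),np.degrees(np.arctan2(d[1],d[0])),np.linalg.norm(d))
bolts=np.array([g(*p,31) for p in [(130,120),(680,130),(650,592),(150,582)]]);print(bolts.mean(0))
for i in range(4):
    d=bolts[(i+1)%4]-bolts[i];print(np.linalg.norm(d),np.degrees(np.arctan2(d[1],d[0]))%90)
```

```text
collar [579.2 183.5  34. ] r 27.443061952942433
[[592.2 189.   52. ]
 [582.7 169.   52. ]
 [564.8 177.6  52. ]
 [572.6 197.4  52. ]] [578.1 183.3  52. ]
22.09168720816745 64.64235413163834
19.893706315758575 64.34116930367603
21.313937459846997 68.38076974048651
21.295254982747025 66.57595366593543
[604.1 243.4  30. ] [636.6 152.8  30. ] -70.24595559499444 96.24326676979358
[578.5 183.2  31. ]
84.62802608863845 19.45852410019249
72.11149679401414 19.39550943598897
84.51355140112959 19.272455829002197
71.83700439706423 19.486926866502824
```

Run:
```python
from h import *
st=monitor.read_state();print(np.degrees(st["joint_pos"]),ang(st),st["ee_pos"])
```

```text
[ 4.17239736e+00  2.66987789e+01  9.16607958e+01 -4.10179395e-03
  6.16494351e+01  7.37528202e+01] 20.42152517069893 [518.566145   154.42335317 122.3976636 ]
```

Run:
```python
from h import *
plan(398,180,170,99.4)
```

```text
[{"x":-0.23,"y":-0.15,"z":-0.11,"yaw":-0.88},{"x":-0.22,"y":-0.16,"z":-0.1,"yaw":-0.88},{"x":-0.2,"y":-0.19,"z":-0.11,"yaw":-0.87},{"x":-0.18,"y":-0.2,"z":-0.1,"yaw":-0.88},{"x":-0.16,"y":-0.22,"z":-0.11,"yaw":-0.88}]
[{"x":-0.15,"y":-0.24,"z":-0.1,"yaw":-0.88},{"x":-0.12,"y":-0.25,"z":-0.11,"yaw":-0.87},{"x":-0.09,"y":-0.25,"z":-0.11,"yaw":-0.88},{"x":-0.08,"y":-0.26,"z":-0.1,"yaw":-0.88},{"x":-0.04,"y":-0.27,"z":-0.11,"yaw":-0.88}]
[{"x":-0.03,"y":-0.28,"z":-0.1,"yaw":-0.87},{"x":0,"y":-0.27,"z":-0.11,"yaw":-0.88},{"x":0.03,"y":-0.27,"z":-0.11,"yaw":-0.88},{"x":0.05,"y":-0.27,"z":-0.1,"yaw":-0.88},{"x":0.08,"y":-0.26,"z":-0.11,"yaw":-0.87}]
from [518.6 154.4 122.4] 20.4 t 2.5333
```

>>> jog_arm([
  {"x": -0.23, "y": -0.15, "z": -0.3, "yaw": -0.88},
  {"x": -0.22, "y": -0.16, "z": -0.3, "yaw": -0.88},
  {"x": -0.2, "y": -0.19, "z": -0.3, "yaw": -0.88},
  {"x": -0.18, "y": -0.2, "z": -0.3, "yaw": -0.88},
  {"x": -0.16, "y": -0.22, "z": -0.3, "yaw": -0.88},
])

```text
time: 2.95
ee_pos: [478.5, 163.1, 169.4]
tcp_rot: [0.917, 0.399, 0.002, 0.001]
wrist_force: [0.0, 0.1, -1.1]
opening: 88.2
```

>>> jog_arm([
  {"x": -0.15, "y": -0.24, "z": 0, "yaw": -0.88},
  {"x": -0.12, "y": -0.25, "z": 0, "yaw": -0.88},
  {"x": -0.1, "y": -0.25, "z": 0, "yaw": -0.88},
  {"x": -0.08, "y": -0.26, "z": 0, "yaw": -0.88},
  {"x": -0.05, "y": -0.27, "z": 0, "yaw": -0.88},
])

```text
time: 3.37
ee_pos: [438.1, 171.2, 168.9]
tcp_rot: [0.801, 0.598, 0.002, 0.001]
wrist_force: [1.2, 0.4, 0.0]
opening: 88.2
```

>>> jog_arm([
  {"x": -0.03, "y": -0.28, "z": 0, "yaw": -0.88},
  {"x": 0, "y": -0.27, "z": 0, "yaw": -0.88},
  {"x": 0.03, "y": -0.27, "z": 0, "yaw": -0.88},
  {"x": 0.05, "y": -0.27, "z": 0, "yaw": -0.88},
  {"x": 0.05, "y": -0.2, "z": 0, "yaw": -0.85},
])

```text
time: 3.78
ee_pos: [399.5, 178.9, 168.7]
tcp_rot: [0.645, 0.765, 0.001, 0.001]
wrist_force: [0.2, 0.3, 0.1]
opening: 88.3
```

Run:
```python
from h import *
import pickle
for i in range(3): cams.camera("top")
st=monitor.read_state();print(st["ee_pos"],ang(st),st["time"])
pickle.dump(st,open("w4.pkl","wb"))
im=cams.camera("wrist");cv2.imwrite("pics/w4.png",im)
print(monitor.read_state()["ee_pos"])
```

```text
[400.00851764 178.89318215 168.34110938] 99.33803053614989 3.9333
[400.24247437 178.83692814 168.03988396]
```

View pics/w4.png

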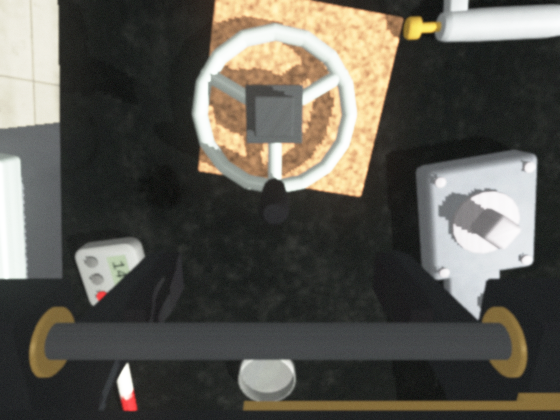

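Run:
```python
from h import *
im=cv2.imread("pics/w4.png")
crop(im,185,15,190,210,3.5 and 3,"pics/c5.png")
crop(im,235,75,80,80,7,"pics/c6.png")
```

```text
(no output)
```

View pics/c5.png

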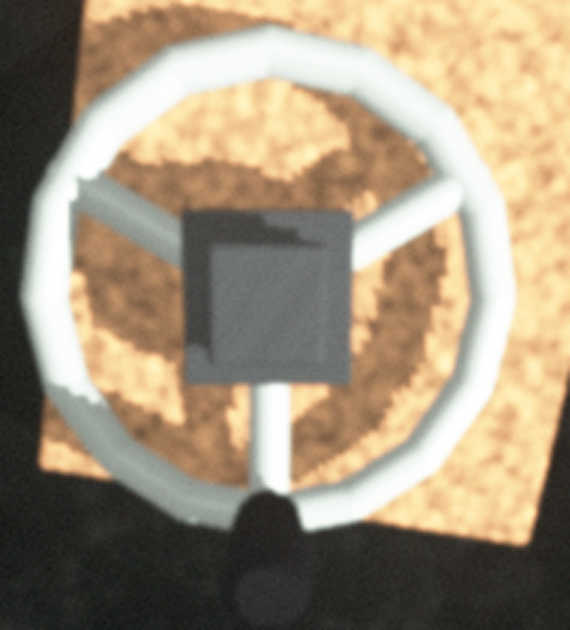

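View pics/c6.png

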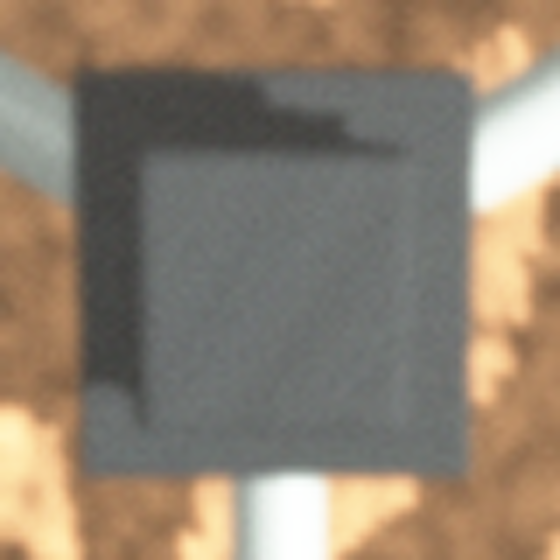

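Run:
```python
from h import *
import pickle
np.set_printoptions(precision=1,suppress=True)
st=pickle.load(open("w4.pkl","rb"))
f=lambda u,v,z:px2w("wrist",235+u/7,75+v/7,z,st)
P=np.array([f(*p,34) for p in [(77,72),(470,70),(470,473),(80,475)]]);print(P.mean(0),[np.linalg.norm(P[i]-P[i-1]) for i in range(4)])
P2=np.array([f(*p,64) for p in [(145,152),(410,154),(406,435),(147,432)]]);print(P2.mean(0),[np.linalg.norm(P2[i]-P2[i-1]) for i in range(4)])
for i in range(4):
    d=P[(i+1)%4]-P[i];print(np.degrees(np.arctan2(d[1],d[0]))%90)
k=px2w("wrist",185+272/3,15+597/3,96,st);d=k-P.mean(0);print(k,np.degrees(np.arctan2(d[1],d[0])),np.linalg.norm(d[:2]))
m=[px2w("wrist",185+u/3,15+v/3,4,st) for u,v in [(40,468),(530,545)]];print(m)
m2=px2w("wrist",405,15,4,st);print(m2)
plan(P.mean(0)[0],P.mean(0)[1],110,99.4)
```

```text
[387.1 242.2  34. ] [np.float64(42.95998067883515), np.float64(42.23943315434985), np.float64(42.95979316509274), np.float64(43.910228654297775)]
[387.6 241.9  64. ] [np.float64(26.755543826406637), np.float64(25.66713637862384), np.float64(26.872685235283026), np.float64(25.91302611721934)]
9.625095256558417
10.508898264448533
9.61657120440583
8.280394532845321
[398.  183.2  96. ] -79.49295393284645 60.04520929568844
[array([328. , 181.7,   4. ]), array([477.6, 182.1,   4. ])]
[476.9 332.9   4. ]
[{"x":0.43,"y":-0.02,"z":0.39,"yaw":0},{"x":0.43,"y":-0.02,"z":0.38,"yaw":-0.01},{"x":0.43,"y":-0.01,"z":0.39,"yaw":0},{"x":0.44,"y":-0.02,"z":0.39,"yaw":0},{"x":0.43,"y":-0.02,"z":0.38,"yaw":-0.01}]
from [400.2 178.8 168. ] 99.3 t 3.9833
```

>>> jog_arm([
  {"x": 0.5, "y": -0.02, "z": 0, "yaw": 0},
  {"x": 0.5, "y": -0.02, "z": 0.1, "yaw": 0},
  {"x": 0.5, "y": -0.02, "z": 0.4, "yaw": 0},
  {"x": 0.4, "y": -0.02, "z": 0.5, "yaw": 0},
  {"x": 0.25, "y": 0, "z": 0.5, "yaw": 0},
])

```text
time: 4.4
ee_pos: [387.2, 243.1, 121.9]
tcp_rot: [0.647, 0.762, 0.001, 0.0]
wrist_force: [1.5, -0.0, -0.1]
opening: 88.3
```

>>> jog_arm([
  {"x": 0, "y": 0, "z": 0.8, "yaw": 0},
  {"x": 0, "y": 0, "z": 0.7, "yaw": 0},
  {"x": 0, "y": 0, "z": 0.6, "yaw": 0},
  {"x": 0, "y": 0, "z": 0.4, "yaw": 0},
  {"x": 0, "y": 0, "z": 0, "yaw": 0},
])

```text
time: 4.82
ee_pos: [386.2, 241.7, 45.2]
tcp_rot: [0.647, 0.762, -0.001, -0.001]
wrist_force: [0.3, 0.0, -0.0]
opening: 88.3
```

Run:
```python
from h import *
cams.camera("top");cams.camera("top")
st=monitor.read_state();print(st["ee_pos"],ang(st),st["time"],st["wrist_force"])
im=cams.camera("wrist");cv2.imwrite("pics/w5.png",im)
im=cams.camera("scene");crop(im,160,150,220,180,3,"pics/s5.png")
plan(387.3,242,42,99.5,5)
```

```text
[387.2845856  242.17156547  47.27065843] 99.36637718408191 4.9167 [0.05555254 0.27886216 0.50176886]
[{"x":0,"y":0,"z":0.04,"yaw":0},{"x":0,"y":0,"z":0.04,"yaw":-0.01},{"x":-0.01,"y":-0.01,"z":0.04,"yaw":0},{"x":0,"y":0,"z":0.03,"yaw":0},{"x":0,"y":0,"z":0.04,"yaw":-0.01}]
from [387.5 242.3  47.8] 99.4 t 5.0167
```

View pics/w5.png

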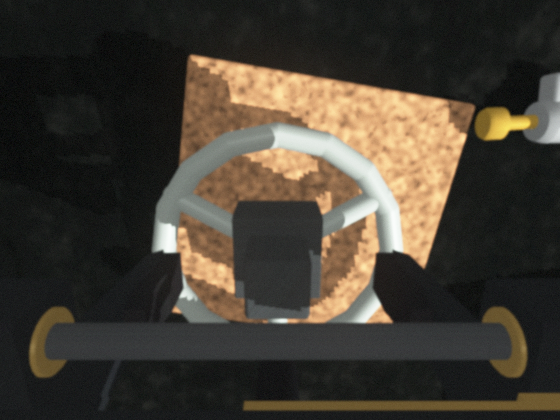

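View pics/s5.png

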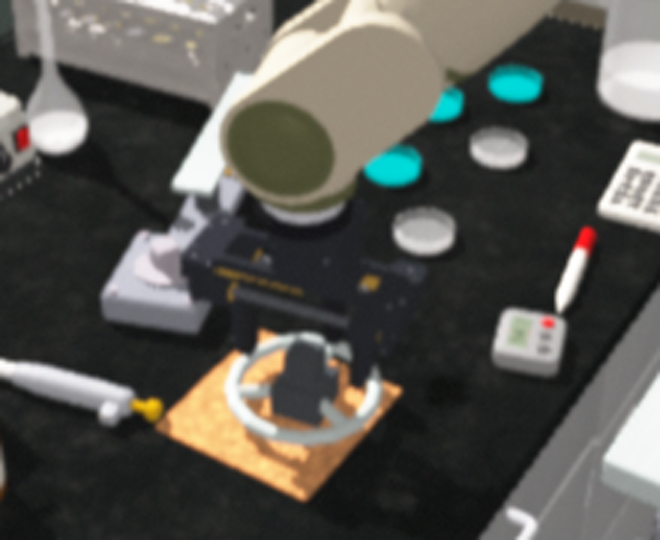

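>>> jog_arm([
  {"x": 0, "y": 0, "z": 0.1, "yaw": 0},
  {"x": 0, "y": 0, "z": 0.1, "yaw": 0},
  {"x": 0, "y": 0, "z": 0, "yaw": 0},
  {"x": 0, "y": 0, "z": 0, "yaw": 0},
  {"x": 0, "y": 0, "z": 0, "yaw": 0},
], fingers=1, grip_force=40)

```text
time: 5.43
ee_pos: [386.7, 242.2, 40.8]
tcp_rot: [0.646, 0.763, 0.0, 0.0]
wrist_force: [-0.6, -0.8, -0.2]
opening: 57.0
```

>>> jog_arm([
  {"x": 0, "y": 0, "z": 0, "yaw": 0},
  {"x": 0, "y": 0, "z": 0, "yaw": 0},
  {"x": 0, "y": 0, "z": 0, "yaw": 0},
  {"x": 0, "y": 0, "z": 0, "yaw": 0},
  {"x": 0, "y": 0, "z": 0, "yaw": 0},
])

```text
time: 5.85
ee_pos: [386.8, 242.2, 40.7]
tcp_rot: [0.646, 0.763, 0.0, 0.0]
wrist_force: [0.9, 1.3, -0.3]
opening: 27.8
```

>>> jog_arm([
  {"x": 0, "y": 0, "z": -0.3, "yaw": 0},
  {"x": 0, "y": 0, "z": -0.6, "yaw": 0},
  {"x": 0, "y": 0, "z": -0.8, "yaw": 0},
  {"x": 0, "y": 0, "z": -0.8, "yaw": 0},
  {"x": 0, "y": 0, "z": -0.5, "yaw": 0},
])

```text
time: 6.27
ee_pos: [386.8, 242.2, 133.0]
tcp_rot: [0.646, 0.763, 0.001, 0.0]
wrist_force: [1.1, 0.5, -4.9]
opening: 27.5
```

Run:
```python
from h import *
cams.camera("top")
st=monitor.read_state();print(st["ee_pos"],ang(st),st["time"],st["wrist_force"],st["opening"])
plan(578.6,183.4,135,66)
```

```text
[387.79100673 242.65785533 134.88719565] 99.47626669311808 6.3167 [ 2.98178451  0.72791928 -1.41827052] 27.58344259410676
[{"x":-0.3,"y":0.59,"z":0,"yaw":0.56},{"x":-0.26,"y":0.62,"z":0,"yaw":0.56},{"x":-0.23,"y":0.62,"z":0,"yaw":0.55},{"x":-0.19,"y":0.64,"z":0,"yaw":0.56},{"x":-0.16,"y":0.65,"z":0,"yaw":0.56}]
[{"x":-0.11,"y":0.65,"z":0,"yaw":0.56},{"x":-0.08,"y":0.67,"z":0,"yaw":0.56},{"x":-0.04,"y":0.66,"z":0,"yaw":0.55},{"x":0,"y":0.67,"z":0,"yaw":0.56},{"x":0.04,"y":0.66,"z":0,"yaw":0.56}]
from [387.8 242.7 134.9] 99.5 t 6.3167
```

>>> jog_arm([
  {"x": -0.3, "y": 0.59, "z": 0, "yaw": 0.56},
  {"x": -0.26, "y": 0.62, "z": 0, "yaw": 0.56},
  {"x": -0.23, "y": 0.62, "z": 0, "yaw": 0.56},
  {"x": -0.19, "y": 0.64, "z": 0, "yaw": 0.56},
  {"x": -0.16, "y": 0.65, "z": 0, "yaw": 0.56},
])

```text
time: 6.73
ee_pos: [482.3, 211.9, 129.9]
tcp_rot: [0.752, 0.659, -0.001, -0.001]
wrist_force: [0.6, 0.7, -5.9]
opening: 27.4
```

>>> jog_arm([
  {"x": -0.11, "y": 0.65, "z": 0, "yaw": 0.56},
  {"x": -0.08, "y": 0.66, "z": 0, "yaw": 0.56},
  {"x": -0.04, "y": 0.66, "z": 0, "yaw": 0.56},
  {"x": 0, "y": 0.66, "z": 0, "yaw": 0.56},
  {"x": 0.04, "y": 0.66, "z": 0, "yaw": 0.54},
])

```text
time: 7.15
ee_pos: [577.0, 182.3, 129.6]
tcp_rot: [0.84, 0.543, -0.001, -0.001]
wrist_force: [0.0, 0.1, -5.8]
opening: 27.8
```

Run:
```python
from h import *
cams.camera("top");cams.camera("top");cams.camera("top")
st=monitor.read_state();print(st["ee_pos"],ang(st),st["time"],st["wrist_force"],st["opening"])
im=cams.camera("wrist");cv2.imwrite("pics/w6.png",im)
im=cams.camera("scene");crop(im,140,130,220,180,3,"pics/s6.png")
plan(578.6,183.4,100,66,5)
```

```text
[576.75705815 182.17865152 129.3659365 ] 65.94438906297214 7.3 [-0.60232543  0.11724083 -4.53682846] 27.653921064288255
[{"x":0.01,"y":0.02,"z":0.2,"yaw":0},{"x":0.01,"y":0.01,"z":0.2,"yaw":0},{"x":0.01,"y":0.02,"z":0.2,"yaw":0},{"x":0.01,"y":0.01,"z":0.2,"yaw":0.01},{"x":0.01,"y":0.02,"z":0.19,"yaw":0}]
from [575.8 182.9 129.8] 66.0 t 7.4
```

View pics/w6.png

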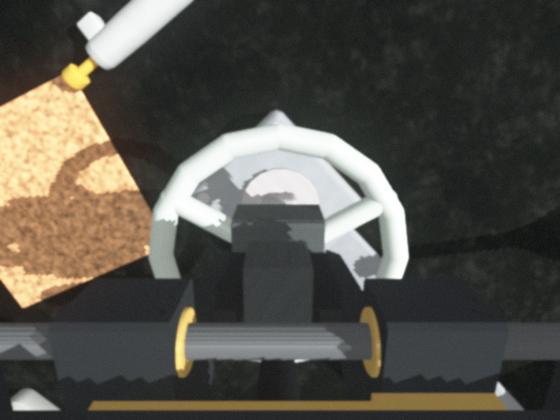

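View pics/s6.png

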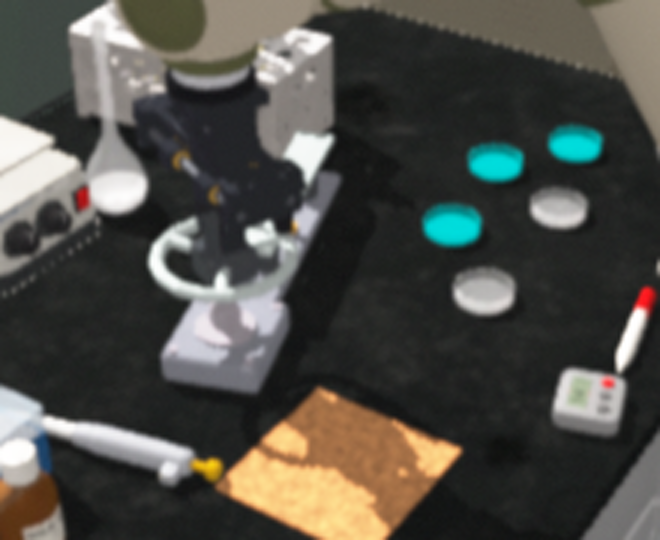

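>>> jog_arm([
  {"x": 0.05, "y": 0.05, "z": 0.3, "yaw": 0},
  {"x": 0, "y": 0, "z": 0.3, "yaw": 0},
  {"x": 0, "y": 0, "z": 0.3, "yaw": 0},
  {"x": 0, "y": 0, "z": 0, "yaw": 0},
  {"x": 0, "y": 0, "z": 0, "yaw": 0},
])

```text
time: 7.82
ee_pos: [578.2, 183.6, 102.8]
tcp_rot: [0.839, 0.545, -0.001, -0.0]
wrist_force: [-0.9, -0.3, -4.2]
opening: 27.3
```

Run:
```python
from h import *
cams.camera("top");cams.camera("top");
P=[]
for i in range(4):
    st=monitor.read_state();P.append(st["ee_pos"]); im=cams.camera("wrist")
print(np.array(P),ang(st),st["time"],st["wrist_force"])
cv2.imwrite("pics/w7.png",im)
```

```text
[[578.89446387 183.61111596 103.95261226]
 [578.96105415 183.59150737 104.10661818]
 [579.00707952 183.5834697  104.17773495]
 [578.96603953 183.57026066 104.14244678]] 65.98548237830644 8.0667 [ 0.46521844  0.22029326 -4.66650002]
```

View pics/w7.png

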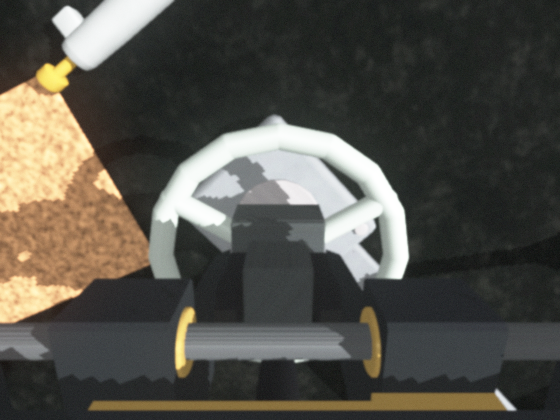

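>>> jog_arm([
  {"x": 0, "y": 0, "z": 0.15, "yaw": 0},
  {"x": 0, "y": 0, "z": 0.15, "yaw": 0},
  {"x": 0, "y": 0, "z": 0.15, "yaw": 0},
  {"x": 0, "y": 0, "z": 0.1, "yaw": 0},
  {"x": 0, "y": 0, "z": 0, "yaw": 0},
])

```text
time: 8.53
ee_pos: [578.3, 183.5, 86.2]
tcp_rot: [0.839, 0.545, -0.001, -0.0]
wrist_force: [-0.8, -0.3, -4.2]
opening: 27.7
```

>>> jog_arm([
  {"x": 0, "y": 0, "z": 0.1, "yaw": 0},
  {"x": 0, "y": 0, "z": 0.1, "yaw": 0},
  {"x": 0, "y": 0, "z": 0, "yaw": 0},
  {"x": 0, "y": 0, "z": 0, "yaw": 0},
  {"x": 0, "y": 0, "z": 0, "yaw": 0},
])

```text
time: 8.95
ee_pos: [578.8, 183.6, 81.3]
tcp_rot: [0.839, 0.545, 0.0, 0.0]
wrist_force: [0.0, -0.3, -5.5]
opening: 27.7
```

>>> jog_arm([
  {"x": 0, "y": 0, "z": 0.15, "yaw": 0},
  {"x": 0, "y": 0, "z": 0.15, "yaw": 0},
  {"x": 0, "y": 0, "z": 0.1, "yaw": 0},
  {"x": 0, "y": 0, "z": 0, "yaw": 0},
  {"x": 0, "y": 0, "z": 0, "yaw": 0},
])

```text
time: 9.37
ee_pos: [578.9, 183.6, 70.7]
tcp_rot: [0.839, 0.545, 0.0, 0.0]
wrist_force: [-6.2, -0.5, 9.8]
opening: 27.4
```

Run:
```python
from h import *
cams.camera("top")
st=monitor.read_state();print(st["ee_pos"],ang(st),st["time"],st["wrist_force"])
im=cams.camera("scene");crop(im,140,150,160,130,5,"pics/s7.png")
```

```text
[578.96608845 183.5912284   70.72115356] 65.99412491975366 9.4167 [-4.55538787 -1.81682161  9.84378595]
```

View pics/s7.png

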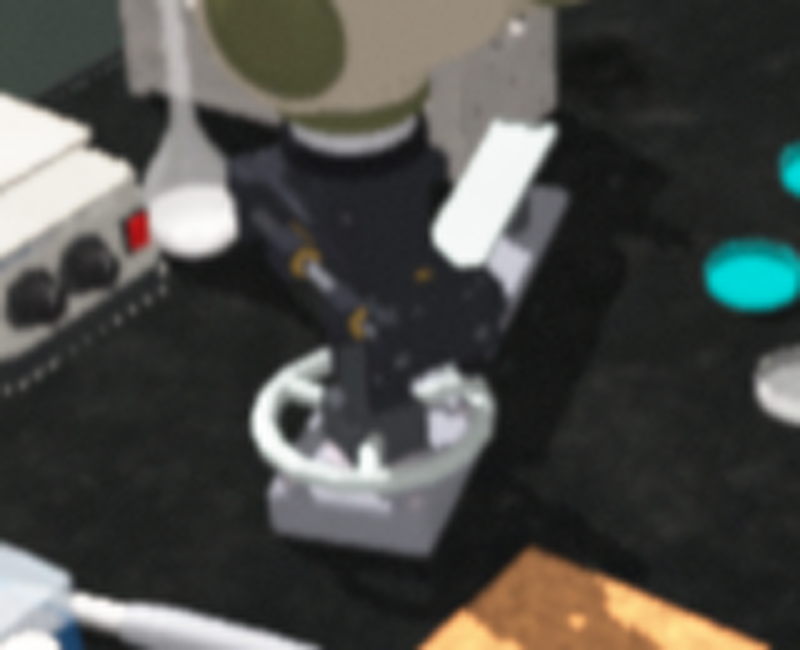

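>>> jog_arm([
  {"x": 0, "y": 0, "z": 0, "yaw": 0},
  {"x": 0, "y": 0, "z": 0, "yaw": 0},
  {"x": 0, "y": 0, "z": 0, "yaw": 0},
  {"x": 0, "y": 0, "z": 0, "yaw": 0},
  {"x": 0, "y": 0, "z": 0, "yaw": 0},
], fingers=-1)

```text
time: 9.88
ee_pos: [578.9, 183.5, 69.1]
tcp_rot: [0.839, 0.545, 0.0, 0.0]
wrist_force: [0.4, -0.4, 0.4]
opening: 58.7
```

>>> jog_arm([
  {"x": 0, "y": 0, "z": -0.3, "yaw": 0},
  {"x": 0, "y": 0, "z": -0.6, "yaw": 0},
  {"x": 0, "y": 0, "z": -0.8, "yaw": 0},
  {"x": 0, "y": 0, "z": -0.8, "yaw": 0},
  {"x": 0, "y": 0, "z": 0, "yaw": 0},
])

```text
time: 10.3
ee_pos: [580.8, 183.9, 149.7]
tcp_rot: [0.839, 0.545, 0.004, 0.002]
wrist_force: [-0.0, 1.0, 0.4]
opening: 88.0
```

Run:
```python
from h import *
cams.camera("top")
st=monitor.read_state();print(st["ee_pos"],ang(st),st["time"],st["wrist_force"],st["opening"])
im=cams.camera("wrist");cv2.imwrite("pics/w8.png",im)
plan(554.5,128.8,148,109.4)
```

```text
[579.90456848 183.70722944 147.14124297] 65.98524078423092 10.35 [-0.27989629  0.12212313 -0.98413294] 87.98903296570383
[{"x":-0.2,"y":0,"z":-0.01,"yaw":-0.72},{"x":-0.2,"y":-0.02,"z":-0.01,"yaw":-0.73},{"x":-0.2,"y":-0.03,"z":-0.01,"yaw":-0.72},{"x":-0.19,"y":-0.04,"z":-0.01,"yaw":-0.72},{"x":-0.19,"y":-0.06,"z":-0.01,"yaw":-0.73}]
[{"x":-0.19,"y":-0.08,"z":-0.01,"yaw":-0.72},{"x":-0.18,"y":-0.09,"z":-0.01,"yaw":-0.72},{"x":-0.17,"y":-0.1,"z":-0.01,"yaw":-0.73},{"x":-0.17,"y":-0.11,"z":-0.01,"yaw":-0.72},{"x":-0.15,"y":-0.13,"z":0,"yaw":-0.73}]
from [579.1 183.6 145.2] 66.0 t 10.4
```

View pics/w8.png

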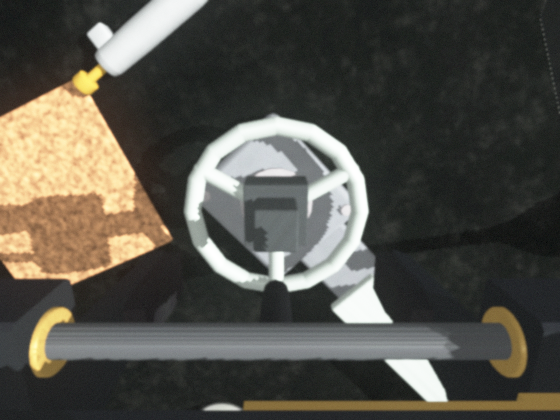

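>>> jog_arm([
  {"x": -0.2, "y": 0, "z": -0.02, "yaw": -0.72},
  {"x": -0.2, "y": -0.02, "z": -0.02, "yaw": -0.72},
  {"x": -0.2, "y": -0.03, "z": -0.02, "yaw": -0.72},
  {"x": -0.2, "y": -0.04, "z": -0.02, "yaw": -0.72},
  {"x": -0.2, "y": -0.06, "z": -0.02, "yaw": -0.72},
])

```text
time: 10.82
ee_pos: [565.8, 155.4, 145.9]
tcp_rot: [0.721, 0.693, -0.001, -0.001]
wrist_force: [-0.1, -0.0, 0.6]
opening: 88.2
```

>>> jog_arm([
  {"x": -0.19, "y": -0.08, "z": 0, "yaw": -0.72},
  {"x": -0.18, "y": -0.09, "z": 0, "yaw": -0.72},
  {"x": -0.17, "y": -0.1, "z": 0, "yaw": -0.72},
  {"x": -0.17, "y": -0.11, "z": 0, "yaw": -0.72},
  {"x": -0.15, "y": -0.13, "z": 0, "yaw": -0.75},
])

```text
time: 11.23
ee_pos: [553.3, 127.9, 146.0]
tcp_rot: [0.577, 0.817, -0.001, -0.001]
wrist_force: [0.1, -0.6, -0.1]
opening: 87.9
```

Run:
```python
from h import *
cams.camera("top");cams.camera("top")
st=monitor.read_state();print(st["ee_pos"],ang(st),st["time"],st["wrist_force"],st["opening"])
im=cams.camera("wrist");cv2.imwrite("pics/w9.png",im)
plan(554.5,128.8,68,109.4,10)
```

```text
[553.27901518 127.67187118 146.19659799] 109.36839007543581 11.3333 [ 0.80283336 -0.13502298 -0.25812344] 88.17370925776571
[{"x":0,"y":0,"z":0.26,"yaw":0},{"x":0,"y":0.01,"z":0.26,"yaw":-0.01},{"x":0,"y":0,"z":0.26,"yaw":0},{"x":0,"y":0,"z":0.27,"yaw":0},{"x":0.01,"y":0.01,"z":0.26,"yaw":-0.01}]
[{"x":0,"y":0,"z":0.26,"yaw":0},{"x":0,"y":0.01,"z":0.26,"yaw":0},{"x":0,"y":0,"z":0.26,"yaw":0},{"x":0,"y":0,"z":0.26,"yaw":-0.01},{"x":0,"y":0.01,"z":0.26,"yaw":0}]
from [553.6 128.1 146.4] 109.2 t 11.3833
```

View pics/w9.png

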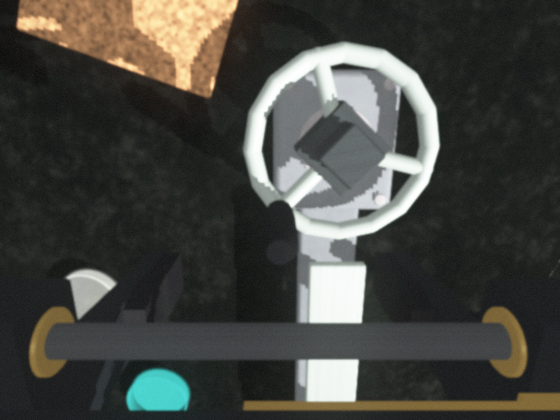

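Run:
```python
from h import *
st=monitor.read_state();print(st["ee_pos"])
im=cv2.imread("pics/w9.png");crop(im,240,180,80,90,7,"pics/c9.png")
print(px2w("wrist",280,251,126,st))
print(w2px("wrist",[554.5,128.8,126],st))
```

```text
[553.55546463 128.09504733 146.40151148]
[554.09983488 130.26971911 126.        ]
[279.78829929 253.71222868]
```

View pics/c9.png

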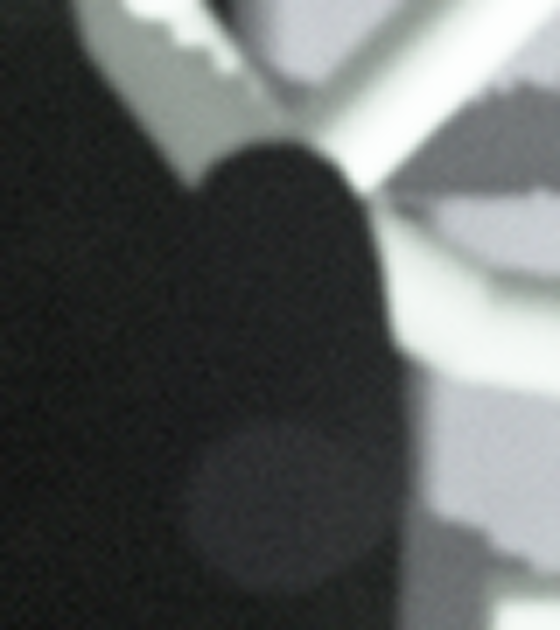

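>>> jog_arm([
  {"x": 0.01, "y": 0.04, "z": 0.4, "yaw": 0},
  {"x": 0, "y": 0, "z": 0.6, "yaw": 0},
  {"x": 0, "y": 0, "z": 0.7, "yaw": 0},
  {"x": 0, "y": 0, "z": 0.6, "yaw": 0},
  {"x": 0, "y": 0, "z": 0.3, "yaw": 0},
])

```text
time: 11.8
ee_pos: [553.7, 129.2, 65.9]
tcp_rot: [0.579, 0.816, -0.001, -0.002]
wrist_force: [0.4, 0.7, -0.9]
opening: 88.1
```

>>> jog_arm([
  {"x": 0, "y": 0, "z": 0, "yaw": 0},
  {"x": 0, "y": 0, "z": 0, "yaw": 0},
  {"x": 0, "y": 0, "z": 0, "yaw": 0},
  {"x": 0, "y": 0, "z": 0, "yaw": 0},
  {"x": 0, "y": 0, "z": 0, "yaw": 0},
], fingers=1, grip_force=20)

```text
time: 12.22
ee_pos: [555.4, 128.9, 70.1]
tcp_rot: [0.578, 0.816, 0.0, 0.001]
wrist_force: [0.9, -0.0, -0.3]
opening: 56.7
```

>>> jog_arm([
  {"x": 0, "y": 0, "z": 0, "yaw": 0},
  {"x": 0, "y": 0, "z": 0, "yaw": 0},
  {"x": 0, "y": 0, "z": 0, "yaw": 0},
  {"x": 0, "y": 0, "z": 0, "yaw": 0},
  {"x": 0, "y": 0, "z": 0, "yaw": 0},
])

```text
time: 12.63
ee_pos: [555.0, 128.9, 69.3]
tcp_rot: [0.578, 0.816, 0.0, 0.0]
wrist_force: [-0.2, -0.0, 0.3]
opening: 23.4
```

```bash
cat >> h.py <<'E'
CX,CY=578.9,183.6
def circ(dphi,n=5,r=60.,z=None,cx=None,cy=None,t=109.4,settle=0):
    """rows for knob moving clockwise by dphi deg total, starting from measured angle"""
    cx=cx or CX;cy=cy or CY
    st=monitor.read_state();p=st["ee_pos"];ph=np.degrees(np.arctan2(p[1]-cy,p[0]-cx))
    print("knob ang",round(ph,1),"r",np.hypot(p[0]-cx,p[1]-cy).round(1),"z",p[2].round(1),"F",st["wrist_force"].round(1),"t",st["time"],"yaw",ang(st).round(1),"open",round(st["opening"],1))
    a=np.radians(ang(st));cp=p[:2].copy();rows=[]
    for i in range(n):
        q=np.radians(ph-dphi*(i+1)/n);w=np.array([cx+r*np.cos(q),cy+r*np.sin(q)])-cp
        tx=np.cos(a)*w[0]+np.sin(a)*w[1];ty=np.sin(a)*w[0]-np.cos(a)*w[1]
        rr=np.round([tx/30,ty/30],2);rows.append(rr)
        cp=cp+30*np.array([np.cos(a)*rr[0]+np.sin(a)*rr[1],np.sin(a)*rr[0]-np.cos(a)*rr[1]])
    for k in range(0,n,5): print("["+",".join('{"x":%g,"y":%g,"z":0,"yaw":0}'%tuple(r+0) for r in rows[k:k+5])+"]")
E
python3 - <<'E'
from h import *
st=monitor.read_state();print(st["ee_pos"])
circ(50)
E
```

```text
[555.00585032 128.8999204   69.27216947]
knob ang -113.6 r 59.7 z 69.3 F [-0.2 -0.   0.3] t 12.6333 yaw 109.4 open 23.4
[{"x":0.25,"y":-0.24,"z":0,"yaw":0},{"x":0.3,"y":-0.19,"z":0,"yaw":0},{"x":0.32,"y":-0.13,"z":0,"yaw":0},{"x":0.34,"y":-0.07,"z":0,"yaw":0},{"x":0.35,"y":-0.01,"z":0,"yaw":0}]
```

>>> jog_arm([
  {"x": 0, "y": 0, "z": 0, "yaw": 0},
  {"x": 0.25, "y": -0.24, "z": 0, "yaw": 0},
  {"x": 0.3, "y": -0.19, "z": 0, "yaw": 0},
  {"x": 0.32, "y": -0.13, "z": 0, "yaw": 0},
  {"x": 0.34, "y": -0.07, "z": 0, "yaw": 0},
])

```text
time: 13.05
ee_pos: [524.6, 156.4, 69.3]
tcp_rot: [0.578, 0.816, -0.001, 0.0]
wrist_force: [0.7, -3.8, 1.2]
opening: 20.3
```

Run:
```python
from h import *
circ(90)
```

```text
knob ang -153.4 r 60.8 z 69.3 F [ 0.7 -3.8  1.2] t 13.05 yaw 109.3 open 20.3
[{"x":0.63,"y":0.04,"z":0,"yaw":0},{"x":0.59,"y":0.22,"z":0,"yaw":0},{"x":0.49,"y":0.38,"z":0,"yaw":0},{"x":0.35,"y":0.52,"z":0,"yaw":0},{"x":0.18,"y":0.6,"z":0,"yaw":0}]
```

>>> jog_arm([
  {"x": 0.63, "y": 0.04, "z": 0, "yaw": 0},
  {"x": 0.59, "y": 0.22, "z": 0, "yaw": 0},
  {"x": 0.49, "y": 0.38, "z": 0, "yaw": 0},
  {"x": 0.35, "y": 0.52, "z": 0, "yaw": 0},
  {"x": 0.18, "y": 0.6, "z": 0, "yaw": 0},
])

```text
time: 13.47
ee_pos: [551.9, 238.5, 69.1]
tcp_rot: [0.578, 0.816, -0.001, -0.0]
wrist_force: [0.5, -13.0, -2.8]
opening: 20.6
```

Run:
```python
from h import *
circ(110)
```

```text
knob ang 116.2 r 61.2 z 69.1 F [  0.5 -13.   -2.8] t 13.4667 yaw 109.4 open 20.6
[{"x":-0.1,"y":0.77,"z":0,"yaw":0},{"x":-0.33,"y":0.68,"z":0,"yaw":0},{"x":-0.57,"y":0.51,"z":0,"yaw":0},{"x":-0.72,"y":0.26,"z":0,"yaw":0},{"x":-0.76,"y":-0.03,"z":0,"yaw":0}]
```

>>> jog_arm([
  {"x": -0.13, "y": 0.75, "z": 0, "yaw": 0},
  {"x": -0.34, "y": 0.67, "z": 0, "yaw": 0},
  {"x": -0.57, "y": 0.5, "z": 0, "yaw": 0},
  {"x": -0.72, "y": 0.26, "z": 0, "yaw": 0},
  {"x": -0.76, "y": -0.03, "z": 0, "yaw": 0},
])

```text
time: 13.88
ee_pos: [638.4, 189.1, 68.9]
tcp_rot: [0.578, 0.816, -0.0, -0.002]
wrist_force: [-14.6, 3.3, 2.5]
opening: 20.3
```

Run:
```python
from h import *
circ(110,r=59.5)
```

```text
knob ang 5.3 r 59.8 z 68.9 F [-14.6   3.3   2.5] t 13.8833 yaw 109.4 open 20.3
[{"x":-0.68,"y":-0.33,"z":0,"yaw":0},{"x":-0.52,"y":-0.55,"z":0,"yaw":0},{"x":-0.27,"y":-0.71,"z":0,"yaw":0},{"x":0.02,"y":-0.76,"z":0,"yaw":0},{"x":0.29,"y":-0.69,"z":0,"yaw":0}]
```

>>> jog_arm([
  {"x": -0.68, "y": -0.33, "z": 0, "yaw": 0},
  {"x": -0.52, "y": -0.55, "z": 0, "yaw": 0},
  {"x": -0.27, "y": -0.71, "z": 0, "yaw": 0},
  {"x": 0.02, "y": -0.76, "z": 0, "yaw": 0},
  {"x": 0.29, "y": -0.69, "z": 0, "yaw": 0},
])

```text
time: 14.3
ee_pos: [563.9, 124.5, 69.1]
tcp_rot: [0.579, 0.815, 0.001, 0.0]
wrist_force: [7.7, 14.4, -8.6]
opening: 20.1
```

Run:
```python
from h import *
circ(110,r=59.5)
im=cams.camera("scene");crop(im,140,120,180,150,4,"pics/s8.png")
```

```text
knob ang -104.2 r 60.9 z 69.1 F [ 7.7 14.4 -8.6] t 14.3 yaw 109.3 open 20.1
[{"x":0.57,"y":-0.51,"z":0,"yaw":0},{"x":0.69,"y":-0.31,"z":0,"yaw":0},{"x":0.76,"y":-0.02,"z":0,"yaw":0},{"x":0.71,"y":0.27,"z":0,"yaw":0},{"x":0.56,"y":0.51,"z":0,"yaw":0}]
```

View pics/s8.png

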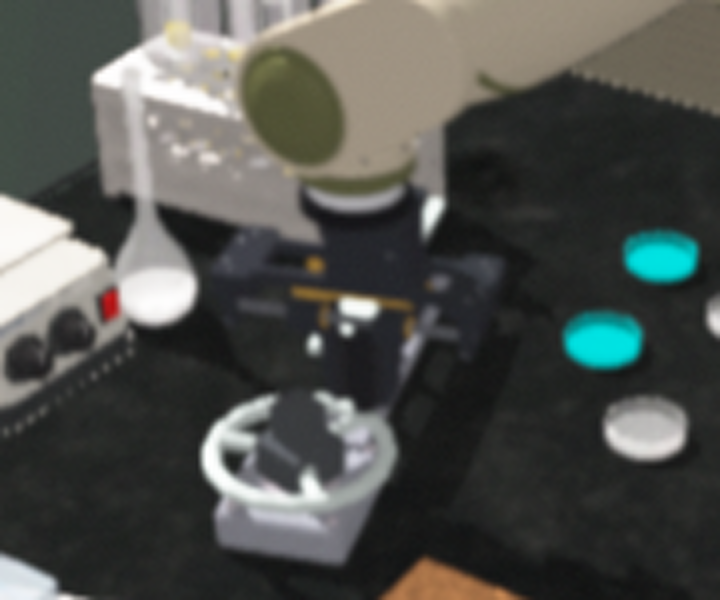

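>>> jog_arm([
  {"x": 0.6, "y": -0.45, "z": 0, "yaw": 0},
  {"x": 0.68, "y": -0.31, "z": 0, "yaw": 0},
  {"x": 0.74, "y": -0.02, "z": 0, "yaw": 0},
  {"x": 0.69, "y": 0.27, "z": 0, "yaw": 0},
  {"x": 0.54, "y": 0.5, "z": 0, "yaw": 0},
])

```text
time: 14.77
ee_pos: [529.4, 217.8, 69.2]
tcp_rot: [0.578, 0.816, -0.001, -0.001]
wrist_force: [-0.3, -0.2, 0.2]
opening: 40.0
```

Run:
```python
from h import *
circ(110,r=58.5)
```

```text
knob ang 145.4 r 60.2 z 69.2 F [-0.3 -0.2  0.2] t 14.7667 yaw 109.4 open 40.0
[{"x":0.27,"y":0.71,"z":0,"yaw":0},{"x":0.04,"y":0.74,"z":0,"yaw":0},{"x":-0.24,"y":0.7,"z":0,"yaw":0},{"x":-0.49,"y":0.57,"z":0,"yaw":0},{"x":-0.67,"y":0.33,"z":0,"yaw":0}]
```

Run:
```python
from h import *
im=cams.camera("wrist");cv2.imwrite("pics/w10.png",im)
print(monitor.read_state()["opening"])
```

```text
34.310181322457986
```

View pics/w10.png

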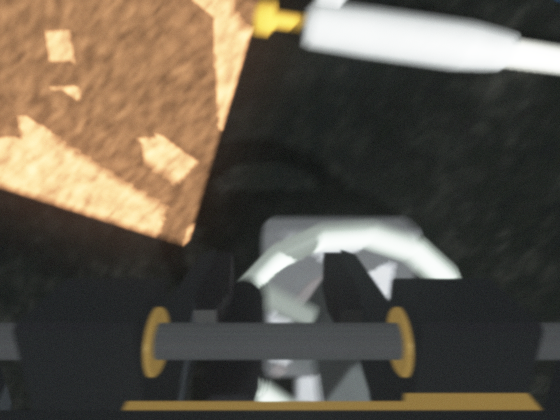

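>>> jog_arm([
  {"x": 0, "y": 0, "z": 0, "yaw": 0},
  {"x": 0, "y": 0, "z": 0, "yaw": 0},
  {"x": 0, "y": 0, "z": 0, "yaw": 0},
  {"x": 0, "y": 0, "z": 0, "yaw": 0},
  {"x": 0, "y": 0, "z": 0, "yaw": 0},
], fingers=1)

```text
time: 15.23
ee_pos: [531.6, 215.9, 69.2]
tcp_rot: [0.578, 0.816, -0.0, 0.0]
wrist_force: [-0.5, -0.5, 0.5]
opening: 0.1
```

Run:
```python
from h import *
im=cams.camera("scene");crop(im,140,120,180,150,4,"pics/s9.png")
im=cams.camera("wrist");cv2.imwrite("pics/w11.png",im)
circ(100,r=59)
```

```text
knob ang 145.5 r 57.4 z 69.3 F [0.8 1.1 0.5] t 15.3333 yaw 109.3 open 0.1
[{"x":0.34,"y":0.58,"z":0,"yaw":0},{"x":0.08,"y":0.68,"z":0,"yaw":0},{"x":-0.17,"y":0.66,"z":0,"yaw":0},{"x":-0.38,"y":0.57,"z":0,"yaw":0},{"x":-0.55,"y":0.4,"z":0,"yaw":0}]
```

View pics/s9.png

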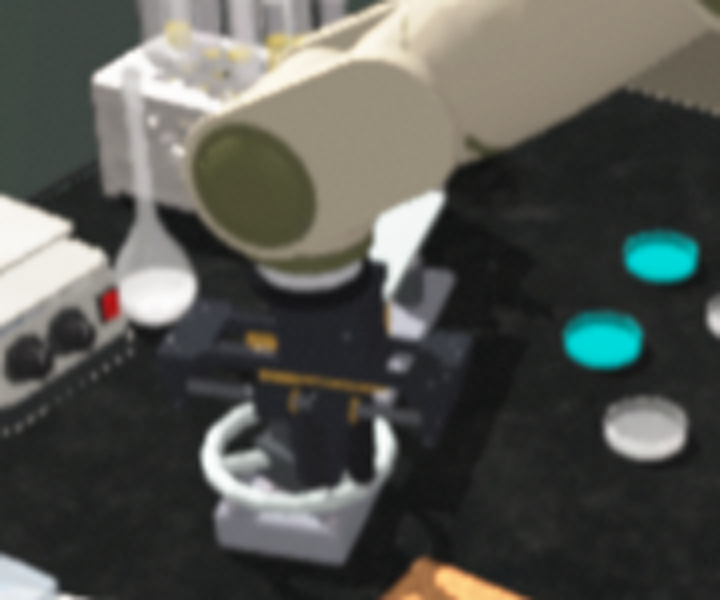

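View pics/w11.png

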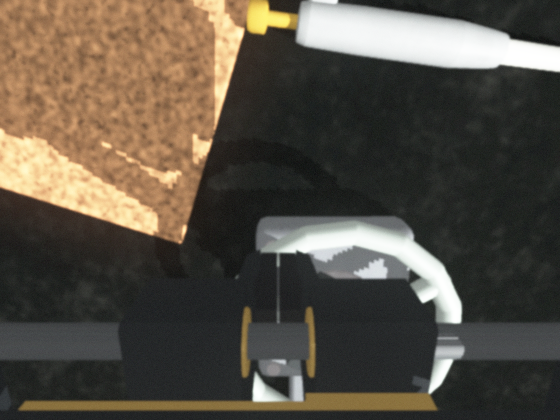

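>>> jog_arm([
  {"x": 0, "y": 0, "z": -0.4, "yaw": 0},
  {"x": 0, "y": 0, "z": -0.7, "yaw": 0},
  {"x": 0, "y": 0, "z": -0.8, "yaw": 0},
  {"x": 0, "y": 0, "z": -0.7, "yaw": 0},
  {"x": 0, "y": 0, "z": -0.3, "yaw": 0},
])

```text
time: 15.75
ee_pos: [532.5, 216.7, 160.0]
tcp_rot: [0.578, 0.816, 0.002, 0.002]
wrist_force: [-0.1, 0.1, 0.3]
opening: 0.7
```

>>> jog_arm([
  {"x": -0.5, "y": 0, "z": 0, "yaw": 0},
  {"x": -0.7, "y": 0, "z": 0, "yaw": 0},
  {"x": -0.5, "y": 0, "z": 0, "yaw": 0},
  {"x": 0, "y": 0, "z": 0, "yaw": 0},
  {"x": 0, "y": 0, "z": 0, "yaw": 0},
], fingers=-1)

```text
time: 16.17
ee_pos: [548.3, 168.2, 156.2]
tcp_rot: [0.579, 0.816, -0.0, -0.0]
wrist_force: [-0.2, -0.1, 0.3]
opening: 31.4
```

Run:
```python
from h import *
import pickle
cams.camera("top")
st=monitor.read_state();print(st["ee_pos"],ang(st),st["time"],st["opening"]);pickle.dump(st,open("w12.pkl","wb"))
im=cams.camera("wrist");cv2.imwrite("pics/w12.png",im)
```

```text
[548.15347721 168.80092792 156.14536512] 109.34132769663636 16.2167 36.178189743027716
```

View pics/w12.png

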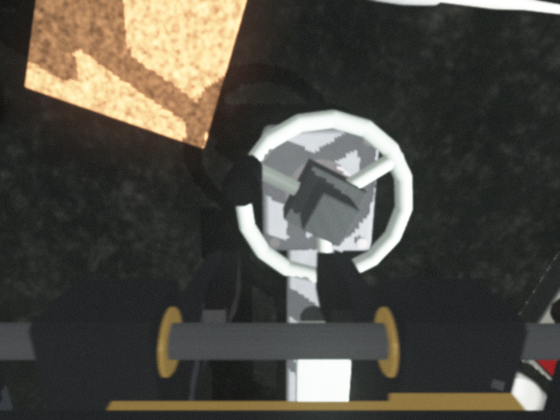

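Run:
```python
from h import *
im=cv2.imread("pics/w12.png");b=cv2.convertScaleAbs(im,alpha=1.8,beta=25);crop(b,210,95,220,190,3.6,"pics/c12.png")
```

```text
(no output)
```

View pics/c12.png

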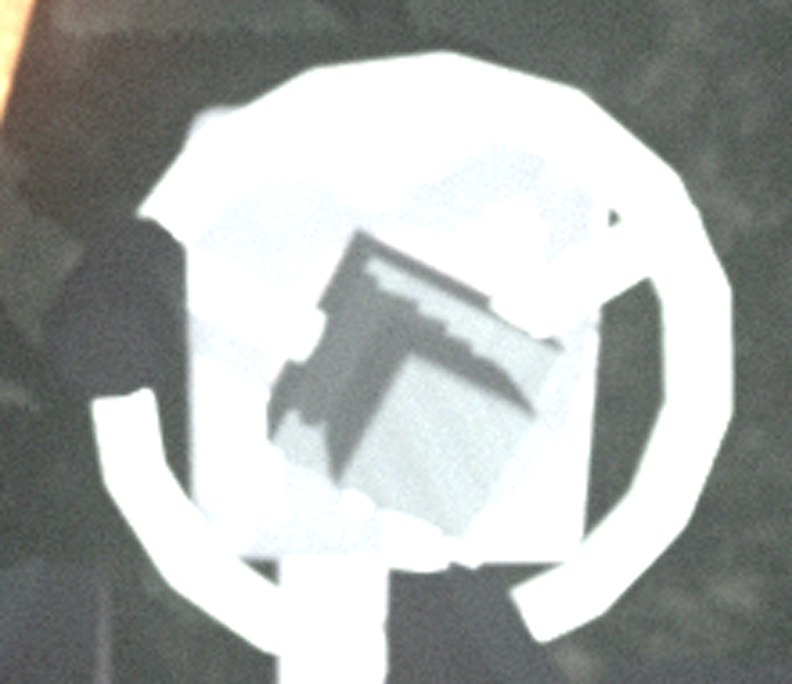

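Run:
```python
from h import *
import pickle
st=pickle.load(open("w12.pkl","rb"))
X=px2w("wrist",239,188,126,st);d=X[:2]-[CX,CY];print(X,np.hypot(*d),np.degrees(np.arctan2(d[1],d[0])))
P=np.array([px2w("wrist",210+u/3.6,95+v/3.6,64,st) for u,v in [(360,232),(560,350)]]);d=P[1]-P[0];print(np.degrees(np.arctan2(d[1],d[0])))
```

```text
[518.60859251 193.10184277 126.        ] 61.03555384086391 171.04392754839444
-10.93098875562366
```

Run:
```python
from h import *
plan(519.6,194,150,109.4,5)
```

```text
[{"x":0.22,"y":-0.12,"z":0.04,"yaw":0},{"x":0.22,"y":-0.13,"z":0.04,"yaw":0},{"x":0.22,"y":-0.12,"z":0.04,"yaw":0},{"x":0.22,"y":-0.13,"z":0.04,"yaw":0},{"x":0.22,"y":-0.12,"z":0.05,"yaw":0}]
from [548.1 169.1 156.2] 109.4 t 16.2667
```

>>> jog_arm([
  {"x": 0.22, "y": -0.12, "z": 0.04, "yaw": 0},
  {"x": 0.22, "y": -0.13, "z": 0.04, "yaw": 0},
  {"x": 0.22, "y": -0.12, "z": 0.04, "yaw": 0},
  {"x": 0.22, "y": -0.13, "z": 0.04, "yaw": 0},
  {"x": 0.22, "y": -0.12, "z": 0.05, "yaw": 0},
])

```text
time: 16.68
ee_pos: [519.0, 194.4, 149.9]
tcp_rot: [0.578, 0.816, -0.0, -0.0]
wrist_force: [-0.5, 0.1, -0.7]
opening: 73.1
```

>>> jog_arm([
  {"x": 0, "y": 0, "z": 0.2, "yaw": 0},
  {"x": 0, "y": 0, "z": 0.7, "yaw": 0},
  {"x": 0, "y": 0, "z": 0.8, "yaw": 0},
  {"x": 0, "y": 0, "z": 0.7, "yaw": 0},
  {"x": 0, "y": 0, "z": 0.3, "yaw": 0},
])

```text
time: 17.1
ee_pos: [518.6, 193.3, 66.1]
tcp_rot: [0.578, 0.816, -0.001, -0.001]
wrist_force: [-0.4, 0.9, 0.0]
opening: 87.8
```

>>> jog_arm([
  {"x": 0, "y": 0, "z": 0, "yaw": 0},
  {"x": 0, "y": 0, "z": 0, "yaw": 0},
  {"x": 0, "y": 0, "z": 0, "yaw": 0},
  {"x": 0, "y": 0, "z": 0, "yaw": 0},
  {"x": 0, "y": 0, "z": 0, "yaw": 0},
], fingers=1, grip_force=20)

```text
time: 17.52
ee_pos: [520.4, 193.6, 69.9]
tcp_rot: [0.578, 0.816, 0.001, 0.001]
wrist_force: [0.3, -1.0, -0.0]
opening: 56.8
```

>>> jog_arm([
  {"x": 0, "y": 0, "z": 0, "yaw": 0},
  {"x": 0, "y": 0, "z": 0, "yaw": 0},
  {"x": 0, "y": 0, "z": 0, "yaw": 0},
  {"x": 0, "y": 0, "z": 0, "yaw": 0},
  {"x": 0, "y": 0, "z": 0, "yaw": 0},
])

```text
time: 17.93
ee_pos: [519.8, 193.5, 68.9]
tcp_rot: [0.578, 0.816, -0.0, -0.0]
wrist_force: [-4.8, -2.0, 1.7]
opening: 23.4
```

Run:
```python
from h import *
circ(90,r=59.5)
```

```text
knob ang 170.5 r 59.9 z 68.9 F [-4.8 -2.   1.7] t 17.9333 yaw 109.4 open 23.4
[{"x":0.48,"y":0.39,"z":0,"yaw":0},{"x":0.35,"y":0.52,"z":0,"yaw":0},{"x":0.17,"y":0.59,"z":0,"yaw":0},{"x":-0.02,"y":0.62,"z":0,"yaw":0},{"x":-0.21,"y":0.59,"z":0,"yaw":0}]
```

>>> jog_arm([
  {"x": 0.48, "y": 0.39, "z": 0, "yaw": 0},
  {"x": 0.35, "y": 0.52, "z": 0, "yaw": 0},
  {"x": 0.17, "y": 0.59, "z": 0, "yaw": 0},
  {"x": -0.02, "y": 0.62, "z": 0, "yaw": 0},
  {"x": -0.21, "y": 0.59, "z": 0, "yaw": 0},
])

```text
time: 18.35
ee_pos: [588.2, 243.6, 68.7]
tcp_rot: [0.577, 0.816, -0.001, -0.001]
wrist_force: [-5.3, -5.9, -0.4]
opening: 20.7
```

Run:
```python
from h import *
circ(90,r=59)
im=cams.camera("scene");cv2.imwrite("pics/s10f.png",im);crop(im,140,90,180,150,4,"pics/s10.png")
```

```text
knob ang 81.2 r 60.7 z 68.7 F [-5.3 -5.9 -0.4] t 18.35 yaw 109.5 open 20.7
[{"x":-0.42,"y":0.46,"z":0,"yaw":0},{"x":-0.51,"y":0.35,"z":0,"yaw":0},{"x":-0.59,"y":0.18,"z":0,"yaw":0},{"x":-0.61,"y":-0.01,"z":0,"yaw":0},{"x":-0.58,"y":-0.21,"z":0,"yaw":0}]
```

View pics/s10.png

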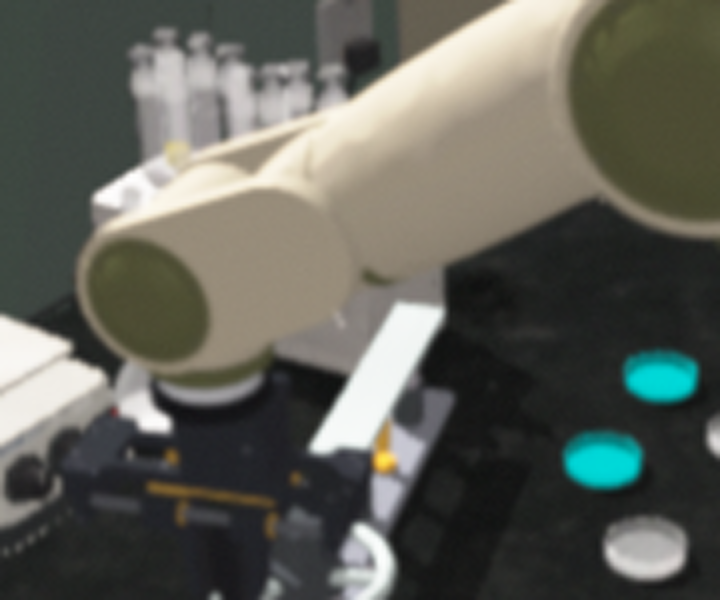

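Run:
```python
from h import *
a=np.radians(19.4);xd=np.array([np.cos(a),np.sin(a)]);yd=np.array([-np.sin(a),np.cos(a)])
O=np.array([CX,CY])-140*yd;print(O,O-55*yd)
for h in (60,70,80,90,100,110,120):
    print(h,[ (lambda p:(p.round(1),((p-[140,90])*4).round()))(w2px("scene",[*(O+sx*xd-170*yd),h])) for sx in (-20,20)])
```

```text
[625.40255846  51.54882789] [ 6.43671421e+02 -3.28418300e-01]
60 [(array([250.9, 176.6]), array([444., 347.])), (array([239.1, 175.2]), array([396., 341.]))]
70 [(array([250.9, 174. ]), array([443., 336.])), (array([239. , 172.5]), array([396., 330.]))]
80 [(array([250.8, 171.3]), array([443., 325.])), (array([238.9, 169.8]), array([396., 319.]))]
90 [(array([250.8, 168.6]), array([443., 314.])), (array([238.8, 167.1]), array([395., 308.]))]
100 [(array([250.8, 165.8]), array([443., 303.])), (array([238.8, 164.4]), array([395., 297.]))]
110 [(array([250.7, 163.1]), array([443., 292.])), (array([238.7, 161.6]), array([395., 286.]))]
120 [(array([250.7, 160.3]), array([443., 281.])), (array([238.6, 158.8]), array([394., 275.]))]
```

>>> jog_arm([
  {"x": -0.42, "y": 0.46, "z": 0, "yaw": 0},
  {"x": -0.51, "y": 0.35, "z": 0, "yaw": 0},
  {"x": -0.59, "y": 0.18, "z": 0, "yaw": 0},
  {"x": -0.61, "y": -0.01, "z": 0, "yaw": 0},
  {"x": -0.58, "y": -0.21, "z": 0, "yaw": 0},
])

```text
time: 18.82
ee_pos: [637.4, 173.8, 68.8]
tcp_rot: [0.578, 0.816, 0.001, -0.001]
wrist_force: [-7.4, 7.6, 2.4]
opening: 20.5
```

Run:
```python
from h import *
circ(100,r=59)
```

```text
knob ang -9.5 r 59.3 z 68.8 F [-7.4  7.6  2.4] t 18.8167 yaw 109.4 open 20.5
[{"x":-0.53,"y":-0.44,"z":0,"yaw":0},{"x":-0.35,"y":-0.58,"z":0,"yaw":0},{"x":-0.13,"y":-0.67,"z":0,"yaw":0},{"x":0.1,"y":-0.68,"z":0,"yaw":0},{"x":0.34,"y":-0.6,"z":0,"yaw":0}]
```

>>> jog_arm([
  {"x": -0.53, "y": -0.44, "z": 0, "yaw": 0},
  {"x": -0.35, "y": -0.58, "z": 0, "yaw": 0},
  {"x": -0.13, "y": -0.67, "z": 0, "yaw": 0},
  {"x": 0.1, "y": -0.68, "z": 0, "yaw": 0},
  {"x": 0.34, "y": -0.6, "z": 0, "yaw": 0},
])

```text
time: 19.23
ee_pos: [558.9, 126.7, 69.0]
tcp_rot: [0.579, 0.815, 0.001, 0.001]
wrist_force: [7.8, 7.3, -8.0]
opening: 20.5
```

Run:
```python
from h import *
circ(100,r=59)
```

```text
knob ang -109.4 r 60.3 z 69.0 F [ 7.8  7.3 -8. ] t 19.2333 yaw 109.3 open 20.5
[{"x":0.55,"y":-0.42,"z":0,"yaw":0},{"x":0.63,"y":-0.25,"z":0,"yaw":0},{"x":0.69,"y":-0.02,"z":0,"yaw":0},{"x":0.64,"y":0.22,"z":0,"yaw":0},{"x":0.54,"y":0.43,"z":0,"yaw":0}]
```

>>> jog_arm([
  {"x": 0.55, "y": -0.42, "z": 0.03, "yaw": 0},
  {"x": 0.63, "y": -0.25, "z": 0, "yaw": 0},
  {"x": 0.68, "y": -0.02, "z": 0, "yaw": 0},
  {"x": 0.64, "y": 0.22, "z": 0, "yaw": 0},
  {"x": 0.54, "y": 0.43, "z": 0, "yaw": 0},
])

```text
time: 19.65
ee_pos: [525.3, 213.5, 68.7]
tcp_rot: [0.578, 0.816, -0.002, -0.001]
wrist_force: [-1.1, -6.3, 4.3]
opening: 20.4
```

Run:
```python
from h import *
circ(90,r=59)
im=cams.camera("scene");cv2.imwrite("pics/s11f.png",im);crop(im,140,90,180,150,4,"pics/s11.png")
```

```text
knob ang 150.8 r 61.4 z 68.7 F [-1.1 -6.3  4.3] t 19.65 yaw 109.4 open 20.4
[{"x":0.27,"y":0.57,"z":0,"yaw":0},{"x":0.15,"y":0.6,"z":0,"yaw":0},{"x":-0.03,"y":0.61,"z":0,"yaw":0},{"x":-0.23,"y":0.57,"z":0,"yaw":0},{"x":-0.39,"y":0.48,"z":0,"yaw":0}]
```

View pics/s11.png

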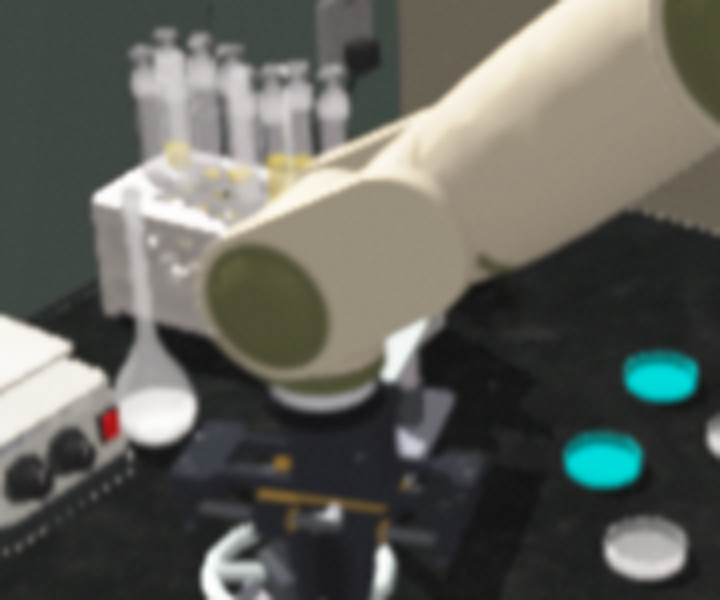

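>>> jog_arm([
  {"x": 0.27, "y": 0.57, "z": 0, "yaw": 0},
  {"x": 0.14, "y": 0.6, "z": 0, "yaw": 0},
  {"x": -0.03, "y": 0.6, "z": 0, "yaw": 0},
  {"x": -0.23, "y": 0.57, "z": 0, "yaw": 0},
  {"x": -0.39, "y": 0.48, "z": 0, "yaw": 0},
])

```text
time: 20.12
ee_pos: [609.5, 235.2, 68.4]
tcp_rot: [0.577, 0.816, -0.001, -0.001]
wrist_force: [-10.9, -5.0, 6.5]
opening: 20.2
```

Run:
```python
from h import *
circ(30,r=59)
im=cams.camera("scene");cv2.imwrite("pics/s12f.png",im);crop(im,140,90,180,150,4,"pics/s12.png")
```

```text
knob ang 59.4 r 60.0 z 68.4 F [-10.9  -5.    6.5] t 20.1167 yaw 109.5 open 20.2
[{"x":-0.19,"y":0.1,"z":0,"yaw":0},{"x":-0.17,"y":0.1,"z":0,"yaw":0},{"x":-0.19,"y":0.09,"z":0,"yaw":0},{"x":-0.19,"y":0.07,"z":0,"yaw":0},{"x":-0.2,"y":0.04,"z":0,"yaw":0}]
```

View pics/s12.png

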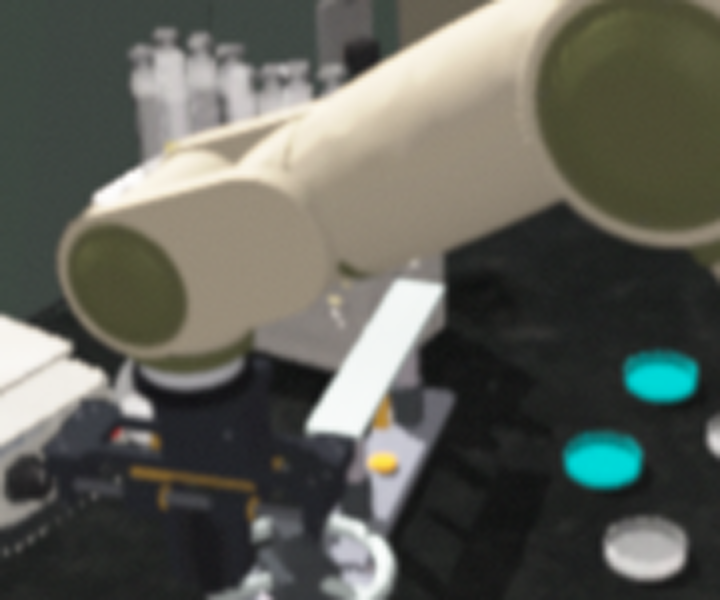

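>>> jog_arm([
  {"x": -0.19, "y": 0.1, "z": 0, "yaw": 0},
  {"x": -0.18, "y": 0.1, "z": 0, "yaw": 0},
  {"x": -0.19, "y": 0.09, "z": 0, "yaw": 0},
  {"x": -0.19, "y": 0.07, "z": 0, "yaw": 0},
  {"x": -0.2, "y": 0.04, "z": 0, "yaw": 0},
])

```text
time: 20.58
ee_pos: [630.9, 211.8, 68.7]
tcp_rot: [0.578, 0.816, 0.001, -0.0]
wrist_force: [-2.2, 4.6, 5.3]
opening: 20.1
```

Run:
```python
from h import *
circ(30,r=59)
```

```text
knob ang 28.5 r 59.2 z 68.7 F [-2.2  4.6  5.3] t 20.5833 yaw 109.4 open 20.1
[{"x":-0.21,"y":0.02,"z":0,"yaw":0},{"x":-0.2,"y":0,"z":0,"yaw":0},{"x":-0.21,"y":-0.02,"z":0,"yaw":0},{"x":-0.2,"y":-0.05,"z":0,"yaw":0},{"x":-0.19,"y":-0.06,"z":0,"yaw":0}]
```

>>> jog_arm([
  {"x": -0.21, "y": 0.02, "z": 0, "yaw": 0},
  {"x": -0.2, "y": 0, "z": 0, "yaw": 0},
  {"x": -0.21, "y": -0.02, "z": 0, "yaw": 0},
  {"x": -0.2, "y": -0.05, "z": 0, "yaw": 0},
  {"x": -0.19, "y": -0.06, "z": 0, "yaw": 0},
])

```text
time: 21.0
ee_pos: [639.6, 185.5, 69.5]
tcp_rot: [0.578, 0.816, 0.006, 0.001]
wrist_force: [17.4, 19.2, -0.1]
opening: 20.3
```

Run:
```python
from h import *
circ(40,r=59)
```

```text
knob ang 1.8 r 60.7 z 69.5 F [17.4 19.2 -0.1] t 21.0 yaw 109.4 open 20.3
[{"x":-0.24,"y":-0.16,"z":0,"yaw":0},{"x":-0.24,"y":-0.13,"z":0,"yaw":0},{"x":-0.21,"y":-0.17,"z":0,"yaw":0},{"x":-0.2,"y":-0.19,"z":0,"yaw":0},{"x":-0.16,"y":-0.22,"z":0,"yaw":0}]
```

Run:
```python
from h import *
cams.camera("top");cams.camera("wrist")
circ(8,r=60)
im=cams.camera("scene");crop(im,140,90,180,150,4,"pics/s13.png")
im=cams.camera("wrist");cv2.imwrite("pics/w13.png",im)
```

```text
knob ang -0.8 r 61.6 z 69.6 F [13.1  1.4  1.7] t 21.1 yaw 109.3 open 16.7
[{"x":-0.03,"y":-0.07,"z":0,"yaw":0},{"x":-0.06,"y":-0.02,"z":0,"yaw":0},{"x":-0.05,"y":-0.02,"z":0,"yaw":0},{"x":-0.05,"y":-0.03,"z":0,"yaw":0},{"x":-0.05,"y":-0.02,"z":0,"yaw":0}]
```

View pics/s13.png

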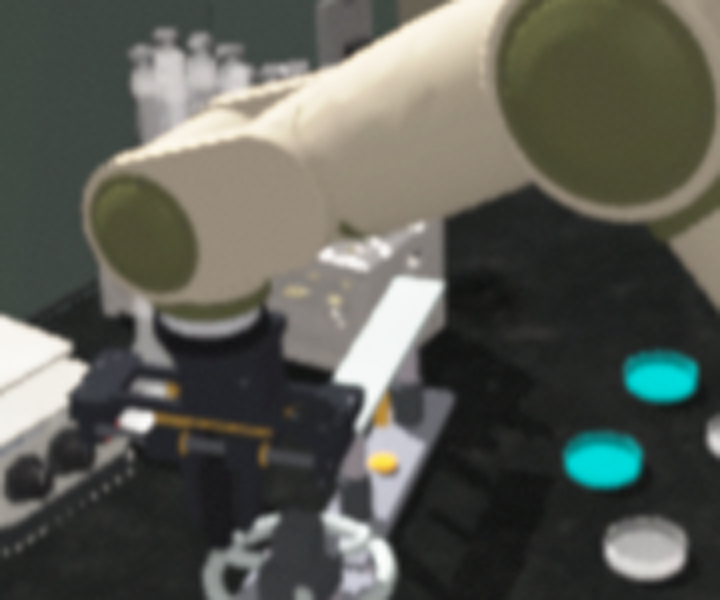

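View pics/w13.png

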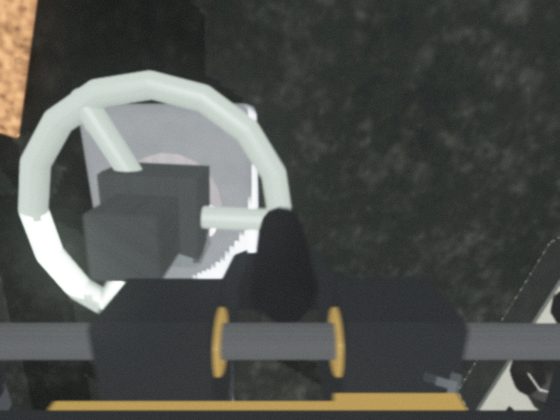

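>>> jog_arm([
  {"x": 0, "y": 0, "z": 0, "yaw": 0},
  {"x": 0, "y": 0, "z": 0, "yaw": 0},
  {"x": 0, "y": 0, "z": 0, "yaw": 0},
  {"x": 0, "y": 0, "z": 0, "yaw": 0},
  {"x": 0, "y": 0, "z": 0, "yaw": 0},
], fingers=-1)

```text
time: 21.62
ee_pos: [637.7, 181.8, 67.8]
tcp_rot: [0.578, 0.816, -0.0, -0.0]
wrist_force: [-0.4, 0.4, -0.2]
opening: 36.5
```

>>> jog_arm([
  {"x": 0, "y": 0, "z": -0.3, "yaw": 0},
  {"x": 0, "y": 0, "z": -0.7, "yaw": 0},
  {"x": 0, "y": 0, "z": -0.8, "yaw": 0},
  {"x": 0, "y": 0, "z": -0.7, "yaw": 0},
  {"x": 0, "y": -0.3, "z": -0.3, "yaw": 0},
])

```text
time: 22.03
ee_pos: [630.9, 179.2, 155.9]
tcp_rot: [0.578, 0.816, 0.002, 0.002]
wrist_force: [0.1, 0.3, 0.8]
opening: 69.7
```

>>> jog_arm([
  {"x": 0, "y": -0.5, "z": 0, "yaw": 0},
  {"x": 0, "y": -0.6, "z": 0, "yaw": 0},
  {"x": 0, "y": -0.5, "z": 0, "yaw": 0},
  {"x": 0, "y": 0, "z": 0, "yaw": 0},
  {"x": 0, "y": 0, "z": 0, "yaw": 0},
])

```text
time: 22.45
ee_pos: [584.3, 163.0, 153.0]
tcp_rot: [0.578, 0.816, 0.0, 0.0]
wrist_force: [0.3, -0.6, 0.5]
opening: 88.0
```

Run:
```python
from h import *
import pickle
cams.camera("top");cams.camera("top")
st=monitor.read_state();print(st["ee_pos"],ang(st),st["time"],st["opening"]);pickle.dump(st,open("w14.pkl","wb"))
im=cams.camera("wrist");cv2.imwrite("pics/w14.png",im)
```

```text
[584.80350072 163.12484962 152.44936166] 109.36205679355045 22.55 88.47866550408456
```

View pics/w14.png

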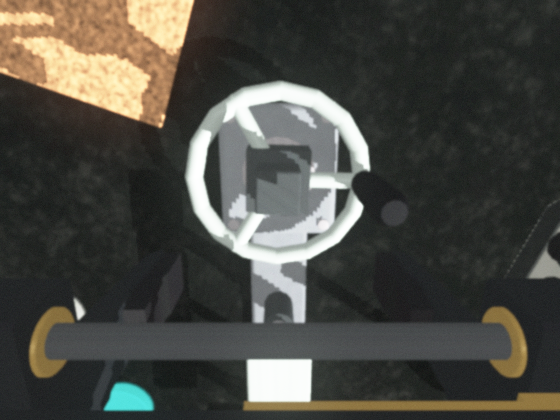

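Run:
```python
from h import *
import pickle
st=pickle.load(open("w14.pkl","rb"))
im=cv2.imread("pics/w14.png");b=cv2.convertScaleAbs(im,alpha=1.5,beta=25);crop(b,230,130,190,105,4,"pics/c14.png")
X=px2w("wrist",395,213,126,st);d=X[:2]-[CX,CY];print(X,np.hypot(*d),np.degrees(np.arctan2(d[1],d[0])))
```

```text
[635.07071319 202.40269351 126.        ] 59.23419876808727 18.50755460517451
```

View pics/c14.png

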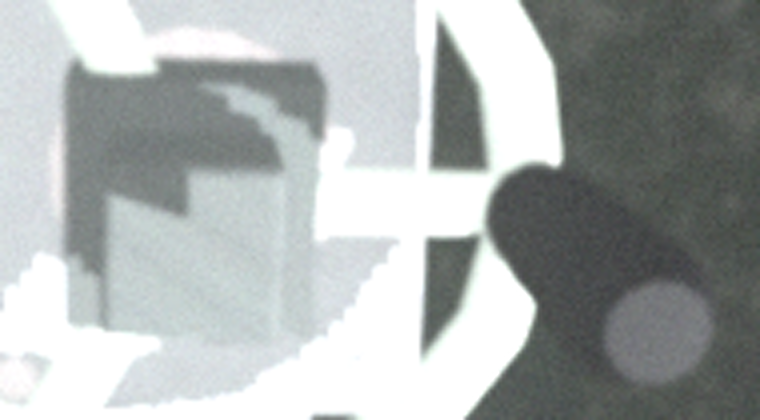

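Run:
```python
from h import *
plan(578.9,183.6,150,19)
```

```text
[{"x":0.04,"y":0,"z":0,"yaw":0.75},{"x":0.03,"y":0,"z":0.01,"yaw":0.76},{"x":0.04,"y":0,"z":0,"yaw":0.75},{"x":0.03,"y":-0.01,"z":0,"yaw":0.75},{"x":0.04,"y":-0.01,"z":0.01,"yaw":0.76}]
[{"x":0.03,"y":-0.01,"z":0,"yaw":0.75},{"x":0.03,"y":-0.01,"z":0.01,"yaw":0.75},{"x":0.03,"y":-0.02,"z":0,"yaw":0.75},{"x":0.03,"y":-0.02,"z":0,"yaw":0.76},{"x":0.03,"y":-0.02,"z":0.01,"yaw":0.75}]
[{"x":0.03,"y":-0.02,"z":0,"yaw":0.75},{"x":0.02,"y":-0.03,"z":0,"yaw":0.76},{"x":0.02,"y":-0.03,"z":0.01,"yaw":0.75},{"x":0.03,"y":-0.03,"z":0,"yaw":0.75},{"x":0.01,"y":-0.03,"z":0,"yaw":0.76}]
[{"x":0.02,"y":-0.03,"z":0.01,"yaw":0.75},{"x":0.01,"y":-0.03,"z":0,"yaw":0.75},{"x":0.01,"y":-0.04,"z":0,"yaw":0.75},{"x":0.01,"y":-0.03,"z":0.01,"yaw":0.76},{"x":0,"y":-0.04,"z":0,"yaw":0.75}]
from [584.7 163.1 152.1] 109.4 t 22.6
```

>>> jog_arm([
  {"x": 0.04, "y": 0, "z": 0, "yaw": 0.95},
  {"x": 0.04, "y": 0, "z": 0, "yaw": 0.95},
  {"x": 0.04, "y": 0, "z": 0, "yaw": 0.95},
  {"x": 0.04, "y": -0.01, "z": 0, "yaw": 0.95},
  {"x": 0.04, "y": -0.01, "z": 0, "yaw": 0.95},
])

```text
time: 23.02
ee_pos: [583.2, 169.1, 151.8]
tcp_rot: [0.763, 0.647, -0.0, -0.0]
wrist_force: [0.8, -0.8, 0.1]
opening: 87.5
```

>>> jog_arm([
  {"x": 0.04, "y": -0.02, "z": 0, "yaw": 0.95},
  {"x": 0.04, "y": -0.02, "z": 0, "yaw": 0.95},
  {"x": 0.04, "y": -0.03, "z": 0, "yaw": 0.95},
  {"x": 0.03, "y": -0.03, "z": 0, "yaw": 0.95},
  {"x": 0.03, "y": -0.03, "z": 0, "yaw": 0.95},
])

```text
time: 23.43
ee_pos: [581.3, 175.6, 151.8]
tcp_rot: [0.898, 0.439, -0.0, -0.0]
wrist_force: [-0.1, 0.1, -0.5]
opening: 88.2
```

Run:
```python
from h import *
plan(578.9,183.6,145,19,10)
```

```text
[{"x":0.02,"y":-0.02,"z":0.02,"yaw":0.55},{"x":0.01,"y":-0.03,"z":0.03,"yaw":0.55},{"x":0.01,"y":-0.02,"z":0.02,"yaw":0.55},{"x":0.02,"y":-0.03,"z":0.02,"yaw":0.56},{"x":0.01,"y":-0.02,"z":0.02,"yaw":0.55}]
[{"x":0.01,"y":-0.03,"z":0.03,"yaw":0.55},{"x":0,"y":-0.02,"z":0.02,"yaw":0.55},{"x":0.01,"y":-0.03,"z":0.02,"yaw":0.55},{"x":0,"y":-0.03,"z":0.03,"yaw":0.55},{"x":0.01,"y":-0.03,"z":0.02,"yaw":0.55}]
from [581.3 175.6 151.8] 52.1 t 23.4333
```

>>> jog_arm([
  {"x": 0.03, "y": -0.04, "z": 0, "yaw": 0.92},
  {"x": 0.03, "y": -0.05, "z": 0, "yaw": 0.92},
  {"x": 0.02, "y": -0.05, "z": 0, "yaw": 0.92},
  {"x": 0.01, "y": -0.05, "z": 0, "yaw": 0.92},
  {"x": 0.01, "y": -0.05, "z": 0, "yaw": 0.92},
])

```text
time: 23.85
ee_pos: [578.8, 183.1, 151.8]
tcp_rot: [0.977, 0.212, -0.0, -0.0]
wrist_force: [-0.0, -0.9, 0.8]
opening: 88.3
```

>>> jog_arm([
  {"x": 0, "y": 0, "z": 0, "yaw": 0.92},
  {"x": 0, "y": 0, "z": 0, "yaw": 0},
  {"x": 0, "y": 0, "z": 0, "yaw": 0},
  {"x": 0, "y": 0, "z": 0, "yaw": 0},
  {"x": 0, "y": 0, "z": 0, "yaw": 0},
])

```text
time: 24.27
ee_pos: [578.4, 182.8, 152.0]
tcp_rot: [0.986, 0.168, -0.0, 0.0]
wrist_force: [0.5, 0.4, 0.1]
opening: 88.3
```

Run:
```python
from h import *
im=cams.camera("wrist");cv2.imwrite("pics/w15.png",im)
plan(578.9,183.6,70,19,5)
```

```text
[{"x":0.01,"y":0,"z":0.55,"yaw":0.01},{"x":0,"y":-0.01,"z":0.54,"yaw":0.01},{"x":0.01,"y":0,"z":0.55,"yaw":0.01},{"x":0,"y":0,"z":0.55,"yaw":0.01},{"x":0.01,"y":-0.01,"z":0.54,"yaw":0.01}]
from [578.4 182.8 152. ] 19.3 t 24.3167
```

View pics/w15.png

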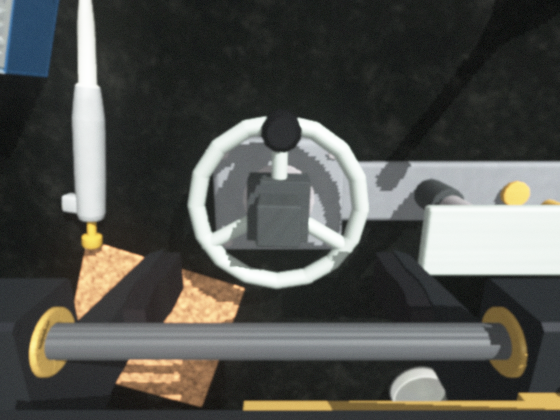

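>>> jog_arm([
  {"x": 0.01, "y": 0, "z": 0.4, "yaw": 0},
  {"x": 0.01, "y": -0.01, "z": 0.6, "yaw": 0},
  {"x": 0.01, "y": -0.01, "z": 0.8, "yaw": 0},
  {"x": 0, "y": 0, "z": 0.6, "yaw": 0},
  {"x": 0, "y": 0, "z": 0.3, "yaw": 0},
])

```text
time: 24.73
ee_pos: [578.0, 183.5, 68.7]
tcp_rot: [0.986, 0.168, -0.002, -0.0]
wrist_force: [-0.6, 0.1, 0.2]
opening: 88.3
```

>>> jog_arm([
  {"x": 0, "y": 0, "z": 0, "yaw": 0},
  {"x": 0, "y": 0, "z": 0, "yaw": 0},
  {"x": 0, "y": 0, "z": 0, "yaw": 0},
  {"x": 0, "y": 0, "z": 0, "yaw": 0},
  {"x": 0, "y": 0, "z": 0, "yaw": 0},
], fingers=1, grip_force=40)

```text
time: 25.15
ee_pos: [579.4, 183.8, 72.0]
tcp_rot: [0.986, 0.167, 0.001, 0.0]
wrist_force: [0.1, -0.4, -0.1]
opening: 57.1
```

>>> jog_arm([
  {"x": 0, "y": 0, "z": 0, "yaw": 0},
  {"x": 0, "y": 0, "z": 0, "yaw": 0},
  {"x": 0, "y": 0, "z": 0, "yaw": 0},
  {"x": 0, "y": 0, "z": 0, "yaw": 0},
  {"x": 0, "y": 0, "z": 0, "yaw": 0},
])

```text
time: 25.57
ee_pos: [579.0, 183.6, 71.1]
tcp_rot: [0.986, 0.167, 0.0, 0.0]
wrist_force: [-0.5, -0.8, 0.6]
opening: 27.9
```

>>> jog_arm([
  {"x": 0, "y": 0, "z": 0, "yaw": 0.4},
  {"x": 0, "y": 0, "z": 0, "yaw": 0.3},
  {"x": 0, "y": 0, "z": 0, "yaw": 0.2},
  {"x": 0, "y": 0, "z": 0, "yaw": 0},
  {"x": 0, "y": 0, "z": 0, "yaw": 0},
])

```text
time: 25.98
ee_pos: [579.5, 183.0, 71.1]
tcp_rot: [0.993, 0.121, 0.001, 0.001]
wrist_force: [4.1, -4.5, -1.1]
opening: 27.9
```

Run:
```python
from h import *
st=monitor.read_state();print(st["ee_pos"],ang(st),st["opening"],st["wrist_force"],st["moment"],st["time"])
```

```text
[579.50079002 183.0437817   71.13400531] 13.874137061696686 27.889891627260205 [ 4.0784405  -4.49151326 -1.06319954] [-0.69935987 -0.57675273  0.37125935] 25.9833
```

>>> jog_arm([
  {"x": 0, "y": 0, "z": 0, "yaw": 0.3},
  {"x": 0, "y": 0, "z": 0, "yaw": 0.3},
  {"x": 0, "y": 0, "z": 0, "yaw": 0},
  {"x": 0, "y": 0, "z": 0, "yaw": 0},
  {"x": 0, "y": 0, "z": 0, "yaw": 0},
])

```text
time: 26.4
ee_pos: [579.5, 183.0, 71.2]
tcp_rot: [0.996, 0.09, 0.001, 0.001]
wrist_force: [3.1, -4.1, -1.0]
opening: 27.7
```

Run:
```python
from h import *
st=monitor.read_state();print(st["ee_pos"],ang(st),st["opening"],st["wrist_force"],st["moment"],st["time"])
```

```text
[579.48847752 183.02435998  71.18093287] 10.383539197028117 27.696923183343035 [ 3.12344618 -4.10981665 -0.95738263] [-0.68646172 -0.50235139  1.12053745] 26.4
```

>>> jog_arm([
  {"x": 0, "y": 0, "z": 0, "yaw": -0.5},
  {"x": 0, "y": 0, "z": 0, "yaw": -0.8},
  {"x": 0, "y": 0, "z": 0, "yaw": -1},
  {"x": 0, "y": 0, "z": 0, "yaw": -1},
  {"x": 0, "y": 0, "z": 0, "yaw": -1},
])

```text
time: 26.82
ee_pos: [579.3, 183.4, 71.1]
tcp_rot: [0.95, 0.312, 0.0, 0.0]
wrist_force: [1.5, -2.6, 0.5]
opening: 27.6
```

>>> jog_arm([
  {"x": 0, "y": 0, "z": 0, "yaw": -1},
  {"x": 0, "y": 0, "z": 0, "yaw": -1},
  {"x": 0, "y": 0, "z": 0, "yaw": -1},
  {"x": 0, "y": 0, "z": 0, "yaw": -1},
  {"x": 0, "y": 0, "z": 0, "yaw": -1},
])

```text
time: 27.23
ee_pos: [578.8, 183.7, 71.1]
tcp_rot: [0.837, 0.547, -0.0, -0.0]
wrist_force: [-1.1, -0.8, 1.9]
opening: 27.9
```

Run:
```python
from h import *
st=monitor.read_state();print(st["ee_pos"],ang(st),st["opening"],st["wrist_force"],st["moment"],st["time"])
```

```text
[578.79996224 183.70140471  71.11364198] 66.30903694458314 27.863450682219657 [-1.06402038 -0.80930735  1.86087424] [-0.18870433  0.11054637 -0.17508097] 27.2333
```

>>> jog_arm([
  {"x": 0, "y": 0, "z": 0, "yaw": -1},
  {"x": 0, "y": 0, "z": 0, "yaw": -1},
  {"x": 0, "y": 0, "z": 0, "yaw": -1},
  {"x": 0, "y": 0, "z": 0, "yaw": -1},
  {"x": 0, "y": 0, "z": 0, "yaw": -1},
])

```text
time: 27.65
ee_pos: [578.2, 183.8, 71.0]
tcp_rot: [0.667, 0.745, -0.001, -0.001]
wrist_force: [-3.6, -1.1, 3.6]
opening: 27.6
```

>>> jog_arm([
  {"x": 0, "y": 0, "z": 0, "yaw": -1},
  {"x": 0, "y": 0, "z": 0, "yaw": -0.9},
  {"x": 0, "y": 0, "z": 0, "yaw": -0.5},
  {"x": 0, "y": 0, "z": 0, "yaw": 0},
  {"x": 0, "y": 0, "z": 0, "yaw": 0},
])

```text
time: 28.07
ee_pos: [578.1, 183.6, 71.0]
tcp_rot: [0.571, 0.821, -0.001, -0.001]
wrist_force: [-6.0, -1.9, 5.2]
opening: 28.0
```

>>> jog_arm([
  {"x": 0, "y": 0, "z": 0, "yaw": 0},
  {"x": 0, "y": 0, "z": 0, "yaw": 0},
  {"x": 0, "y": 0, "z": 0, "yaw": 0},
  {"x": 0, "y": 0, "z": 0, "yaw": 0},
  {"x": 0, "y": 0, "z": 0, "yaw": 0},
])

```text
time: 28.48
ee_pos: [578.1, 183.7, 71.0]
tcp_rot: [0.571, 0.821, -0.001, -0.001]
wrist_force: [-5.9, -2.7, 5.0]
opening: 27.7
```

Run:
```python
from h import *
st=monitor.read_state();print(st["ee_pos"],ang(st),st["opening"],st["wrist_force"],st["moment"],st["time"])
```

```text
[578.13034845 183.66360192  71.036979  ] 110.33575862625844 27.686608275590846 [-5.93087373 -2.70920897  5.01285447] [-0.43546603  1.02323322  0.04783626] 28.4833
```

>>> jog_arm([
  {"x": 0, "y": 0, "z": 0, "yaw": 0.4},
  {"x": 0, "y": 0, "z": 0, "yaw": 0.4},
  {"x": 0, "y": 0, "z": -0.2, "yaw": 0},
  {"x": 0, "y": 0, "z": -0.3, "yaw": 0},
  {"x": 0, "y": 0, "z": -0.4, "yaw": 0},
])

```text
time: 28.9
ee_pos: [578.4, 183.8, 97.9]
tcp_rot: [0.604, 0.797, -0.001, -0.001]
wrist_force: [-1.1, -0.4, -4.7]
opening: 27.6
```

>>> jog_arm([
  {"x": 0, "y": 0, "z": -0.5, "yaw": 0},
  {"x": 0, "y": 0, "z": -0.6, "yaw": 0},
  {"x": 0, "y": 0, "z": -0.2, "yaw": 0},
  {"x": 0, "y": 0, "z": 0, "yaw": 0},
  {"x": 0, "y": 0, "z": 0, "yaw": 0},
])

```text
time: 29.32
ee_pos: [578.8, 183.7, 136.9]
tcp_rot: [0.604, 0.797, 0.0, -0.0]
wrist_force: [0.2, -0.1, -5.6]
opening: 28.0
```

Run:
```python
from h import *
st=monitor.read_state();print(st["ee_pos"],ang(st),st["opening"],st["wrist_force"],st["moment"],st["time"])
plan(402.5,257,140,105)
```

```text
[578.79104191 183.71845492 136.90115579] 105.65273295097964 27.968908718372255 [ 0.23594801 -0.09615261 -5.64811878] [-0.03688924 -0.09758059  0.03985542] 29.3167
[{"x":0.39,"y":-0.5,"z":-0.01,"yaw":0.01},{"x":0.4,"y":-0.5,"z":-0.01,"yaw":0.01},{"x":0.39,"y":-0.5,"z":-0.01,"yaw":0.01},{"x":0.39,"y":-0.5,"z":-0.01,"yaw":0.01},{"x":0.39,"y":-0.5,"z":-0.01,"yaw":0.01}]
[{"x":0.39,"y":-0.51,"z":-0.01,"yaw":0.02},{"x":0.39,"y":-0.5,"z":-0.01,"yaw":0.01},{"x":0.39,"y":-0.5,"z":-0.01,"yaw":0.01},{"x":0.39,"y":-0.51,"z":-0.01,"yaw":0.01},{"x":0.39,"y":-0.5,"z":-0.01,"yaw":0.01}]
from [578.8 183.7 136.9] 105.7 t 29.3167
```

>>> jog_arm([
  {"x": 0.39, "y": -0.5, "z": 0, "yaw": 0},
  {"x": 0.39, "y": -0.5, "z": 0, "yaw": 0},
  {"x": 0.39, "y": -0.5, "z": 0, "yaw": 0},
  {"x": 0.39, "y": -0.5, "z": 0, "yaw": 0},
  {"x": 0.39, "y": -0.5, "z": 0, "yaw": 0},
])

```text
time: 29.73
ee_pos: [489.5, 219.9, 135.9]
tcp_rot: [0.604, 0.797, -0.001, -0.001]
wrist_force: [-0.8, -0.1, -4.8]
opening: 27.5
```

>>> jog_arm([
  {"x": 0.39, "y": -0.5, "z": 0, "yaw": 0},
  {"x": 0.39, "y": -0.5, "z": 0, "yaw": 0},
  {"x": 0.39, "y": -0.5, "z": 0, "yaw": 0},
  {"x": 0.39, "y": -0.5, "z": 0.2, "yaw": 0},
  {"x": 0.39, "y": -0.5, "z": 0.3, "yaw": 0},
])

```text
time: 30.15
ee_pos: [401.9, 256.2, 121.6]
tcp_rot: [0.604, 0.797, 0.0, -0.0]
wrist_force: [-0.1, 0.3, -5.2]
opening: 27.6
```

Run:
```python
from h import *
cams.camera("top")
st=monitor.read_state();print(st["ee_pos"],ang(st),st["opening"],st["wrist_force"],st["time"])
im=cams.camera("scene");crop(im,160,130,200,180,4,"pics/s20.png")
plan(402.5,257,43,105,10)
```

```text
[397.89216833 256.71186494 119.3050244 ] 105.71645887116853 27.29628249649901 [-3.19601443  1.37689419 -8.09427321] 30.2
[{"x":0,"y":0.01,"z":0.26,"yaw":0.01},{"x":0,"y":0.01,"z":0.25,"yaw":0.02},{"x":0,"y":0.01,"z":0.26,"yaw":0.01},{"x":0,"y":0.01,"z":0.26,"yaw":0.01},{"x":0,"y":0.01,"z":0.25,"yaw":0.01}]
[{"x":0,"y":0.01,"z":0.26,"yaw":0.02},{"x":0,"y":0.01,"z":0.26,"yaw":0.01},{"x":0,"y":0.01,"z":0.26,"yaw":0.01},{"x":0,"y":0.01,"z":0.25,"yaw":0.01},{"x":0,"y":0.01,"z":0.26,"yaw":0.02}]
from [399.7 256.2 120.1] 105.8 t 30.25
```

View pics/s20.png

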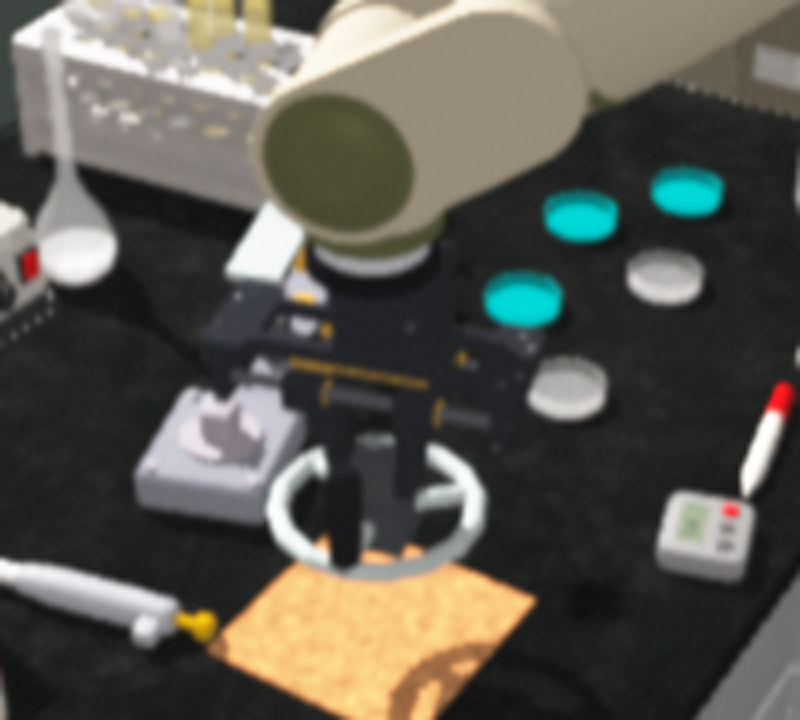

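>>> jog_arm([
  {"x": 0, "y": 0.02, "z": 0.4, "yaw": 0},
  {"x": 0, "y": 0.02, "z": 0.5, "yaw": 0},
  {"x": 0, "y": 0.02, "z": 0.5, "yaw": 0},
  {"x": 0, "y": 0.02, "z": 0.4, "yaw": 0},
  {"x": 0, "y": 0, "z": 0.3, "yaw": 0},
])

```text
time: 30.67
ee_pos: [405.3, 256.2, 57.6]
tcp_rot: [0.604, 0.797, -0.001, -0.0]
wrist_force: [0.5, 0.5, -5.0]
opening: 27.7
```

>>> jog_arm([
  {"x": 0, "y": 0, "z": 0.15, "yaw": 0},
  {"x": 0, "y": 0, "z": 0.15, "yaw": 0},
  {"x": 0, "y": 0, "z": 0.1, "yaw": 0},
  {"x": 0, "y": 0, "z": 0, "yaw": 0},
  {"x": 0, "y": 0, "z": 0, "yaw": 0},
])

```text
time: 31.08
ee_pos: [405.5, 256.6, 47.3]
tcp_rot: [0.604, 0.797, 0.0, 0.0]
wrist_force: [-0.5, -0.7, -5.6]
opening: 27.4
```

>>> jog_arm([
  {"x": 0, "y": 0, "z": 0.1, "yaw": 0},
  {"x": 0, "y": 0, "z": 0.1, "yaw": 0},
  {"x": 0, "y": 0, "z": 0.02, "yaw": 0},
  {"x": 0, "y": 0, "z": 0, "yaw": 0},
  {"x": 0, "y": 0, "z": 0, "yaw": 0},
])

```text
time: 31.5
ee_pos: [405.7, 256.7, 41.0]
tcp_rot: [0.604, 0.797, 0.0, 0.0]
wrist_force: [-0.4, -0.8, 4.5]
opening: 27.8
```

>>> jog_arm([
  {"x": 0, "y": 0, "z": 0, "yaw": 0},
  {"x": 0, "y": 0, "z": 0, "yaw": 0},
  {"x": 0, "y": 0, "z": 0, "yaw": 0},
  {"x": 0, "y": 0, "z": 0, "yaw": 0},
  {"x": 0, "y": 0, "z": 0, "yaw": 0},
], fingers=-1)

```text
time: 31.92
ee_pos: [405.2, 256.6, 40.4]
tcp_rot: [0.604, 0.797, 0.0, -0.0]
wrist_force: [0.6, -0.0, 0.2]
opening: 58.8
```

>>> jog_arm([
  {"x": 0, "y": 0, "z": -0.2, "yaw": 0},
  {"x": 0, "y": 0, "z": -0.7, "yaw": 0},
  {"x": 0, "y": 0, "z": -0.9, "yaw": 0},
  {"x": 0, "y": 0, "z": -0.9, "yaw": 0},
  {"x": 0, "y": 0, "z": -0.7, "yaw": 0},
])

```text
time: 32.33
ee_pos: [405.5, 256.7, 144.8]
tcp_rot: [0.604, 0.797, 0.001, 0.0]
wrist_force: [0.5, 0.1, 0.3]
opening: 88.1
```

Run:
```python
from h import *
cams.camera("top")
im=cams.camera("wrist");cv2.imwrite("pics/w21.png",im)
a=np.radians(19.4);xd=np.array([np.cos(a),np.sin(a)])
plan(CX-60*xd[0],CY-60*xd[1],150,20)
```

```text
[{"x":-0.27,"y":0.19,"z":-0.01,"yaw":0.95},{"x":-0.25,"y":0.22,"z":-0.01,"yaw":0.95},{"x":-0.22,"y":0.24,"z":-0.01,"yaw":0.95},{"x":-0.21,"y":0.26,"z":-0.01,"yaw":0.96},{"x":-0.17,"y":0.28,"z":-0.01,"yaw":0.95}]
[{"x":-0.14,"y":0.3,"z":-0.01,"yaw":0.95},{"x":-0.12,"y":0.31,"z":-0.01,"yaw":0.95},{"x":-0.08,"y":0.32,"z":-0.01,"yaw":0.95},{"x":-0.05,"y":0.32,"z":0,"yaw":0.95},{"x":-0.02,"y":0.34,"z":-0.01,"yaw":0.96}]
[{"x":0.01,"y":0.33,"z":-0.01,"yaw":0.95},{"x":0.05,"y":0.32,"z":-0.01,"yaw":0.95},{"x":0.08,"y":0.32,"z":-0.01,"yaw":0.95},{"x":0.11,"y":0.31,"z":-0.01,"yaw":0.95},{"x":0.14,"y":0.3,"z":-0.01,"yaw":0.95}]
from [406.7 257.1 145.8] 105.6 t 32.4333
```

View pics/w21.png

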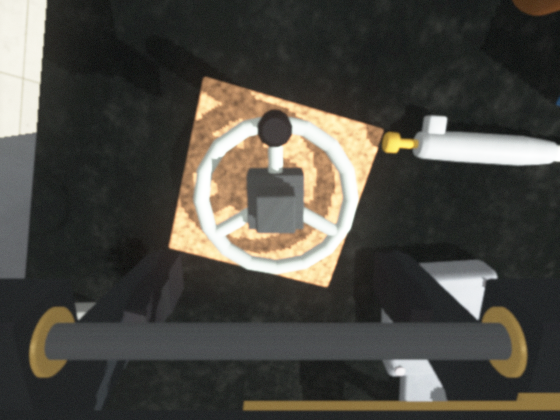

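>>> jog_arm([
  {"x": -0.5, "y": 0.7, "z": -0.5, "yaw": 0},
  {"x": -0.6, "y": 0.8, "z": -0.5, "yaw": 0},
  {"x": -0.6, "y": 0.8, "z": -0.5, "yaw": 0},
  {"x": -0.7, "y": 0.8, "z": 0, "yaw": 0},
  {"x": -0.7, "y": 0.8, "z": 0, "yaw": 0},
])

```text
time: 32.85
ee_pos: [544.2, 197.9, 187.3]
tcp_rot: [0.604, 0.797, 0.0, 0.0]
wrist_force: [0.2, 0.3, -0.1]
opening: 88.2
```

>>> jog_arm([
  {"x": -0.8, "y": 0.5, "z": 0, "yaw": -0.3},
  {"x": -0.8, "y": 0.5, "z": 0, "yaw": -0.3},
  {"x": -0.7, "y": 0, "z": 0, "yaw": 0},
  {"x": 0, "y": 0, "z": 0, "yaw": 0},
  {"x": 0, "y": 0, "z": 0, "yaw": 0},
])

```text
time: 33.27
ee_pos: [592.1, 140.7, 186.2]
tcp_rot: [0.58, 0.815, -0.001, -0.001]
wrist_force: [-0.2, 0.7, -0.1]
opening: 88.5
```

Run:
```python
from h import *
import pickle
cams.camera("top");cams.camera("scene")
st=monitor.read_state();print(st["ee_pos"],ang(st),st["time"]);pickle.dump(st,open("w22.pkl","wb"))
im=cams.camera("wrist");cv2.imwrite("pics/w22.png",im)
im=cams.camera("top");cv2.imwrite("pics/top22.png",im)
im=cams.camera("scene");cv2.imwrite("pics/scene22.png",im);
```

```text
[591.67757407 142.07126276 186.90397129] 109.27162300084119 33.3667
```

View pics/w22.png

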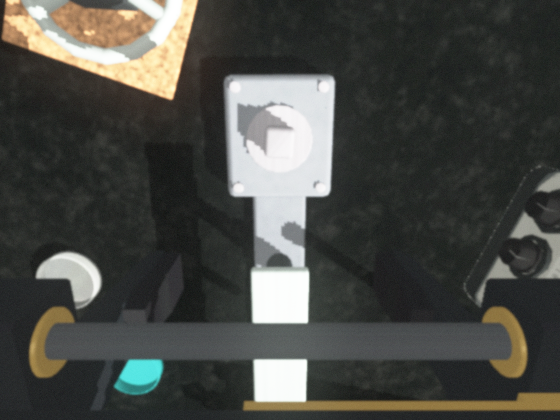

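View pics/top22.png

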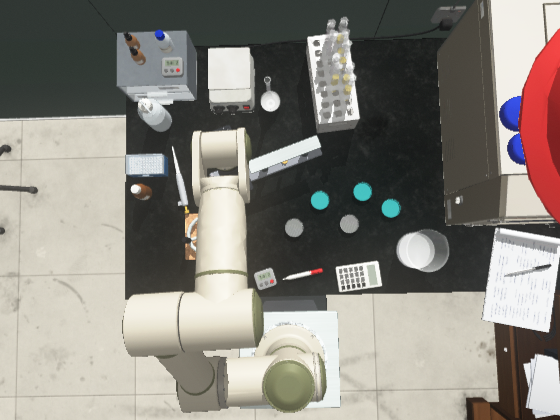

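View pics/scene22.png

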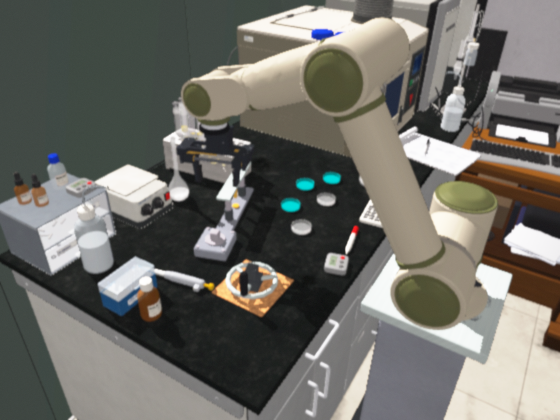

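Run:
```python
from h import *
import pickle
st=pickle.load(open("w22.pkl","rb"))
im=cv2.imread("pics/w22.png");crop(im,240,110,90,210,3,"pics/c22.png")
a=np.radians(19.4);xd=np.array([np.cos(a),np.sin(a)]);yd=np.array([-np.sin(a),np.cos(a)])
O=np.array([CX,CY])-140*yd
for u,v in [(251,269),(308,268),(252,315),(308,315)]:
    X=px2w("wrist",u,v,115,st)[:2]-O;print(X@xd,X@yd)
for u,v in [(235,88),(325,87),(322,187),(236,188)]:
    X=px2w("wrist",u,v,31,st)[:2]-O;print(X@xd,X@yd)
```

```text
-20.083553088926255 61.776506557524705
18.864903474512083 62.47597903570227
-20.254771111543327 25.432695276880455
19.718448050900186 25.383837706309063
-36.381000328959935 181.34869569488825
36.695156786513444 181.9602063807605
37.15423555544843 98.44621927599266
-38.6498655986091 97.6750884672144
```

View pics/c22.png

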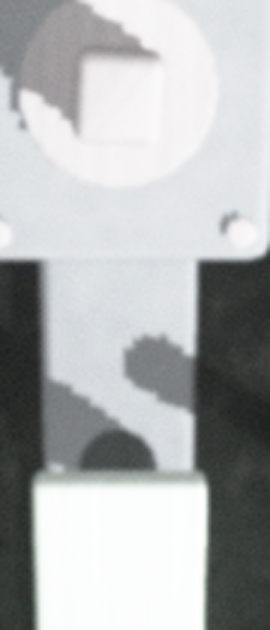

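>>> jog_arm([
  {"x": -0.6, "y": -0.8, "z": 0, "yaw": 0},
  {"x": -0.6, "y": -0.8, "z": 0, "yaw": 0},
  {"x": -0.6, "y": -0.8, "z": 0, "yaw": 0},
  {"x": -0.6, "y": -0.8, "z": 0, "yaw": 0},
  {"x": -0.6, "y": -0.8, "z": 0, "yaw": 0},
])

```text
time: 33.93
ee_pos: [507.6, 16.4, 187.5]
tcp_rot: [0.578, 0.816, 0.0, 0.0]
wrist_force: [0.5, 0.1, -0.1]
opening: 87.9
```

>>> jog_arm([
  {"x": -0.6, "y": -0.8, "z": 0.5, "yaw": 0},
  {"x": -0.6, "y": -0.8, "z": 0.5, "yaw": 0},
  {"x": -0.6, "y": -0.8, "z": 0.4, "yaw": 0},
  {"x": -0.6, "y": -0.7, "z": 0, "yaw": 0},
  {"x": 0, "y": 0, "z": 0, "yaw": 0},
])

```text
time: 34.35
ee_pos: [442.7, -84.0, 145.1]
tcp_rot: [0.58, 0.815, -0.0, -0.001]
wrist_force: [-0.4, 0.5, 0.3]
opening: 88.1
```

Run:
```python
from h import *
import pickle
cams.camera("top");cams.camera("scene")
st=monitor.read_state();print(st["ee_pos"],ang(st),st["time"]);pickle.dump(st,open("w23.pkl","wb"))
im=cams.camera("wrist");cv2.imwrite("pics/w23.png",im)
```

```text
[444.60342148 -81.94959141 145.75741019] 109.17386415489857 34.45
```

View pics/w23.png

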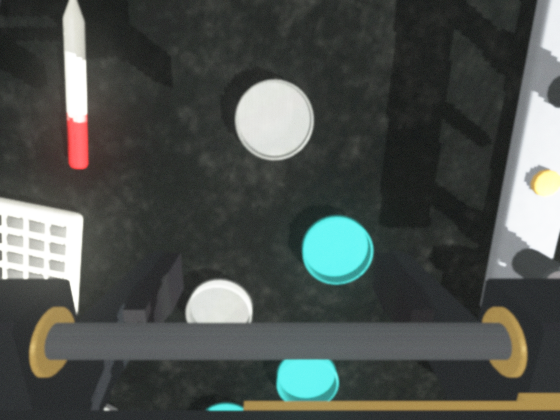

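Run:
```python
from h import *
im=cv2.imread("pics/w23.png");crop(im,220,65,110,110,6,"pics/c23.png")
```

```text
(no output)
```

View pics/c23.png

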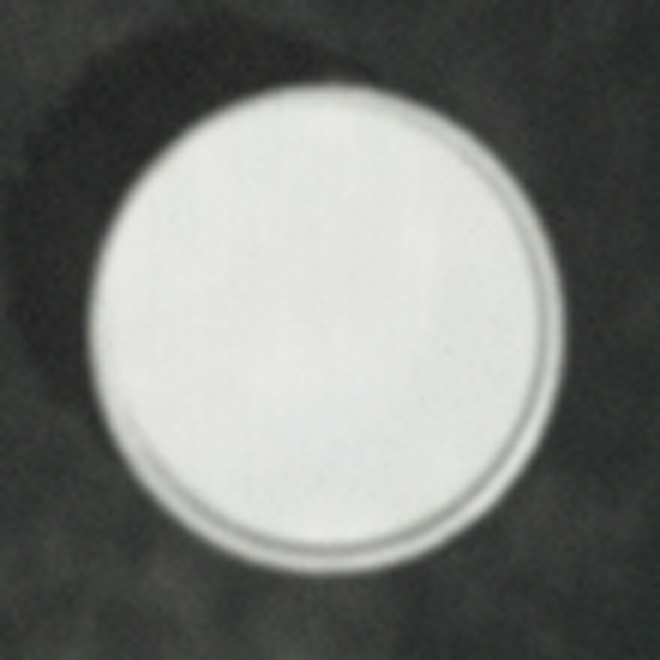

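Run:
```python
from h import *
import pickle
st=pickle.load(open("w23.pkl","rb"))
f=lambda u,v,z:px2w("wrist",220+u/6,65+v/6,z,st)
print(f(327,329,10),np.linalg.norm(f(88,329,10)-f(567,329,10)),np.linalg.norm(f(327,82,10)-f(327,576,10)))
print("B rough",px2w("wrist",219,303,10,st))
A=f(327,329,10)
plan(A[0],A[1],145,109.4,5)
```

```text
[422.46497362 -25.51845319  10.        ] 62.061553255841666 62.3631264443322
B rough [ 427.66337494 -196.03747358   10.        ]
[{"x":0.4,"y":-0.02,"z":0.01,"yaw":-0.01},{"x":0.4,"y":-0.02,"z":0,"yaw":0},{"x":0.4,"y":-0.01,"z":0.01,"yaw":-0.01},{"x":0.4,"y":-0.02,"z":0,"yaw":0},{"x":0.41,"y":-0.02,"z":0.01,"yaw":-0.01}]
from [444.9 -81.4 145.8] 109.2 t 34.5
```

>>> jog_arm([
  {"x": 0.4, "y": -0.02, "z": 0, "yaw": 0},
  {"x": 0.4, "y": -0.02, "z": 0.2, "yaw": 0},
  {"x": 0.4, "y": -0.02, "z": 0.4, "yaw": 0},
  {"x": 0.4, "y": -0.02, "z": 0.6, "yaw": 0},
  {"x": 0.4, "y": -0.02, "z": 0.7, "yaw": 0},
])

```text
time: 34.92
ee_pos: [421.7, -24.1, 88.1]
tcp_rot: [0.578, 0.816, 0.0, 0.001]
wrist_force: [0.0, -0.0, -0.5]
opening: 88.4
```

>>> jog_arm([
  {"x": 0, "y": 0, "z": 0.7, "yaw": 0},
  {"x": 0, "y": 0, "z": 0.7, "yaw": 0},
  {"x": 0, "y": 0, "z": 0.5, "yaw": 0},
  {"x": 0, "y": 0, "z": 0.3, "yaw": 0},
  {"x": 0, "y": 0, "z": 0.1, "yaw": 0},
])

```text
time: 35.33
ee_pos: [421.1, -24.8, 18.3]
tcp_rot: [0.578, 0.816, -0.0, -0.001]
wrist_force: [0.0, 0.4, 0.2]
opening: 88.3
```

>>> jog_arm([
  {"x": 0, "y": 0, "z": 0.1, "yaw": 0},
  {"x": 0, "y": 0, "z": 0.1, "yaw": 0},
  {"x": 0, "y": 0, "z": 0.1, "yaw": 0},
  {"x": 0, "y": 0, "z": 0, "yaw": 0},
  {"x": 0, "y": 0, "z": 0, "yaw": 0},
])

```text
time: 35.75
ee_pos: [422.2, -26.3, 10.7]
tcp_rot: [0.579, 0.815, 0.0, 0.0]
wrist_force: [0.2, 0.3, 1.0]
opening: 88.1
```

Run:
```python
from h import *
cams.camera("top")
im=cams.camera("wrist");cv2.imwrite("pics/w24.png",im)
plan(422.5,-25.5,4,109.4,5)
```

```text
[{"x":0,"y":0,"z":0.04,"yaw":-0.01},{"x":0.01,"y":0.01,"z":0.05,"yaw":0},{"x":0,"y":0,"z":0.04,"yaw":-0.01},{"x":0.01,"y":0.01,"z":0.05,"yaw":0},{"x":0,"y":0,"z":0.04,"yaw":-0.01}]
from [422.2 -26.4  10.7] 109.2 t 35.85
```

View pics/w24.png

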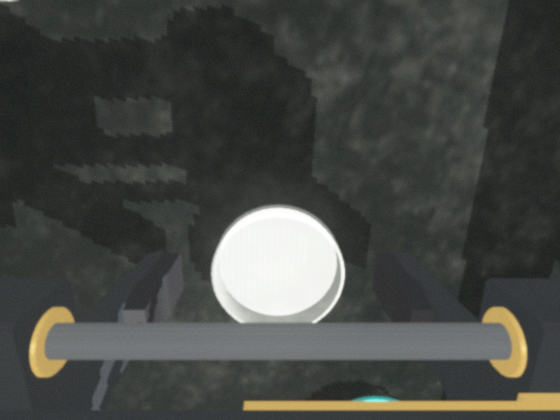

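>>> jog_arm([
  {"x": 0.02, "y": 0, "z": 0.1, "yaw": 0},
  {"x": 0, "y": 0, "z": 0.1, "yaw": 0},
  {"x": 0, "y": 0, "z": 0.06, "yaw": 0},
  {"x": 0, "y": 0, "z": 0, "yaw": 0},
  {"x": 0, "y": 0, "z": 0, "yaw": 0},
])

```text
time: 36.27
ee_pos: [421.7, -25.6, 2.5]
tcp_rot: [0.579, 0.815, -0.0, -0.0]
wrist_force: [0.6, -0.2, -0.6]
opening: 88.2
```

>>> jog_arm([
  {"x": 0, "y": 0, "z": 0, "yaw": 0},
  {"x": 0, "y": 0, "z": 0, "yaw": 0},
  {"x": 0, "y": 0, "z": 0, "yaw": 0},
  {"x": 0, "y": 0, "z": 0, "yaw": 0},
  {"x": 0, "y": 0, "z": 0, "yaw": 0},
], fingers=1, grip_force=12)

```text
time: 36.68
ee_pos: [421.8, -25.7, 2.7]
tcp_rot: [0.579, 0.815, -0.0, 0.0]
wrist_force: [0.8, -0.2, 1.8]
opening: 59.2
```

>>> jog_arm([
  {"x": 0, "y": 0, "z": 0, "yaw": 0},
  {"x": 0, "y": 0, "z": 0, "yaw": 0},
  {"x": 0, "y": 0, "z": 0, "yaw": 0},
  {"x": 0, "y": 0, "z": -0.1, "yaw": 0},
  {"x": 0, "y": 0, "z": -0.2, "yaw": 0},
])

```text
time: 37.1
ee_pos: [421.5, -25.6, 11.5]
tcp_rot: [0.579, 0.815, -0.0, -0.001]
wrist_force: [0.1, -0.3, -0.3]
opening: 58.7
```

Run:
```python
from h import *
cams.camera("top")
st=monitor.read_state();print(st["ee_pos"],ang(st),st["opening"],st["wrist_force"],st["time"])
im=cams.camera("wrist");cv2.imwrite("pics/w25.png",im)
```

```text
[422.16213395 -25.75062032  12.74667143] 109.24542222481378 58.81757941990341 [ 0.52370233 -0.51453637  0.96227592] 37.15
```

View pics/w25.png

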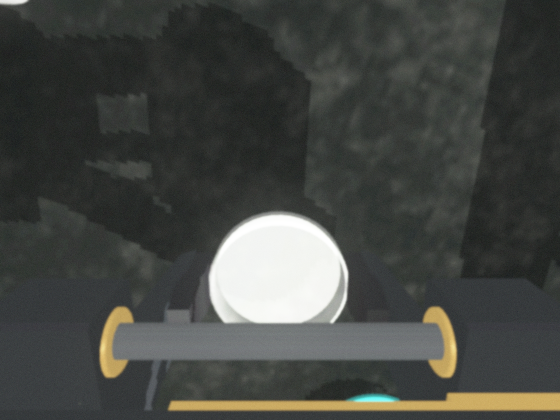

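>>> jog_arm([
  {"x": 0, "y": 0, "z": -0.6, "yaw": 0},
  {"x": 0, "y": 0, "z": -0.9, "yaw": 0},
  {"x": 0, "y": 0, "z": -1, "yaw": 0},
  {"x": 0, "y": 0, "z": -1, "yaw": 0},
  {"x": 0, "y": 0, "z": -0.9, "yaw": 0},
])

```text
time: 37.62
ee_pos: [421.7, -25.6, 145.5]
tcp_rot: [0.579, 0.815, 0.0, 0.0]
wrist_force: [1.5, 0.5, -1.1]
opening: 58.9
```

Run:
```python
from h import *
cams.camera("top")
st=monitor.read_state();print(st["opening"],st["wrist_force"])
plan(628.7,42.1,165,109.4,10)
```

```text
58.87882112977283 [ 3.01460436 -0.98231988  4.70006905]
[{"x":-0.01,"y":0.72,"z":-0.05,"yaw":0},{"x":-0.01,"y":0.72,"z":-0.05,"yaw":0},{"x":-0.01,"y":0.72,"z":-0.05,"yaw":-0.01},{"x":-0.01,"y":0.72,"z":-0.05,"yaw":0},{"x":-0.01,"y":0.72,"z":-0.05,"yaw":0}]
[{"x":-0.01,"y":0.72,"z":-0.05,"yaw":0},{"x":-0.01,"y":0.72,"z":-0.06,"yaw":-0.01},{"x":-0.02,"y":0.72,"z":-0.05,"yaw":0},{"x":-0.01,"y":0.72,"z":-0.05,"yaw":0},{"x":-0.01,"y":0.72,"z":-0.05,"yaw":0}]
from [423.8 -26.2 149.8] 109.3 t 37.6667
```

>>> jog_arm([
  {"x": -0.01, "y": 0.5, "z": -0.05, "yaw": 0},
  {"x": -0.01, "y": 0.75, "z": -0.05, "yaw": 0},
  {"x": -0.01, "y": 0.8, "z": -0.05, "yaw": 0},
  {"x": -0.01, "y": 0.8, "z": -0.05, "yaw": 0},
  {"x": -0.01, "y": 0.8, "z": -0.05, "yaw": 0},
])

```text
time: 38.08
ee_pos: [526.6, 9.5, 151.0]
tcp_rot: [0.579, 0.815, -0.0, -0.0]
wrist_force: [0.6, 0.0, -0.4]
opening: 59.1
```

>>> jog_arm([
  {"x": -0.01, "y": 0.8, "z": -0.05, "yaw": 0},
  {"x": -0.01, "y": 0.8, "z": -0.05, "yaw": 0},
  {"x": -0.01, "y": 0.8, "z": -0.05, "yaw": 0},
  {"x": -0.01, "y": 0.7, "z": -0.05, "yaw": 0},
  {"x": -0.01, "y": 0.45, "z": 0, "yaw": 0},
])

```text
time: 38.5
ee_pos: [628.2, 43.4, 156.8]
tcp_rot: [0.579, 0.815, 0.0, 0.0]
wrist_force: [-1.2, 0.7, 0.3]
opening: 59.1
```

Run:
```python
from h import *
cams.camera("top");cams.camera("top");cams.camera("top")
im=cams.camera("wrist");cv2.imwrite("pics/w26.png",im)
st=monitor.read_state();print(st["opening"],st["wrist_force"])
plan(628.7,42.1,120,109.4,10)
```

```text
58.847747285114615 [-0.23441788 -0.36150579  0.40025203]
[{"x":0,"y":0.01,"z":0.12,"yaw":0},{"x":-0.01,"y":0,"z":0.12,"yaw":0},{"x":0,"y":0.01,"z":0.13,"yaw":-0.01},{"x":-0.01,"y":0.01,"z":0.12,"yaw":0},{"x":0,"y":0.01,"z":0.12,"yaw":0}]
[{"x":-0.01,"y":0,"z":0.12,"yaw":0},{"x":0,"y":0.01,"z":0.12,"yaw":-0.01},{"x":-0.01,"y":0.01,"z":0.12,"yaw":0},{"x":0,"y":0.01,"z":0.13,"yaw":0},{"x":0,"y":0,"z":0.12,"yaw":0}]
from [626.2  42.6 156.5] 109.3 t 38.7
```

View pics/w26.png

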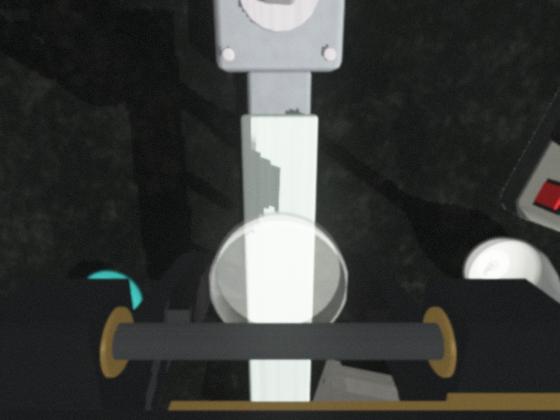

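>>> jog_arm([
  {"x": 0, "y": 0.04, "z": 0.2, "yaw": 0},
  {"x": 0, "y": 0.03, "z": 0.25, "yaw": 0},
  {"x": 0, "y": 0, "z": 0.25, "yaw": 0},
  {"x": 0, "y": 0, "z": 0.2, "yaw": 0},
  {"x": 0, "y": 0, "z": 0.1, "yaw": 0},
])

```text
time: 39.12
ee_pos: [628.1, 43.3, 125.7]
tcp_rot: [0.579, 0.815, -0.0, -0.001]
wrist_force: [-0.4, 1.0, -0.7]
opening: 58.8
```

>>> jog_arm([
  {"x": 0, "y": 0, "z": 0.1, "yaw": 0},
  {"x": 0, "y": 0, "z": 0.05, "yaw": 0},
  {"x": 0, "y": 0, "z": 0, "yaw": 0},
  {"x": 0, "y": 0, "z": 0, "yaw": 0},
  {"x": 0, "y": 0, "z": 0, "yaw": 0},
])

```text
time: 39.53
ee_pos: [628.9, 43.4, 122.9]
tcp_rot: [0.579, 0.815, 0.0, 0.0]
wrist_force: [0.8, 0.2, -1.1]
opening: 58.9
```

Run:
```python
from h import *
for i in range(3):
    cams.camera("top");st=monitor.read_state();print(st["ee_pos"],st["opening"],st["wrist_force"])
```

```text
[628.85783026  43.35133286 122.91196752] 58.8925920496376 [ 0.3399456   0.30078186 -0.13583327]
[628.84352064  43.38396158 122.92292418] 58.9188675731843 [-0.50470503  0.10635    -0.39330188]
[628.81170064  43.35547371 122.85882301] 58.50039539848237 [ 0.26321471 -0.5984857   0.43635052]
```

>>> jog_arm([
  {"x": 0, "y": 0, "z": 0.08, "yaw": 0},
  {"x": 0, "y": 0, "z": 0.06, "yaw": 0},
  {"x": 0, "y": 0, "z": 0.03, "yaw": 0},
  {"x": 0, "y": 0, "z": 0, "yaw": 0},
  {"x": 0, "y": 0, "z": 0, "yaw": 0},
])

```text
time: 40.1
ee_pos: [628.7, 43.4, 117.9]
tcp_rot: [0.579, 0.815, 0.0, 0.0]
wrist_force: [-2.1, 0.3, 3.8]
opening: 59.0
```

Run:
```python
from h import *
for i in range(3):
    cams.camera("top");st=monitor.read_state();print(st["ee_pos"],st["opening"],st["wrist_force"])
```

```text
[628.71581237  43.38278059 117.86385509] 58.91328583593709 [-2.01643261  0.18820646  4.13194504]
[628.71545101  43.37375943 117.86657278] 58.75867205804826 [-2.48571508 -0.04511945  5.22343535]
[628.71911367  43.37976772 117.85622631] 58.93290712516489 [-1.68946719  0.25936288  5.98195222]
```

>>> jog_arm([
  {"x": 0, "y": 0, "z": 0, "yaw": 0},
  {"x": 0, "y": 0, "z": 0, "yaw": 0},
  {"x": 0, "y": 0, "z": 0, "yaw": 0},
  {"x": 0, "y": 0, "z": 0, "yaw": 0},
  {"x": 0, "y": 0, "z": 0, "yaw": 0},
], fingers=-1)

```text
time: 40.67
ee_pos: [628.7, 43.4, 117.3]
tcp_rot: [0.579, 0.815, -0.0, -0.0]
wrist_force: [-0.4, -0.4, 0.1]
opening: 87.7
```

>>> jog_arm([
  {"x": 0, "y": 0, "z": -0.3, "yaw": 0},
  {"x": 0, "y": 0, "z": -0.5, "yaw": 0},
  {"x": 0, "y": 0, "z": -0.6, "yaw": 0},
  {"x": 0, "y": 0, "z": -0.4, "yaw": 0},
  {"x": 0, "y": 0, "z": 0, "yaw": 0},
])

```text
time: 41.08
ee_pos: [629.8, 43.3, 174.9]
tcp_rot: [0.579, 0.815, 0.001, 0.002]
wrist_force: [-0.8, 0.9, 0.1]
opening: 88.2
```

Run:
```python
from h import *
import pickle
cams.camera("top")
st=monitor.read_state();pickle.dump(st,open("w27.pkl","wb"))
im=cams.camera("wrist");cv2.imwrite("pics/w27.png",im)
im=cams.camera("scene");cv2.imwrite("pics/scene27.png",im)
im=cams.camera("top");cv2.imwrite("pics/top27.png",im);crop(im,280,170,160,120,5,"pics/t27.png")
B=np.array([428,-203]);plan(B[0]+20,B[1]-57,170,109.4,10)
print(st["ee_pos"],w2px("wrist",[628.7,43.3,122],st))
```

```text
[{"x":-0.76,"y":-0.9,"z":0,"yaw":0},{"x":-0.75,"y":-0.9,"z":0,"yaw":-0.01},{"x":-0.76,"y":-0.9,"z":0.01,"yaw":0},{"x":-0.76,"y":-0.9,"z":0,"yaw":0},{"x":-0.75,"y":-0.91,"z":0,"yaw":0}]
[{"x":-0.76,"y":-0.9,"z":0,"yaw":-0.01},{"x":-0.75,"y":-0.9,"z":0,"yaw":0},{"x":-0.76,"y":-0.9,"z":0.01,"yaw":0},{"x":-0.75,"y":-0.91,"z":0,"yaw":0},{"x":-0.76,"y":-0.9,"z":0,"yaw":-0.01}]
from [628.3  43.4 170.6] 109.2 t 41.2833
[629.26044831  43.33154155 173.03937551] [276.46421392 232.19175105]
```

View pics/w27.png

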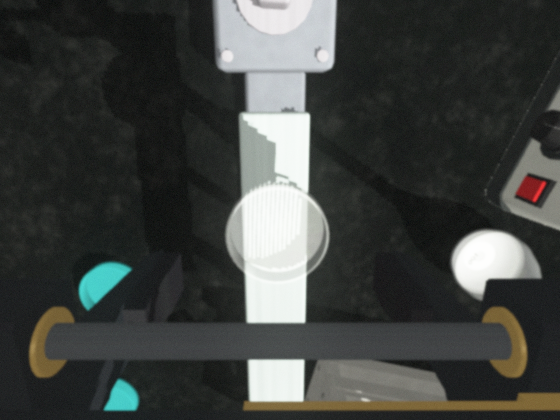

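View pics/top27.png

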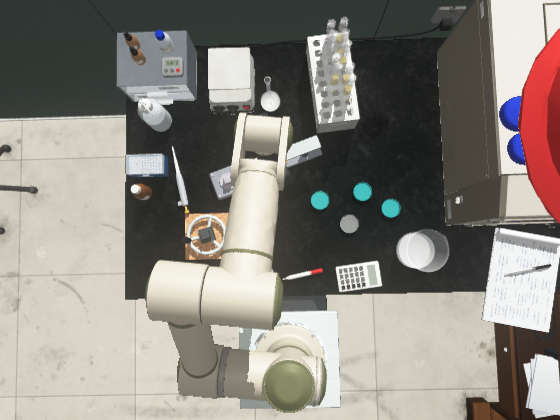

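>>> jog_arm([
  {"x": -0.75, "y": -0.9, "z": 0, "yaw": 0},
  {"x": -0.75, "y": -0.9, "z": 0, "yaw": 0},
  {"x": -0.75, "y": -0.9, "z": 0, "yaw": 0},
  {"x": -0.75, "y": -0.9, "z": 0, "yaw": 0},
  {"x": -0.75, "y": -0.9, "z": 0, "yaw": 0},
])

```text
time: 41.7
ee_pos: [537.0, -108.3, 170.7]
tcp_rot: [0.579, 0.815, -0.0, -0.001]
wrist_force: [0.2, -0.9, -0.0]
opening: 88.2
```

>>> jog_arm([
  {"x": -0.75, "y": -0.9, "z": 0.2, "yaw": 0},
  {"x": -0.75, "y": -0.9, "z": 0.2, "yaw": 0},
  {"x": -0.75, "y": -0.9, "z": 0.2, "yaw": 0},
  {"x": -0.75, "y": -0.9, "z": 0.2, "yaw": 0},
  {"x": -0.75, "y": -0.9, "z": 0, "yaw": 0},
])

```text
time: 42.12
ee_pos: [446.2, -258.7, 145.8]
tcp_rot: [0.579, 0.815, 0.0, -0.002]
wrist_force: [0.4, -0.0, -0.0]
opening: 88.1
```

Run:
```python
from h import *
import pickle
for i in range(4): cams.camera("top")
st=monitor.read_state();print(st["ee_pos"],ang(st),st["time"]);pickle.dump(st,open("w28.pkl","wb"))
im=cams.camera("wrist");cv2.imwrite("pics/w28.png",im)
```

```text
[ 447.50185609 -258.20379404  146.92318836] 109.14391751782969 42.3167
```

View pics/w28.png

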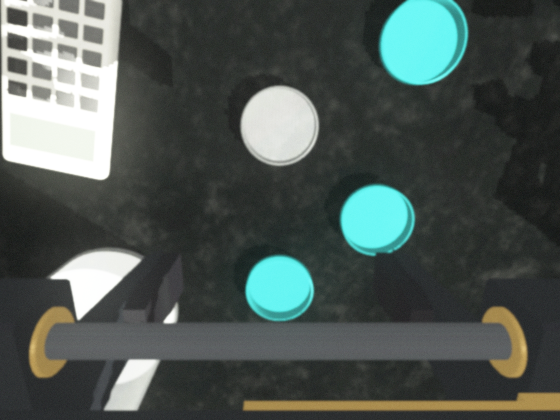

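Run:
```python
from h import *
im=cv2.imread("pics/w28.png");crop(im,225,70,110,110,6,"pics/c28.png")
```

```text
(no output)
```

View pics/c28.png

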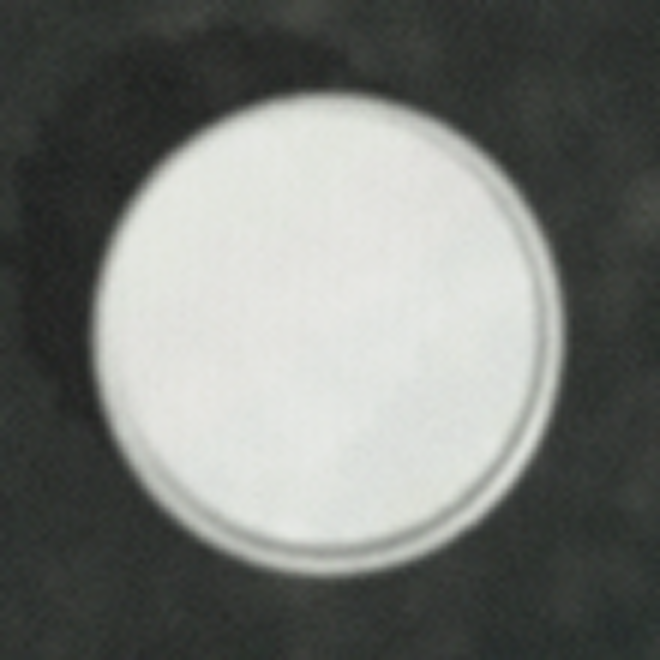

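Run:
```python
from h import *
import pickle
st=pickle.load(open("w28.pkl","rb"))
B=px2w("wrist",225+329/6,70+334/6,10,st);print(B)
for u,v in [(425,40),(377,219)]:
    X=px2w("wrist",u,v,10,st);print("turq",X,np.linalg.norm(X-B))
plan(B[0],B[1],145,109.4,5)
```

```text
[ 430.59476215 -204.50746236   10.        ]
turq [ 510.91463293 -111.57873811   10.        ] 122.82926944229392
turq [ 534.01626247 -250.56565164   10.        ] 113.21379566493077
[{"x":0.37,"y":0.01,"z":0.01,"yaw":-0.01},{"x":0.37,"y":0,"z":0.02,"yaw":0},{"x":0.38,"y":0.01,"z":0.01,"yaw":-0.01},{"x":0.37,"y":0.01,"z":0.02,"yaw":0},{"x":0.37,"y":0.01,"z":0.01,"yaw":-0.01}]
from [ 448.  -257.5  147.1] 109.2 t 42.3667
```

>>> jog_arm([
  {"x": 0.37, "y": 0.01, "z": 0, "yaw": -0.02},
  {"x": 0.37, "y": 0.01, "z": 0.2, "yaw": -0.02},
  {"x": 0.38, "y": 0.01, "z": 0.4, "yaw": 0},
  {"x": 0.37, "y": 0, "z": 0.6, "yaw": 0},
  {"x": 0.37, "y": 0, "z": 0.7, "yaw": 0},
])

```text
time: 42.78
ee_pos: [430.6, -203.0, 90.5]
tcp_rot: [0.576, 0.817, 0.0, 0.001]
wrist_force: [-0.2, 0.7, 0.2]
opening: 87.9
```

>>> jog_arm([
  {"x": 0, "y": 0, "z": 0.7, "yaw": 0},
  {"x": 0, "y": 0, "z": 0.7, "yaw": 0},
  {"x": 0, "y": 0, "z": 0.6, "yaw": 0},
  {"x": 0, "y": 0, "z": 0.3, "yaw": 0},
  {"x": 0, "y": 0, "z": 0.1, "yaw": 0},
])

```text
time: 43.2
ee_pos: [429.9, -203.5, 17.5]
tcp_rot: [0.577, 0.817, 0.0, -0.001]
wrist_force: [1.4, -0.1, 0.2]
opening: 88.3
```

>>> jog_arm([
  {"x": 0, "y": 0, "z": 0.1, "yaw": 0},
  {"x": 0, "y": 0, "z": 0.1, "yaw": 0},
  {"x": 0, "y": 0, "z": 0, "yaw": 0},
  {"x": 0, "y": 0, "z": 0, "yaw": 0},
  {"x": 0, "y": 0, "z": 0, "yaw": 0},
])

```text
time: 43.62
ee_pos: [430.5, -205.3, 13.0]
tcp_rot: [0.577, 0.817, -0.0, 0.0]
wrist_force: [-0.0, 0.0, -0.2]
opening: 87.9
```

Run:
```python
from h import *
cams.camera("top")
plan(430.6,-204.5,3,109.4,5)
im=cams.camera("wrist");cv2.imwrite("pics/w29.png",im)
```

```text
[{"x":0,"y":0,"z":0.07,"yaw":0},{"x":0.01,"y":0.01,"z":0.06,"yaw":0.01},{"x":0,"y":0,"z":0.07,"yaw":0},{"x":0.01,"y":0,"z":0.07,"yaw":0},{"x":0,"y":0,"z":0.06,"yaw":0}]
from [ 430.5 -205.3   13. ] 109.5 t 43.6667
```

View pics/w29.png

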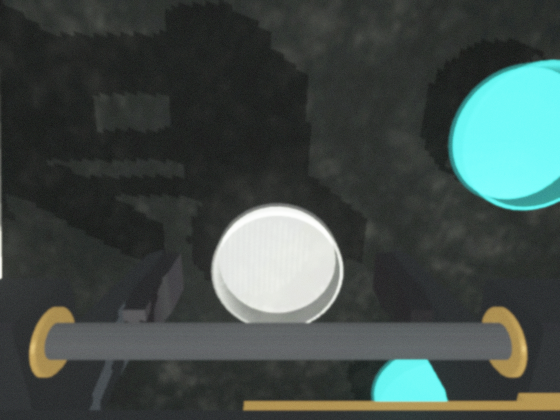

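>>> jog_arm([
  {"x": 0.02, "y": 0, "z": 0.12, "yaw": 0},
  {"x": 0, "y": 0, "z": 0.12, "yaw": 0},
  {"x": 0, "y": 0, "z": 0.1, "yaw": 0},
  {"x": 0, "y": 0, "z": 0, "yaw": 0},
  {"x": 0, "y": 0, "z": 0, "yaw": 0},
])

```text
time: 44.13
ee_pos: [429.9, -204.5, 2.0]
tcp_rot: [0.577, 0.817, 0.0, -0.0]
wrist_force: [0.4, -0.2, 0.2]
opening: 87.8
```

>>> jog_arm([
  {"x": 0, "y": 0, "z": 0, "yaw": 0},
  {"x": 0, "y": 0, "z": 0, "yaw": 0},
  {"x": 0, "y": 0, "z": 0, "yaw": 0},
  {"x": 0, "y": 0, "z": 0, "yaw": 0},
  {"x": 0, "y": 0, "z": 0, "yaw": 0},
], fingers=1, grip_force=12)

```text
time: 44.55
ee_pos: [430.1, -204.6, 2.4]
tcp_rot: [0.577, 0.817, -0.0, 0.0]
wrist_force: [0.5, 0.6, 1.0]
opening: 58.5
```

>>> jog_arm([
  {"x": 0, "y": 0, "z": 0, "yaw": 0},
  {"x": 0, "y": 0, "z": 0, "yaw": 0},
  {"x": 0, "y": 0, "z": 0, "yaw": 0},
  {"x": 0, "y": 0, "z": -0.2, "yaw": 0},
  {"x": 0, "y": 0, "z": -0.5, "yaw": 0},
])

```text
time: 44.97
ee_pos: [429.3, -203.9, 22.6]
tcp_rot: [0.577, 0.817, 0.0, -0.002]
wrist_force: [0.9, 0.5, -0.4]
opening: 58.8
```

>>> jog_arm([
  {"x": 0, "y": 0, "z": -0.8, "yaw": 0},
  {"x": 0, "y": 0, "z": -1, "yaw": 0},
  {"x": 0, "y": 0, "z": -1, "yaw": 0},
  {"x": 0, "y": 0, "z": -1, "yaw": 0},
  {"x": 0, "y": 0, "z": -0.6, "yaw": 0},
])

```text
time: 45.38
ee_pos: [430.6, -204.9, 158.7]
tcp_rot: [0.577, 0.817, -0.0, 0.002]
wrist_force: [1.7, -0.3, 0.3]
opening: 58.8
```

Run:
```python
from h import *
cams.camera("top");cams.camera("top")
im=cams.camera("wrist");cv2.imwrite("pics/w30.png",im)
plan(658.6,-42.8,160,109.4,10)
```

```text
[{"x":0.25,"y":0.9,"z":-0.01,"yaw":0},{"x":0.26,"y":0.89,"z":-0.02,"yaw":0},{"x":0.25,"y":0.9,"z":-0.01,"yaw":0},{"x":0.26,"y":0.9,"z":-0.01,"yaw":0.01},{"x":0.26,"y":0.9,"z":-0.01,"yaw":0}]
[{"x":0.25,"y":0.89,"z":-0.02,"yaw":0},{"x":0.26,"y":0.9,"z":-0.01,"yaw":0},{"x":0.25,"y":0.9,"z":-0.01,"yaw":0},{"x":0.26,"y":0.9,"z":-0.01,"yaw":0},{"x":0.26,"y":0.89,"z":-0.02,"yaw":0}]
from [ 430.3 -204.7  156.2] 109.5 t 45.5333
```

View pics/w30.png

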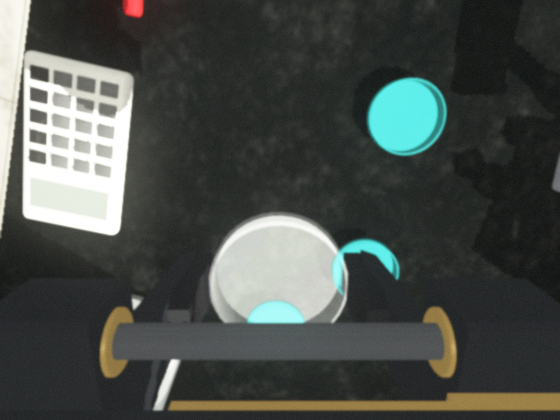

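Run:
```python
from h import *
for u,v in [(317,130),(358,128),(307,38),(352,35)]: print(px2w("top",u,v,0),px2w("top",u,v,80))
```

```text
[ 744.16702744 -112.25707712    0.        ] [ 723.18007416 -106.95539525   80.        ]
[ 746.81505049 -248.13459076    0.        ] [ 725.68504013 -235.49224748   80.        ]
[1061.65971701  -88.19014679    0.        ] [1023.52050449  -84.18865936   80.        ]
[1066.77326969 -240.05376393    0.        ] [1028.35780206 -227.8479801    80.        ]
```

>>> jog_arm([
  {"x": 0.15, "y": 0.5, "z": 0, "yaw": 0},
  {"x": 0.26, "y": 0.9, "z": 0, "yaw": 0},
  {"x": 0.26, "y": 0.95, "z": 0, "yaw": 0},
  {"x": 0.26, "y": 0.95, "z": 0, "yaw": 0},
  {"x": 0.26, "y": 0.95, "z": 0, "yaw": 0},
])

```text
time: 45.95
ee_pos: [538.7, -127.2, 153.5]
tcp_rot: [0.577, 0.816, -0.0, -0.001]
wrist_force: [0.2, -0.5, -0.5]
opening: 58.7
```

>>> jog_arm([
  {"x": 0.26, "y": 0.95, "z": 0, "yaw": 0},
  {"x": 0.26, "y": 0.95, "z": 0, "yaw": 0},
  {"x": 0.26, "y": 0.95, "z": 0, "yaw": 0},
  {"x": 0.26, "y": 0.9, "z": 0, "yaw": 0},
  {"x": 0.2, "y": 0.7, "z": 0, "yaw": 0},
])

```text
time: 46.37
ee_pos: [652.5, -47.1, 152.9]
tcp_rot: [0.577, 0.817, -0.0, -0.002]
wrist_force: [0.6, -0.2, 0.4]
opening: 59.0
```

Run:
```python
from h import *
cams.camera("top");cams.camera("top");cams.camera("top");cams.camera("top")
im=cams.camera("wrist");cv2.imwrite("pics/w31.png",im)
plan(658.6,-42.8,124,109.4,5)
```

```text
[{"x":0.02,"y":0.06,"z":0.2,"yaw":0},{"x":0.03,"y":0.07,"z":0.2,"yaw":0},{"x":0.02,"y":0.06,"z":0.2,"yaw":0.01},{"x":0.02,"y":0.06,"z":0.2,"yaw":0},{"x":0.02,"y":0.06,"z":0.2,"yaw":0}]
from [650.9 -49.2 153.9] 109.5 t 46.6167
```

View pics/w31.png

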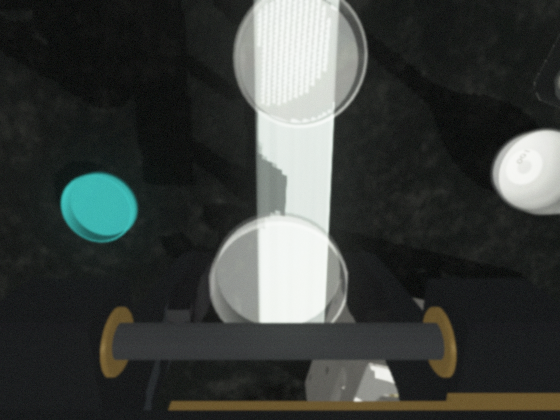

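>>> jog_arm([
  {"x": 0.03, "y": 0.1, "z": 0, "yaw": 0},
  {"x": 0.04, "y": 0.1, "z": 0.2, "yaw": 0},
  {"x": 0.04, "y": 0.1, "z": 0.3, "yaw": 0},
  {"x": 0, "y": 0, "z": 0.3, "yaw": 0},
  {"x": 0, "y": 0, "z": 0.2, "yaw": 0},
])

```text
time: 47.03
ee_pos: [658.6, -42.6, 123.4]
tcp_rot: [0.577, 0.817, -0.0, -0.001]
wrist_force: [-0.0, 0.6, -0.3]
opening: 58.7
```

>>> jog_arm([
  {"x": 0, "y": 0, "z": 0, "yaw": 0},
  {"x": 0, "y": 0, "z": 0, "yaw": 0},
  {"x": 0, "y": 0, "z": 0, "yaw": 0},
  {"x": 0, "y": 0, "z": 0, "yaw": 0},
  {"x": 0, "y": 0, "z": 0, "yaw": 0},
])

```text
time: 47.45
ee_pos: [659.3, -42.7, 125.8]
tcp_rot: [0.577, 0.817, 0.0, 0.0]
wrist_force: [0.4, 1.5, -0.5]
opening: 58.8
```

Run:
```python
from h import *
cams.camera("top")
im=cams.camera("wrist");cv2.imwrite("pics/w32.png",im)
plan(658.6,-42.8,118,109.4,5)
```

```text
[{"x":0,"y":0,"z":0.05,"yaw":0},{"x":0,"y":-0.01,"z":0.05,"yaw":0.01},{"x":0,"y":0,"z":0.05,"yaw":0},{"x":0,"y":-0.01,"z":0.05,"yaw":0},{"x":0,"y":0,"z":0.05,"yaw":0}]
from [659.3 -42.7 125.6] 109.5 t 47.55
```

View pics/w32.png

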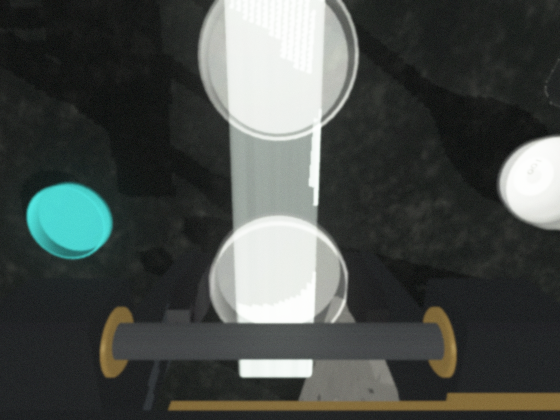

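Centred over the shelf (dish centre u≈279, shelf u≈277). Lowering.

>>> jog_arm([
  {"x": 0, "y": -0.01, "z": 0.1, "yaw": 0},
  {"x": 0, "y": -0.01, "z": 0.08, "yaw": 0},
  {"x": 0, "y": 0, "z": 0.06, "yaw": 0},
  {"x": 0, "y": 0, "z": 0, "yaw": 0},
  {"x": 0, "y": 0, "z": 0, "yaw": 0},
])

```text
time: 47.97
ee_pos: [658.6, -42.9, 118.0]
tcp_rot: [0.577, 0.817, -0.0, -0.0]
wrist_force: [-0.2, -0.1, -0.2]
opening: 58.8
```

Run:
```python
from h import *
for i in range(3):
    cams.camera("top");st=monitor.read_state();print(st["ee_pos"],st["opening"],st["wrist_force"])
```

```text
[658.61126628 -42.88920064 118.06129056] 58.930754200902534 [-0.24486512 -0.02607294 -0.45677956]
[658.629048   -42.86750404 118.08395321] 58.405953049764804 [0.11929831 0.09965607 0.87957729]
[658.62470518 -42.8681392  118.09134947] 58.56487446253444 [ 0.38634125 -0.60975666  0.67827329]
```

>>> jog_arm([
  {"x": 0, "y": 0, "z": 0.03, "yaw": 0},
  {"x": 0, "y": 0, "z": 0, "yaw": 0},
  {"x": 0, "y": 0, "z": 0, "yaw": 0},
  {"x": 0, "y": 0, "z": 0, "yaw": 0},
  {"x": 0, "y": 0, "z": 0, "yaw": 0},
])

```text
time: 48.53
ee_pos: [658.7, -42.9, 117.6]
tcp_rot: [0.577, 0.817, 0.0, 0.0]
wrist_force: [-1.2, -0.8, 3.6]
opening: 59.3
```

>>> jog_arm([
  {"x": 0, "y": 0, "z": 0, "yaw": 0},
  {"x": 0, "y": 0, "z": 0, "yaw": 0},
  {"x": 0, "y": 0, "z": 0, "yaw": 0},
  {"x": 0, "y": 0, "z": 0, "yaw": 0},
  {"x": 0, "y": 0, "z": 0, "yaw": 0},
], fingers=-1)

```text
time: 48.95
ee_pos: [658.6, -42.9, 117.0]
tcp_rot: [0.577, 0.817, -0.0, -0.0]
wrist_force: [-0.2, -0.3, 0.2]
opening: 87.7
```

>>> jog_arm([
  {"x": 0, "y": 0, "z": -0.3, "yaw": 0},
  {"x": 0, "y": 0, "z": -0.6, "yaw": 0},
  {"x": 0, "y": 0, "z": -0.8, "yaw": 0},
  {"x": 0, "y": 0, "z": -0.8, "yaw": 0},
  {"x": 0, "y": 0, "z": -0.5, "yaw": 0},
])

```text
time: 49.37
ee_pos: [659.1, -42.9, 210.7]
tcp_rot: [0.577, 0.817, 0.001, 0.002]
wrist_force: [0.5, -0.4, -0.1]
opening: 88.4
```

>>> jog_arm([
  {"x": -0.2, "y": -0.9, "z": 0, "yaw": 0},
  {"x": -0.2, "y": -0.9, "z": 0, "yaw": 0},
  {"x": -0.2, "y": -0.9, "z": 0, "yaw": 0},
  {"x": -0.2, "y": -0.9, "z": 0, "yaw": 0},
  {"x": -0.2, "y": -0.9, "z": 0, "yaw": 0},
])

```text
time: 49.78
ee_pos: [540.2, -116.6, 207.9]
tcp_rot: [0.577, 0.817, 0.0, 0.0]
wrist_force: [0.6, 0.0, 0.9]
opening: 87.8
```

>>> jog_arm([
  {"x": -0.5, "y": -0.8, "z": 0, "yaw": 0},
  {"x": -0.5, "y": -0.8, "z": 0, "yaw": 0},
  {"x": -0.5, "y": -0.8, "z": 0, "yaw": 0},
  {"x": -0.5, "y": -0.8, "z": 0, "yaw": 0},
  {"x": 0, "y": 0, "z": 0, "yaw": 0},
])

```text
time: 50.2
ee_pos: [468.9, -207.7, 208.1]
tcp_rot: [0.579, 0.816, -0.001, 0.0]
wrist_force: [-0.3, -0.9, 0.5]
opening: 88.2
```

Run:
```python
from h import *
st=monitor.read_state();print(st["ee_pos"],st["time"])
im=cams.camera("top");cv2.imwrite("pics/top40.png",im);crop(im,180,125,160,150,4,"pics/t40.png")
im=cams.camera("scene");cv2.imwrite("pics/scene40.png",im);crop(im,170,130,180,170,4,"pics/s40.png")
```

```text
[ 468.86537617 -207.70791026  208.08019075] 50.2
```

View pics/t40.png

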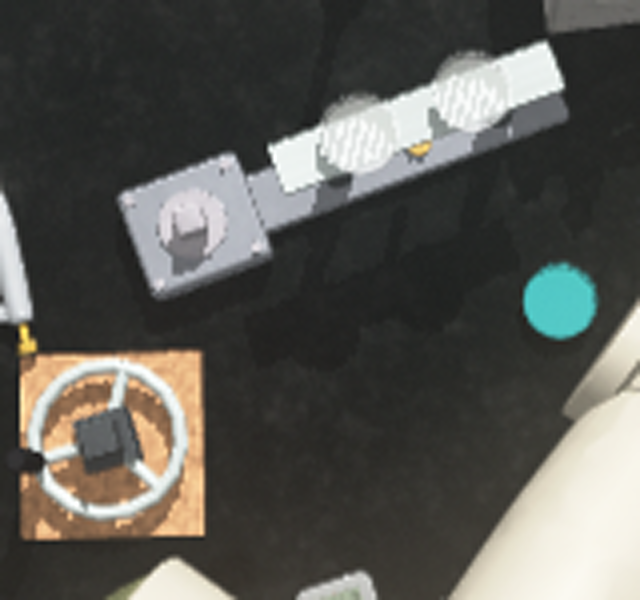

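View pics/s40.png

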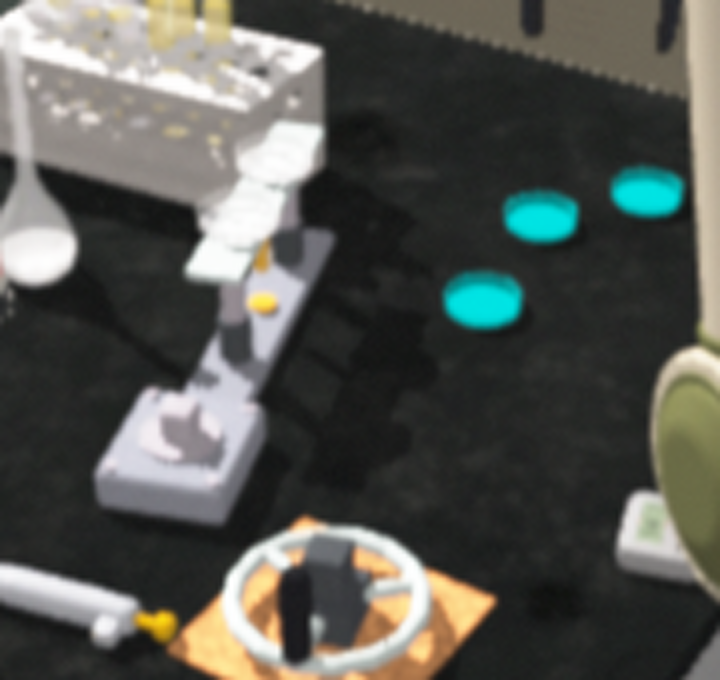

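View pics/top40.png

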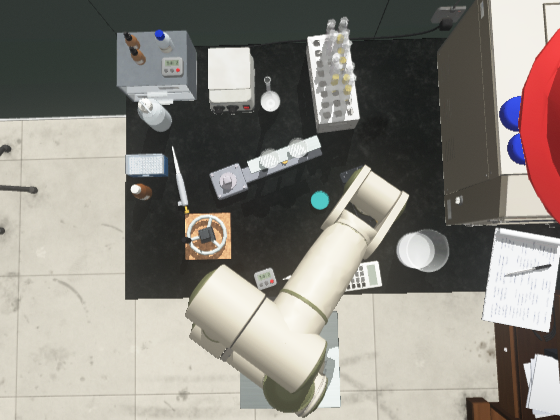

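Run:
```python
from h import *
st=monitor.read_state();print(st["ee_pos"],st["joint_velocities"].round(3),st["time"])
im=cams.camera("top");crop(im,180,125,160,150,5,"pics/t41.png")
a=np.radians(19.4);xd=np.array([np.cos(a),np.sin(a)]);yd=np.array([-np.sin(a),np.cos(a)])
O=np.array([CX,CY])-140*yd
for u,v in [(357,136),(470,95)]:
    X=px2w("top",180+u/4,125+v/4,122)[:2]+[3,3]-O;print(X@xd,X@yd+55)
print("wheel",px2w("top",180+108/4,125+440/4,28)+[3,3,0])
```

```text
[ 470.72652689 -205.26700441  207.94627259] [ 0.034  0.011 -0.006  0.005 -0.002  0.006] 50.3
2.4655853219369313 48.71323619182606
1.1327690220817963 -42.6902827867431
wheel [406.72586944 256.25033941  28.        ]
```

View pics/t41.png

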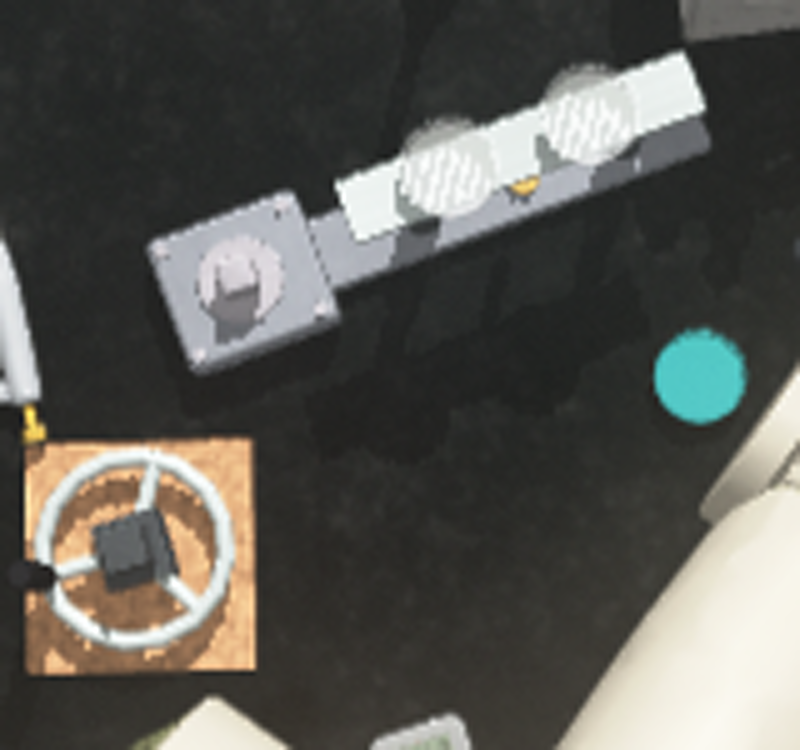

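```bash
python3 -c "
from workcell import ticket
print(ticket.sign_off())"
```

```text
the job is handed in; nothing more can be done
None
```

The job is done and handed in at about 50 s of the 210 s allowed. I got no verdict back, so what follows is from my own checks.

- **Fitting and cranking:** I seated the handwheel on the square shaft and cranked the handle most of three turns. The grip slackened once on the way. I looked again, re-gripped and carried on.
- **Top stop:** The handle began slipping out of the fingers when the stop was reached. I then gripped the boss and pressed clockwise until the wrist moment rose to 1.1 N m, against 0.12 N m for free turning, with the wheel still fully seated.
- **Back-off:** I turned the boss back about 100° at the tool, to take up the play. Afterwards the shaft's sides lay parallel to the stand again to within a few degrees, and the dishes touched down at about 115 mm. Both agree with a quarter turn off the stop.
- **Wheel:** It lies flat on the cork mat with the handle up, about 4 mm from the mat's centre.
- **Dishes:** I found two clear glass dishes; the three turquoise look-alikes were left alone. Both lie flat on the shelf, within about 3 mm of its centre line, at roughly +49 and −43 mm along it. They are not stacked.
- **Finish:** The gripper is open and clear of everything.

None of my last checks failed. The only mismatch was about 3 mm between the top camera and the wrist camera, which is close to the stated calibration error and well inside the tolerances.

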